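# Bring the charging bench back onto the mains

### The job

The mains is back, so change the bench's power box over from the generator. Put the T-key from its holder into the slot of the lever lock and turn it fully open, move the changeover lever to upright (centre off), let it stand still there for five full seconds, then take it fully over to the left, the mains side; turn the lock fully closed again with the key and stand the key back in its holder. Then lay each battery pack lying on the bench flat, rail up, in a bay of its own on the charger, none before the lever is on mains, and leave everything else on the bench where it is.

Things in the scene. Friction and masses are not known exactly. Their poses are not given: they have to be found in the camera images.
- power_box: Grey power distribution box fixed to the bench at the robot's right, 200 (x) by 290 (y) by 90 mm. Origin: centre of its underside; x away from the robot, y to the left, turned up to 0.2 rad. On its top, in its frame: changeover lever in a slot along y at x 32, y 0; lever lock at x -45, y 0; black key holder at x -45, y 105 mm. Mains is the left (+y) side, generator the right.
- lever (a joint): Changeover lever, rad, hinged about the box's x axis at box x 32, y 0, z 60 mm. 0 = upright, centre off; -0.6 = stop on the generator (right) side, where it starts; +0.6 = stop on the mains (left) side. Stays where it is left, no click at the centre; takes 2 to 3 N at the knob. While the lock is closed a steel bolt across the middle of its slot blocks it.
- lever_knob (a point): Centre of the smooth black ball knob (a pinch across its travel can slip off it; a finger behind it in its travel cannot), 32 mm in diameter, at the end of the lever's 10 mm steel rod; 160 mm from the lever's hinge axis. When upright it is 220 mm above the bench, at a stop 192 mm.
- lock (a joint): Captive lever lock, rad: a brass boss 40 x 40 x 20 mm turning about the vertical on an aluminium housing 50 x 56 x 16 mm. 0 = closed (bolt across the lever's slot), starts within 0.06 rad of it; 1.25 = fully open stop (bolt drawn back), reached by turning counter-clockwise seen from above. Needs about 0.12 N m, stays where it is left.
- lock_slot (a point): Centre of the mouth of the slot in the top of the brass boss, 126 mm above the bench. The slot is 24 mm long (along this frame's x), 8 mm wide, 16 mm deep, with a 2 mm chamfer. With the lock at 0 its long direction lies along the box's x; it turns with the lock.
- t_key: Loose T-key, 74 mm tall, 0.1 kg, starts upright in its holder, turned up to 0.4 rad from the box. Origin: lower end of the blade, z up the shank. Blade 22 (x) by 6 (y) by 18 mm long; shank 12 mm round; collar 36 mm round at heights 29-34; cross bar 70 (x) by 12 mm at heights 60-74. In the slot it has 0.1 rad of turning play and, let go, stands there leaning up to 0.13 rad.
- key_tip (a point): Centre of the lower end of the key's blade (the key's origin). Fully seated in the slot it is 16 mm below the slot's mouth.
- key_bar (a point): Middle of the key's cross bar, 67 mm above the tip.
- key_holder (a point): Centre of the mouth of the key holder, a black block 46 x 46 x 30 mm on the panel with a square hole 27 x 27 mm going down to the panel, mouth 120 mm above the bench. A parked key rests with its collar on the block, its tip 29 mm below the mouth.
- charger: Black inductive charger fixed to the bench at the robot's left, 206 (x) by 158 (y) by 32 mm, a 28 mm high grey power unit behind it. Origin: centre of its underside; x away from the robot, turned up to 0.2 rad. Four bays, two by two, 98 mm apart along x and 72 mm along y, each an open recess 88 (x) by 58 mm (y), floor 18 mm above the bench, rim 14 mm above the floor.
- bay0 (a point): Centre of the floor of charger bay 0 (near right, seen from the robot), 18 mm above the bench; axes as the charger's.
- bay1 (a point): Centre of the floor of charger bay 1 (near left, seen from the robot), 18 mm above the bench; axes as the charger's.
- bay2 (a point): Centre of the floor of charger bay 2 (far right, seen from the robot), 18 mm above the bench; axes as the charger's.
- bay3 (a point): Centre of the floor of charger bay 3 (far left, seen from the robot), 18 mm above the bench; axes as the charger's.
- pack0: Tool battery pack, 0.28 kg, rail up on the bench near the charger (two to four are there; absent ones read None). Black case 80 (x) by 50 (y) by 24 mm; centred on it a grey rail 56 (x) by 32 (y) by 18 mm to grip, 42 mm in all. Origin: centre of its underside, z up. Lies in a bay with its x along the bay's x, either way round.
- pack1: Tool battery pack, 0.28 kg, rail up on the bench near the charger (two to four are there; absent ones read None). Black case 80 (x) by 50 (y) by 24 mm; centred on it a grey rail 56 (x) by 32 (y) by 18 mm to grip, 42 mm in all. Origin: centre of its underside, z up. Lies in a bay with its x along the bay's x, either way round.
- pack2: Tool battery pack, 0.28 kg, rail up on the bench near the charger (two to four are there; absent ones read None). Black case 80 (x) by 50 (y) by 24 mm; centred on it a grey rail 56 (x) by 32 (y) by 18 mm to grip, 42 mm in all. Origin: centre of its underside, z up. Lies in a bay with its x along the bay's x, either way round.
- pack3: Tool battery pack, 0.28 kg, rail up on the bench near the charger (two to four are there; absent ones read None). Black case 80 (x) by 50 (y) by 24 mm; centred on it a grey rail 56 (x) by 32 (y) by 18 mm to grip, 42 mm in all. Origin: centre of its underside, z up. Lies in a bay with its x along the bay's x, either way round.
- hammer_a: Claw hammer lying at the back of the bench; leave alone. Origin on its underside.
- tape_measure: Chromed tape measure 72 x 42 x 66 mm at the left among the packs; leave alone. Origin on its underside.
- tape_measure_b: Chromed tape measure 72 x 42 x 66 mm at the back of the bench; leave alone. Origin on its underside.
- speed_square: Dark triangular speed square at the back left; leave alone. Origin on its underside.
- nail_cup: Clear cup with nails, 60 mm high, at the robot's right in front of the power box; leave alone. Origin on its underside.
- pencil: Blue carpenter's pencil in front of the power box; leave alone. Origin on its underside.
Mind the look-alikes: they are no part of the job. What is shaped like the pack1 but red is not meant.

How it is judged:
On the way, in this order (a step that is already met when the one before it is completed fails the run):
1. the lock is turned open (more than 1.0 rad) with the key's blade in its slot (value of joint lock above 1 rad and horizontal distance between key_tip and lock_slot below 0.006 m and z of key_tip in the frame of lock_slot below -0.009 m), for 0.2 s.
2. the lever stands still at centre off (within 0.12 rad of upright) for 4 s (value of joint lever between -0.12 and 0.12 rad and velocity of joint lever between -0.1 and 0.1 rad/s), for 4 s.
3. the lever is fully over on the mains side (more than 0.5 rad) (value of joint lever above 0.5 rad), for 0.2 s.
4. the lock is turned closed (less than 0.15 rad) with the key's blade in its slot (value of joint lock below 0.15 rad and horizontal distance between key_tip and lock_slot below 0.006 m and z of key_tip in the frame of lock_slot below -0.009 m), for 0.2 s.
At the end, for the whole second after the job is handed in: Lever on mains (over 0.5 rad), lock closed (under 0.15 rad), key at rest in its holder (tip within 10 mm of its axis, at least 24 mm below its mouth, tilt under 0.15 rad), every pack at rest in a bay (within 10 mm of its centre, at most 6 mm above its floor, tilt under 0.08 rad) (value of joint lever above 0.5 rad and value of joint lock below 0.15 rad and horizontal distance between key_tip and key_holder below 0.01 m and z of key_tip in the frame of key_holder below -0.024 m and angle between t_key's own z axis and vertical below 0.15 rad and linear speed of each of t_key, pack0, pack1, pack2, pack3 below 0.02 m/s and ((horizontal distance between pack0 and bay0 below 0.01 m and z of pack0 in the frame of bay0 below 0.006 m) or (horizontal distance between pack0 and bay1 below 0.01 m and z of pack0 in the frame of bay1 below 0.006 m) or (horizontal distance between pack0 and bay2 below 0.01 m and z of pack0 in the frame of bay2 below 0.006 m) or (horizontal distance between pack0 and bay3 below 0.01 m and z of pack0 in the frame of bay3 below 0.006 m)) and angle between each of pack0, pack1, pack2, pack3's own z axis and vertical below 0.08 rad and ((horizontal distance between pack1 and bay0 below 0.01 m and z of pack1 in the frame of bay0 below 0.006 m) or (horizontal distance between pack1 and bay1 below 0.01 m and z of pack1 in the frame of bay1 below 0.006 m) or (horizontal distance between pack1 and bay2 below 0.01 m and z of pack1 in the frame of bay2 below 0.006 m) or (horizontal distance between pack1 and bay3 below 0.01 m and z of pack1 in the frame of bay3 below 0.006 m)) and ((horizontal distance between pack2 and bay0 below 0.01 m and z of pack2 in the frame of bay0 below 0.006 m) or (horizontal distance between pack2 and bay1 below 0.01 m and z of pack2 in the frame of bay1 below 0.006 m) or (horizontal distance between pack2 and bay2 below 0.01 m and z of pack2 in the frame of bay2 below 0.006 m) or (horizontal distance between pack2 and bay3 below 0.01 m and z of pack2 in the frame of bay3 below 0.006 m)) and ((horizontal distance between pack3 and bay0 below 0.01 m and z of pack3 in the frame of bay0 below 0.006 m) or (horizontal distance between pack3 and bay1 below 0.01 m and z of pack3 in the frame of bay1 below 0.006 m) or (horizontal distance between pack3 and bay2 below 0.01 m and z of pack3 in the frame of bay2 below 0.006 m) or (horizontal distance between pack3 and bay3 below 0.01 m and z of pack3 in the frame of bay3 below 0.006 m))); the robot touches nothing.
It fails at once if a pack is laid in a charger bay while the lever is not on the mains side (value of joint lever below 0.4 rad and ((horizontal distance between pack0 and bay0 below 0.03 m and z of pack0 in the frame of bay0 below 0.02 m) or (horizontal distance between pack0 and bay1 below 0.03 m and z of pack0 in the frame of bay1 below 0.02 m) or (horizontal distance between pack0 and bay2 below 0.03 m and z of pack0 in the frame of bay2 below 0.02 m) or (horizontal distance between pack0 and bay3 below 0.03 m and z of pack0 in the frame of bay3 below 0.02 m) or (horizontal distance between pack1 and bay0 below 0.03 m and z of pack1 in the frame of bay0 below 0.02 m) or (horizontal distance between pack1 and bay1 below 0.03 m and z of pack1 in the frame of bay1 below 0.02 m) or (horizontal distance between pack1 and bay2 below 0.03 m and z of pack1 in the frame of bay2 below 0.02 m) or (horizontal distance between pack1 and bay3 below 0.03 m and z of pack1 in the frame of bay3 below 0.02 m) or (horizontal distance between pack2 and bay0 below 0.03 m and z of pack2 in the frame of bay0 below 0.02 m) or (horizontal distance between pack2 and bay1 below 0.03 m and z of pack2 in the frame of bay1 below 0.02 m) or (horizontal distance between pack2 and bay2 below 0.03 m and z of pack2 in the frame of bay2 below 0.02 m) or (horizontal distance between pack2 and bay3 below 0.03 m and z of pack2 in the frame of bay3 below 0.02 m) or (horizontal distance between pack3 and bay0 below 0.03 m and z of pack3 in the frame of bay0 below 0.02 m) or (horizontal distance between pack3 and bay1 below 0.03 m and z of pack3 in the frame of bay1 below 0.02 m) or (horizontal distance between pack3 and bay2 below 0.03 m and z of pack3 in the frame of bay2 below 0.02 m) or (horizontal distance between pack3 and bay3 below 0.03 m and z of pack3 in the frame of bay3 below 0.02 m))).
It fails at once if another thing on the bench is moved by more than 60 mm (distance of any of hammer_a, tape_measure, tape_measure_b, speed_square, nail_cup, pencil from where it was at the start of the episode above 0.06 m).
Of pack0, pack1, pack2, pack3 only 2 to 4 are there at a start; the rules pass over those that are not, and their reading is None.
At some moment in a run one of pack0, pack1, pack2, pack3 may be knocked a few centimetres aside while the robot is not near it.
It also fails if it takes over 210 s, if anything falls off the work surface, if the arm or the gripper's body presses on something with over 40 N, if the wrist force passes 120 N, or if a joint passes its speed limit or range.

### The arm

A 7-joint arm with a two-finger parallel gripper is mounted at the origin on the work surface. World frame = base frame: x ahead of the robot, y to its left, z up, the work surface at z = 0. Lengths are in m, angles in rad, forces in N, time in s.
With the tool pointing down it reaches from about 0.4 to 0.85 m from the base axis. Payload 4.5 kg.
Tool frame: the origin (TCP) lies at the very end of the fingers, on their centre line; the grasp point (between the pads) lies 19 mm behind it; z points along the fingers, x is the direction in which the jaws open and shut, and the axes are right-handed (so a half turn about z gives the same grasp; the last joint's range is limited). The gripper opens to 88 mm and grips with 3 to 60 N. Pads are 18 mm wide; open, the fingers measure 123 mm over their backs; the gripper's body (75 mm by 187 mm) begins 45 mm behind the grasp point.
Start: joints at [-1.315, 0.689, -0.195, 1.565, 0.157, 0.902, -0.215], TCP at [0.137, 0.61, 0.239] pointing down, gripper open.
Joint ranges: [-3.01, 3.01], [-0.46, 2.08], [-1.47, 1.51], [0.13, 2.56], [-1, 4.14], [0.04, 2.09], [-2.66, 2.66]. Speed limits (rad/s): [2.57, 2.57, 3.14, 3.14, 3.14, 3.14, 3.14].

### API

Orientations are given as a unit quaternion [x, y, z, w].
In Python, from plant import * gives the robot as it stands.
- The arm moves only by the tool apply_moves, never from a script. Its argument "series" is a list of rows, each an object of numbers: "x", "y", "z": the shift along the tool's x, y, z in units of 80 cm (1.0 is 80 cm); "wx", "wy", "wz": the turn, a rotation vector about the tool's x, y, z in units of pi rad (1.0 is pi rad); "fingers": the opening, from -1 (shut) to 1 (fully open), so that 0 is half open. In form: [{"x": .., "y": .., "z": .., "wx": .., "wy": .., "wz": .., "fingers": ..}, ...]. A call has 1 to 8 rows; each row shifts and turns the pose as measured when the row begins, along the tool's axes as they then stand; what a row does not reach is not made up. A row lasts 1/8 s, in which the tool goes at most 62.5 mm and 10.7 degrees, less where a joint would pass 70% of its speed; a pose out of reach is approached as far as the arm can. A call with a number of a shift or a turn outside -1 to 1 is refused whole. A call with a gripper value outside its range is refused whole. The fingers move at their own pace and stop on an object; "force" is the grip in N (left out, the last holds). Time passes only in rows, so rows that do not move let the fingers close. It gives the time, the measured TCP pose, the force and the opening at its end, in the units of the state.
- get_state(): the state, without advancing time (a new reading comes with each control period).
- snapshot(name): name is "side" or "top"; returns (picture, depth): 480x640x3 uint8, red, green, blue; 480x640 float32, m along the optical axis (not along the pixel's ray), 0 where there is no reading.
- camera_model(name): a dict with "camera_matrix" (3x3 intrinsics, pixels), "dist_coeffs" ([k1, k2, p1, p2, k3] as OpenCV has them; the pictures are not rectified), "world_from_camera" (4x4, takes a point from camera to world coordinates). Camera axes: x right, y up, looking along -z (the intrinsics and any distortion apply to the point x, -y, -z); pixel columns grow to the right and rows downward; lengths in m; the calibration is good to about 2 mm. A picture is of the moment at which its call begins. camera_model takes no time and is no camera call.
- finish_job(): hands the job in, once; it reports no verdict.
The state is a dict: "clock": time; "q": joint angles; "qd": joint speeds; "joint_torque": joint torques, N m; "tool_pos": TCP position; "eef_rot": TCP orientation; "contact_force": force on the tool from outside, world axes, zero at the start; "moment": the same for the moment, N m; "opening": opening from 0.0 (shut) to 1.0 (fully open).
Only numpy, scipy, OpenCV 4.12 (cv2) and the standard library are available. Lean on these libraries where they do the work, as an engineer would, in place of code of your own. Each camera call takes 0.05 s, during which the arm holds its last target. There are 200 camera calls.

## Working session

There is one attempt and no reset: what is moved stays moved. The work goes in short steps, Python scripts to look and compute and a tool call to move; the robot and the scene stay as the last step left them, time stands still between calls to the robot, and variables do not carry over. Pictures are saved under pics/ and viewed, about 12 in all and at most 16, crops included, and the job is handed in when it is done.

Besides the shell and the picture viewer there is one more tool, called after ">>>" as name(argument=value, ...), one argument or row to a line, values as JSON. apply_moves: Moves the arm, as the interface text tells. Its arguments: {"type":"object","properties":{"series":{"type":"array","items":{"type":"object","properties":{"x":{"type":"number"},"y":{"type":"number"},"z":{"type":"number"},"wx":{"type":"number"},"wy":{"type":"number"},"wz":{"type":"number"},"fingers":{"type":"number"}}}},"force":{"type":"number"}},"required":["series"]}

```bash
ls; mkdir -p pics
cat > h.py <<'E'
from plant import *
import numpy as np, cv2
from scipy.spatial.transform import Rotation as R
def cam(n):
    m=camera_model(n); return np.array(m["camera_matrix"],float),np.array(m["dist_coeffs"],float),np.array(m["world_from_camera"],float)
def ray(n,px):
    K,D,T=cam(n); u=cv2.undistortPoints(np.array(px,float).reshape(-1,1,2),K,D).reshape(-1,2)
    d=np.c_[u[:,0],-u[:,1],-np.ones(len(u))]@T[:3,:3].T
    return T[:3,3],d
def onz(n,px,z):
    o,d=ray(n,px); return o+d*((z-o[2])/d[:,2])[:,None]
def proj(n,P):
    K,D,T=cam(n); p=(np.atleast_2d(P)-T[:3,3])@T[:3,:3]
    return cv2.projectPoints(p*[1,-1,-1],np.zeros(3),np.zeros(3),K,D)[0].reshape(-1,2)
def pts(n,depth):
    "world point for every pixel"
    v,u=np.mgrid[0:480,0:640]; o,d=ray(n,np.c_[u.ravel(),v.ravel()])
    return (o+d*depth.reshape(-1,1)).reshape(480,640,3)
def snap(n,f=None):
    im,de=snapshot(n)
    if f: cv2.imwrite("pics/"+f,im[:,:,::-1]); np.save("pics/"+f[:-4]+".npy",de)
    return im,de
def st():
    s=get_state(); r=R.from_quat(s["eef_rot"]); 
    print("t",round(s["clock"],2),"tcp",np.round(s["tool_pos"],4),"F",np.round(s["contact_force"],1),"M",np.round(s["moment"],2),"op",round(s["opening"],3))
    print("x",np.round(r.as_matrix()[:,0],3),"z",np.round(r.as_matrix()[:,2],3),"q",np.round(s["q"],2)); return s
def togo(p,yaw=None):
    "rows units for tool to reach p with tool down & jaw axis at yaw (mod pi)"
    s=get_state(); r=R.from_quat(s["eef_rot"]); M=r.as_matrix()
    d=np.array(p)-s["tool_pos"]; print("shift units",np.round(M.T@d/.8,4),"mm",np.round(d*1e3,1))
    if yaw is not None:
        cur=np.arctan2(M[1,0],M[0,0]); dy=(yaw-cur+np.pi/2)%np.pi-np.pi/2
        tgt=R.from_matrix(np.c_[[np.cos(cur+dy),np.sin(cur+dy),0],[np.sin(cur+dy),-np.cos(cur+dy),0],[0,0,-1]])
        print("rot units",np.round((r.inv()*tgt).as_rotvec()/np.pi,4),"deg",round(np.degrees(dy),1))
E
python3 - <<'E'
from h import *
st()
for n in("top","side"):
    snap(n,n+"0.png"); K,D,T=cam(n); print(n,K.round(1).tolist(),D,T.round(3).tolist())
E
```

```text
pics
t 0.0 tcp [0.1374 0.609  0.2379] F [-0.  -0.2  0.4] M [ 0.01  0.03 -0.02] op 0.998
x [ 0.22   0.976 -0.002] z [-0.    -0.002 -1.   ] q [-1.32  0.69 -0.19  1.57  0.16  0.9  -0.22]
top [[474.4, 0.0, 322.4], [0.0, 474.4, 246.9], [0.0, 0.0, 1.0]] [-0.11245384  0.          0.          0.          0.        ] [[-0.0, 0.999, -0.053, 0.444], [-1.0, -0.0, -0.002, 0.065], [-0.002, 0.053, 0.999, 1.336], [0.0, 0.0, 0.0, 1.0]]
side [[460.6, 0.0, 318.8], [0.0, 460.6, 239.4], [0.0, 0.0, 1.0]] [-0.00350621  0.          0.          0.          0.        ] [[0.725, 0.458, -0.514, -0.122], [-0.689, 0.481, -0.542, -0.605], [-0.001, 0.748, 0.664, 0.958], [0.0, 0.0, 0.0, 1.0]]
```

View pics/top0.png

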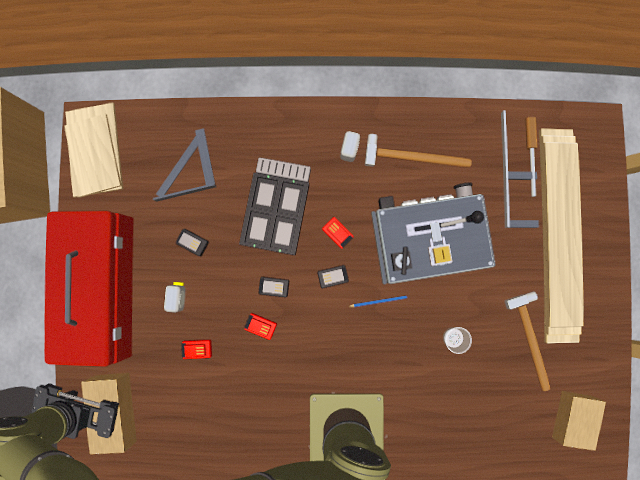

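View pics/side0.png

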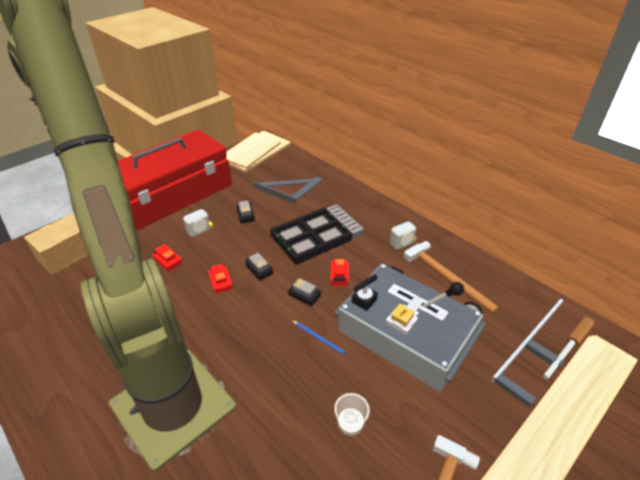

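Top: black packs with grey rails at (192,242), (274,287), (332,277). Look-alikes are the red packs at (338,232), (261,326), (196,349), and the tape measures at (174,297) and (350,146). The charger is at (275,205), the box at (435,238), the key at (401,261), the brass boss at (440,255) and the knob at (477,217). Next I'll take a close crop and measure.

```bash
cat > meas.py <<'E'
from h import *
im=cv2.imread("pics/top0.png"); de=np.load("pics/top0.npy"); P=pts("top",de)
hsv=cv2.cvtColor(im,cv2.COLOR_BGR2HSV); Z=P[...,2]
def win(u0,v0,u1,v1):
    m=np.zeros(Z.shape,bool); m[v0:v1,u0:u1]=1; return m
def rect(m,z,tag):
    c=max(cv2.findContours(m.astype(np.uint8),cv2.RETR_EXTERNAL,cv2.CHAIN_APPROX_NONE)[0],key=cv2.contourArea).reshape(-1,2)
    W=onz("top",c,z)[:,:2].astype(np.float32); (cx,cy),(w,h),a=cv2.minAreaRect(W*1000)
    if w<h: w,h,a=h,w,a+90
    a=(a+90)%180-90
    print(tag,"c",round(cx,1),round(cy,1),"size",round(w,1),round(h,1),"yaw deg",round(a,1),"Z",np.round(np.median(Z[m]),4)); return cx,cy,a
rect(win(360,180,510,300)&(Z>.082)&(Z<.098),.09,"boxtop")
rect(win(235,150,315,260)&(Z>.024)&(Z<.045),.032,"charger+psu")
rect(win(235,175,315,260)&(Z>.026)&(Z<.045),.032,"charger")
m=win(425,240,460,270)&(hsv[...,0]>15)&(hsv[...,0]<35)&(hsv[...,1]>110); rect(m,.126,"boss")
m=win(380,240,425,280)&(Z>.145)&(Z<.175); rect(m,.165,"keybar")
m=win(380,240,425,285)&(Z>.108)&(Z<.128); rect(m,.12,"holder/collar")
m=win(465,205,490,230)&(Z>.15); rect(m,.18,"knob"); print("knob top",Z[m].max())
for n,(u,v) in dict(A=(192,242),B=(274,287),C=(332,277)).items():
    w=win(u-22,v-20,u+22,v+20); rect(w&(Z>.033)&(Z<.055),.042,"rail"+n); rect(w&(Z>.015)&(Z<.055),.03,"case"+n)
print("bays Z",[Z[v,u].round(3) for u,v in((265,194),(290,198),(258,228),(284,233))])
for n,w in (("c1",(370,170,510,300)),("c2",(230,150,350,300))):
    c=im[w[1]:w[3],w[0]:w[2]]; cv2.imwrite(f"pics/{n}.png",cv2.resize(c,None,fx=4,fy=4,interpolation=cv2.INTER_CUBIC))
E
python3 meas.py; python3 -c "
import cv2,numpy as np;a=cv2.imread('pics/c1.png');print(a.shape)"
```

```text
boxtop c 534.7 -232.9 size 289.7 198.8 yaw deg -81.1 Z 0.0914
charger+psu c 630.2 197.9 size 248.8 159.0 yaw deg -10.9 Z 0.0308
charger c 618.1 200.2 size 224.1 159.0 yaw deg -10.9 Z 0.0319
boss c 489.8 -238.8 size 40.4 36.7 yaw deg -80.8 Z 0.1252
keybar c 474.6 -136.5 size 69.8 13.1 yaw deg -4.6 Z 0.1643
holder/collar c 473.0 -124.6 size 46.4 25.9 yaw deg -0.4 Z 0.121
knob c 580.2 -309.9 size 48.5 29.9 yaw deg -89.8 Z 0.2053
knob top 1.3364309913340118
railA c 529.1 433.9 size 59.4 32.1 yaw deg 63.9 Z 0.0423
caseA c 528.8 432.2 size 82.8 49.8 yaw deg 63.8 Z 0.0298
railB c 405.3 202.7 size 56.6 32.1 yaw deg 83.1 Z 0.042
caseB c 405.6 202.4 size 80.9 49.9 yaw deg 83.5 Z 0.0299
railC c 434.0 38.7 size 54.9 31.7 yaw deg -76.1 Z 0.0421
caseC c 434.5 38.6 size 79.4 49.3 yaw deg -76.0 Z 0.0293
bays Z [np.float64(0.022), np.float64(0.022), np.float64(0.02), np.float64(0.02)]
(520, 560, 3)
```

View pics/c1.png

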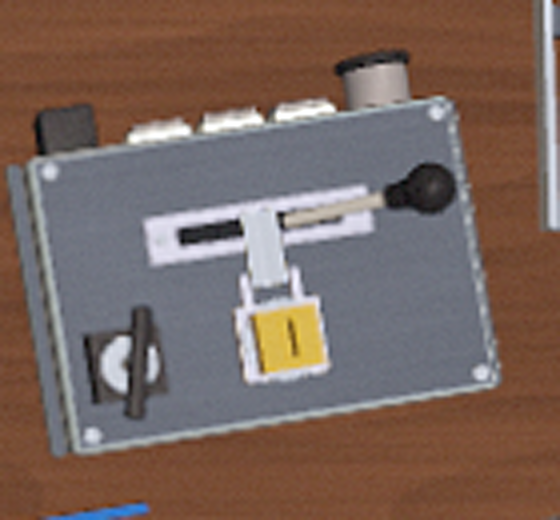

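Key, boss, holder and box agree within about 1.5 mm, and the sizes are right. Box yaw is about 8.9°, key bar yaw -4.6°. Three packs; the bays are empty (floors at 20 mm). Moving toward the key.

>>> apply_moves(
  series=[
    {"x": -0.027,"y": 0.064,"z": -0.007,"fingers": 0},
    {"x": -0.027,"y": 0.064,"z": -0.007,"fingers": 0},
    {"x": -0.027,"y": 0.064,"z": -0.007,"fingers": 0},
    {"x": -0.027,"y": 0.064,"z": -0.007,"fingers": 0},
    {"x": -0.027,"y": 0.064,"z": -0.007,"fingers": 0},
    {"x": -0.027,"y": 0.064,"z": -0.007,"fingers": 0},
    {"x": -0.027,"y": 0.064,"z": -0.007,"fingers": 0},
    {"x": -0.027,"y": 0.064,"z": -0.007,"fingers": 0},
  ],
)

```text
schema error: expected keys x, y, z, wx, wy, wz, fingers
```

Run:
```python
from h import *
st(); togo([.4746,-.1365,.25],np.radians(85.4))
```

```text
t 0.1 tcp [0.1374 0.6091 0.238 ] F [-0.1  0.4  0.1] M [ 0.01 -0.01 -0.02] op 1.002
x [ 0.22   0.976 -0.002] z [-0.    -0.002 -1.   ] q [-1.32  0.69 -0.19  1.57  0.16  0.9  -0.22]
shift units [-0.8166  0.6162 -0.0136] mm [ 337.2 -745.6   12. ]
rot units [-0.      0.0005 -0.045 ] deg 8.1
```

All keys are needed in each row.

>>> apply_moves(
  series=[
    {"x": -0.027,"y": 0.064,"z": -0.007,"wx": 0,"wy": 0,"wz": 0,"fingers": 0},
    {"x": -0.027,"y": 0.064,"z": -0.007,"wx": 0,"wy": 0,"wz": 0,"fingers": 0},
    {"x": -0.027,"y": 0.064,"z": -0.007,"wx": 0,"wy": 0,"wz": 0,"fingers": 0},
    {"x": -0.027,"y": 0.064,"z": -0.007,"wx": 0,"wy": 0,"wz": 0,"fingers": 0},
    {"x": -0.027,"y": 0.064,"z": -0.007,"wx": 0,"wy": 0,"wz": 0,"fingers": 0},
    {"x": -0.027,"y": 0.064,"z": -0.007,"wx": 0,"wy": 0,"wz": 0,"fingers": 0},
    {"x": -0.027,"y": 0.064,"z": -0.007,"wx": 0,"wy": 0,"wz": 0,"fingers": 0},
    {"x": -0.027,"y": 0.064,"z": -0.007,"wx": 0,"wy": 0,"wz": 0,"fingers": 0},
  ],
)

```text
clock: 1.1
tool_pos: [0.5043, 0.3471, 0.2795]
eef_rot: [0.777, 0.629, -0.004, -0.001]
contact_force: [0.7, 0.6, 0.1]
opening: 0.497
```

Run:
```python
from h import *
st(); togo([.4746,-.1365,.25],np.radians(85.4))
```

```text
t 1.1 tcp [0.5043 0.3471 0.2795] F [0.7 0.6 0.1] M [ 0.07 -0.05  0.  ] op 0.497
x [ 0.207  0.978 -0.006] z [-0.007 -0.004 -1.   ] q [-0.54  0.63 -0.24  1.55  0.17  0.99  0.53]
shift units [-0.5989  0.0893  0.0397] mm [ -29.7 -483.6  -29.5]
rot units [-0.0021  0.0017 -0.041 ] deg 7.4
```

>>> apply_moves(
  series=[
    {"x": 0,"y": 0,"z": 0,"wx": 0,"wy": 0,"wz": 0.059,"fingers": 0},
    {"x": 0,"y": 0,"z": 0,"wx": 0,"wy": 0,"wz": 0.059,"fingers": 0},
    {"x": 0,"y": 0,"z": 0,"wx": 0,"wy": 0,"wz": 0.059,"fingers": 0},
    {"x": 0,"y": 0,"z": 0,"wx": 0,"wy": 0,"wz": 0.059,"fingers": 0},
    {"x": 0,"y": 0,"z": 0,"wx": 0,"wy": 0,"wz": 0.059,"fingers": 0},
    {"x": 0,"y": 0,"z": 0,"wx": 0,"wy": 0,"wz": 0.059,"fingers": 0},
    {"x": 0,"y": 0,"z": 0,"wx": 0,"wy": 0,"wz": 0.059,"fingers": 0},
    {"x": 0,"y": 0,"z": 0,"wx": 0,"wy": 0,"wz": 0.059,"fingers": 0},
  ],
)

```text
clock: 2.1
tool_pos: [0.5086, 0.3383, 0.2755]
eef_rot: [0.997, -0.071, -0.005, 0.006]
contact_force: [-0.6, -0.6, 0.3]
opening: 0.506
```

>>> apply_moves(
  series=[
    {"x": 0,"y": 0,"z": 0,"wx": 0,"wy": 0,"wz": 0.059,"fingers": 0},
    {"x": 0,"y": 0,"z": 0,"wx": 0,"wy": 0,"wz": 0.059,"fingers": 0},
    {"x": 0,"y": 0,"z": 0,"wx": 0,"wy": 0,"wz": 0.059,"fingers": 0},
    {"x": 0,"y": 0,"z": 0,"wx": 0,"wy": 0,"wz": 0.059,"fingers": 0},
    {"x": 0,"y": 0,"z": 0,"wx": 0,"wy": 0,"wz": 0.059,"fingers": 0},
    {"x": 0,"y": 0,"z": 0,"wx": 0,"wy": 0,"wz": 0.059,"fingers": 0},
    {"x": 0,"y": 0,"z": 0,"wx": 0,"wy": 0,"wz": 0.059,"fingers": 0},
    {"x": 0,"y": 0,"z": 0,"wx": 0,"wy": 0,"wz": 0.059,"fingers": 0},
  ],
)

```text
clock: 3.1
tool_pos: [0.5051, 0.338, 0.2716]
eef_rot: [-0.681, 0.732, 0.001, -0.012]
contact_force: [-0.4, 0.4, 0.9]
opening: 0.501
```

Run:
```python
from h import *
st(); togo([.4746,-.1365,.25],np.radians(85.4))
```

```text
t 3.1 tcp [0.5051 0.338  0.2716] F [-0.4  0.4  0.9] M [ 0.03  0.16 -0.03] op 0.501
x [-0.071 -0.997  0.016] z [-0.02  -0.015 -1.   ] q [-1.    0.72  0.63  1.58 -0.47  1.03 -1.87]
shift units [ 0.5938 -0.0048  0.0367] mm [ -30.5 -474.5  -21.6]
rot units [ 0.0059 -0.0053  0.0029] deg -0.5
```

>>> apply_moves(
  series=[
    {"x": 0.074,"y": 0,"z": 0.004,"wx": 0.006,"wy": -0.005,"wz": 0.003,"fingers": 0},
    {"x": 0.074,"y": 0,"z": 0.004,"wx": 0,"wy": 0,"wz": 0,"fingers": 0},
    {"x": 0.074,"y": 0,"z": 0.004,"wx": 0,"wy": 0,"wz": 0,"fingers": 0},
    {"x": 0.074,"y": 0,"z": 0.004,"wx": 0,"wy": 0,"wz": 0,"fingers": 0},
    {"x": 0.074,"y": 0,"z": 0.004,"wx": 0,"wy": 0,"wz": 0,"fingers": 0},
    {"x": 0.074,"y": 0,"z": 0.004,"wx": 0,"wy": 0,"wz": 0,"fingers": 0},
    {"x": 0.074,"y": 0,"z": 0.004,"wx": 0,"wy": 0,"wz": 0,"fingers": 0},
    {"x": 0.06,"y": 0,"z": 0.004,"wx": 0,"wy": 0,"wz": 0,"fingers": 0},
  ],
)

```text
clock: 4.1
tool_pos: [0.4688, -0.1298, 0.2435]
eef_rot: [-0.683, 0.731, -0.0, -0.0]
contact_force: [-0.0, -0.0, 0.4]
opening: 0.498
```

Run:
```python
from h import *
st(); togo([.4746,-.1365,.20],np.radians(85.4))
```

```text
t 4.1 tcp [ 0.4688 -0.1298  0.2435] F [-0.  -0.   0.4] M [-0.   0.1  0. ] op 0.498
x [-0.068 -0.998  0.001] z [ 0.    -0.001 -1.   ] q [-0.16  0.56  0.53  1.99 -0.42  0.7  -1.01]
shift units [ 0.0078 -0.0078  0.0544] mm [  5.8  -6.7 -43.5]
rot units [-0.0001 -0.0003  0.004 ] deg -0.7
```

>>> apply_moves(
  series=[
    {"x": 0.008,"y": -0.008,"z": 0.02,"wx": 0,"wy": 0,"wz": 0.004,"fingers": 0},
    {"x": 0,"y": 0,"z": 0.03,"wx": 0,"wy": 0,"wz": 0,"fingers": 0},
    {"x": 0,"y": 0,"z": 0.004,"wx": 0,"wy": 0,"wz": 0,"fingers": 0},
  ],
)

```text
clock: 4.47
tool_pos: [0.4743, -0.1401, 0.1986]
eef_rot: [-0.675, 0.738, -0.001, -0.0]
contact_force: [0.3, 0.4, -0.8]
opening: 0.498
```

Run:
```python
from h import *
st(); togo([.4746,-.1365,.139],np.radians(85.4))
```

```text
t 4.47 tcp [ 0.4743 -0.1401  0.1986] F [ 0.3  0.4 -0.8] M [-0.02  0.14  0.01] op 0.498
x [-0.088 -0.996  0.001] z [-0.    -0.001 -1.   ] q [-0.09  0.63  0.47  2.02 -0.48  0.6  -0.96]
shift units [-0.0046  0.      0.0744] mm [  0.3   3.6 -59.6]
rot units [-0.     -0.0005 -0.0025] deg 0.4
```

Descend straddling the bar and close.

>>> apply_moves(
  force=45,
  series=[
    {"x": -0.004,"y": 0,"z": 0.025,"wx": 0,"wy": 0,"wz": -0.002,"fingers": 0},
    {"x": 0,"y": 0,"z": 0.025,"wx": 0,"wy": 0,"wz": 0,"fingers": 0},
    {"x": 0,"y": 0,"z": 0.022,"wx": 0,"wy": 0,"wz": 0,"fingers": 0},
    {"x": 0,"y": 0,"z": 0,"wx": 0,"wy": 0,"wz": 0,"fingers": 0},
  ],
)

```text
clock: 4.97
tool_pos: [0.477, -0.1322, 0.14]
eef_rot: [-0.68, 0.733, -0.0, 0.001]
contact_force: [0.2, 0.0, 0.9]
opening: 0.502
```

Run:
```python
from h import *
st(); togo([.4746,-.1365,.139],np.radians(85.4))
```

```text
t 4.97 tcp [ 0.477  -0.1322  0.14  ] F [0.2 0.  0.9] M [-0.04  0.13  0.01] op 0.502
x [-0.074 -0.997 -0.001] z [ 0.001  0.001 -1.   ] q [-0.04  0.72  0.36  2.06 -0.56  0.45 -0.89]
shift units [0.0056 0.0025 0.0012] mm [-2.4 -4.3 -1. ]
rot units [-0.0004  0.0004  0.0019] deg -0.3
```

>>> apply_moves(
  force=45,
  series=[
    {"x": 0.005,"y": 0.003,"z": 0.001,"wx": 0,"wy": 0,"wz": 0.002,"fingers": 0},
    {"x": 0,"y": 0,"z": 0,"wx": 0,"wy": 0,"wz": 0,"fingers": -0.4},
    {"x": 0,"y": 0,"z": 0,"wx": 0,"wy": 0,"wz": 0,"fingers": -1},
    {"x": 0,"y": 0,"z": 0,"wx": 0,"wy": 0,"wz": 0,"fingers": -1},
    {"x": 0,"y": 0,"z": 0,"wx": 0,"wy": 0,"wz": 0,"fingers": -1},
    {"x": 0,"y": 0,"z": 0,"wx": 0,"wy": 0,"wz": 0,"fingers": -1},
  ],
)

```text
clock: 5.72
tool_pos: [0.4756, -0.1358, 0.1414]
eef_rot: [-0.678, 0.735, -0.002, 0.002]
contact_force: [-0.1, -0.5, -1.5]
opening: 0.131
```

Run:
```python
from h import *
st(); togo([.4746,-.1365,.139],np.radians(85.4))
```

```text
t 5.72 tcp [ 0.4756 -0.1358  0.1414] F [-0.1 -0.5 -1.5] M [-0.02  0.18 -0.04] op 0.131
x [-0.08  -0.997 -0.001] z [ 0.005  0.001 -1.   ] q [-0.03  0.72  0.36  2.07 -0.56  0.45 -0.89]
shift units [0.001  0.0012 0.003 ] mm [-1.  -0.7 -2.4]
rot units [-0.0016  0.0003  0.0001] deg -0.0
```

Gripped (11.5 mm). Lift clear of the holder, then go over the slot.

>>> apply_moves(
  series=[
    {"x": 0,"y": 0,"z": -0.03,"wx": 0,"wy": 0,"wz": 0,"fingers": -1},
    {"x": 0,"y": 0,"z": -0.04,"wx": 0,"wy": 0,"wz": 0,"fingers": -1},
    {"x": 0,"y": 0,"z": 0,"wx": 0,"wy": 0,"wz": 0,"fingers": -1},
  ],
)

```text
clock: 6.1
tool_pos: [0.4747, -0.1355, 0.198]
eef_rot: [-0.678, 0.735, -0.0, 0.001]
contact_force: [0.0, -0.6, -2.0]
opening: 0.128
```

Run:
```python
from h import *
st(); togo([.49,-.2393,.195],np.radians(99.2))
```

```text
t 6.1 tcp [ 0.4747 -0.1355  0.198 ] F [ 0.  -0.6 -2. ] M [-0.02  0.08 -0.05] op 0.128
x [-0.08  -0.997 -0.001] z [ 0.003  0.001 -1.   ] q [-0.1   0.63  0.46  2.02 -0.49  0.6  -0.95]
shift units [ 0.1278 -0.0294  0.0036] mm [  15.3 -103.8   -3. ]
rot units [-0.0009  0.0003 -0.0765] deg 13.8
```

>>> apply_moves(
  series=[
    {"x": 0.043,"y": -0.01,"z": 0.001,"wx": 0,"wy": 0,"wz": 0,"fingers": -1},
    {"x": 0.043,"y": -0.01,"z": 0.001,"wx": 0,"wy": 0,"wz": 0,"fingers": -1},
    {"x": 0.04,"y": -0.01,"z": 0.001,"wx": 0,"wy": 0,"wz": 0,"fingers": -1},
    {"x": 0,"y": 0,"z": 0,"wx": 0,"wy": 0,"wz": -0.038,"fingers": -1},
    {"x": 0,"y": 0,"z": 0,"wx": 0,"wy": 0,"wz": -0.038,"fingers": -1},
    {"x": 0,"y": 0,"z": 0,"wx": 0,"wy": 0,"wz": 0,"fingers": -1},
  ],
)

```text
clock: 6.85
tool_pos: [0.4885, -0.2378, 0.1884]
eef_rot: [0.764, -0.645, -0.005, -0.001]
contact_force: [-1.0, 0.8, -1.2]
opening: 0.129
```

Run:
```python
from h import *
s=st(); togo([.49,-.2393,.195],np.radians(99.2))
a,_=snap("top","t1.png"); b,_=snap("side","s1.png")
p=s["tool_pos"]
def crop(im,c,r): 
    u,v=np.round(c).astype(int); return cv2.resize(im[v-r:v+r,u-r:u+r,::-1],(400,400),interpolation=cv2.INTER_CUBIC)
q=[.49,-.2393,.13]
cv2.imwrite("pics/c3.png",np.hstack([crop(a,proj("top",q)[0],40),crop(b,proj("side",q)[0],40)]))
print(proj("top",q),proj("side",q),"tip pred",proj("side",p-np.array([0,0,.050])), "slot ends side",proj("side",[[.49+k*.012*np.cos(.16),-.2393+k*.012*np.sin(.16),.126] for k in(-1,1)]))
```

```text
t 6.85 tcp [ 0.4885 -0.2378  0.1884] F [-1.   0.8 -1.2] M [-0.03  0.13 -0.  ] op 0.129
x [ 0.167 -0.986 -0.008] z [-0.006  0.007 -1.   ] q [ 0.15  0.69  0.37  1.87 -0.39  0.66 -0.64]
shift units [ 0.0021 -0.0015 -0.0083] mm [ 1.5 -1.5  6.6]
rot units [0.0015 0.0026 0.0022] deg -0.4
[[442.00361954 254.18540674]] [[402.39027787 309.89274249]] tip pred [[401.9080128  307.52572151]] slot ends side [[399.58216863 314.25314639]
 [404.75074452 307.80798458]]
```

View pics/c3.png

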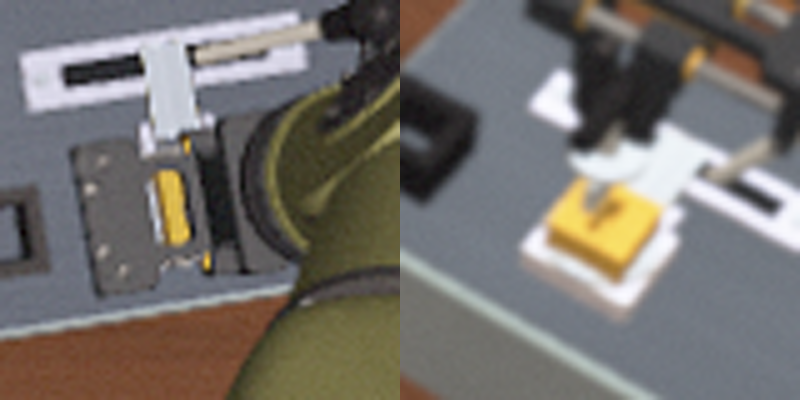

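The side crop shows the blade tip just above the brass boss slot at about (402,310). The top view is hidden by the hand. I'll refine the slot from the first pictures and correct while descending.

Run:
```python
from h import *
for n in("top","side"):
    im=cv2.imread(f"pics/{n}0.png"); g=cv2.resize(im,None,fx=1,fy=1); hsv=cv2.cvtColor(im,cv2.COLOR_BGR2HSV)
    u,v=np.round(proj(n,[.49,-.2393,.126])[0]).astype(int); r=7
    V=hsv[v-r:v+r+1,u-r:u+r+1,2].astype(float); 
    print(n,u,v); print(V.astype(int))
    w=np.clip(np.percentile(V,60)-40-V,0,None); yy,xx=np.mgrid[-r:r+1,-r:r+1]; k=np.hypot(xx,yy)<=6; w=w*k
    c=[u+(w*xx).sum()/w.sum(),v+(w*yy).sum()/w.sum()]; print(c,onz(n,[c],.126))
    X=np.c_[(xx-c[0]+u).ravel(),(yy-c[1]+v).ravel()]; C=(X*w.ravel()[:,None]).T@X; e=np.linalg.eigh(C)[1][:,1]
    q=onz(n,[np.array(c)-4*e,np.array(c)+4*e],.126); d=q[1]-q[0]; print("yaw",np.degrees(np.arctan(d[1]/d[0])))
```

```text
top 442 254
[[213 212 213 217 217 216 217 219 220 219 221 220 219 222 213]
 [219 216 218 219 216 220 220 219 219 216 218 218 219 219 217]
 [220 218 217 218 218 218 208 194 221 219 216 218 220 220 216]
 [218 216 216 217 218 218 215 140 199 221 221 219 219 220 217]
 [218 219 219 219 217 218 222 109 178 223 219 218 219 220 222]
 [218 217 218 217 219 220 221 132 162 224 219 220 220 222 223]
 [218 219 218 217 218 219 222 167 132 225 220 220 218 218 219]
 [218 218 218 219 217 220 221 173 119 225 220 218 218 218 217]
 [217 218 215 217 218 218 221 212 115 212 220 217 218 219 222]
 [218 218 216 215 215 217 219 223 109 188 221 217 217 216 218]
 [188 216 218 217 218 216 220 224 134 178 221 221 219 218 219]
 [170 217 216 216 216 217 220 220 145 175 218 218 217 219 220]
 [172 220 218 215 215 216 218 219 203 207 220 220 219 221 220]
 [137 217 218 215 217 217 219 221 221 222 220 221 220 223 222]
 [111 220 220 218 221 219 221 220 222 222 219 216 215 217 226]]
[np.float64(442.6731141199226), np.float64(253.88007736943908)] [[ 0.49093434 -0.24206391  0.126     ]]
yaw 8.655420956244932
side 402 311
[[1
[... 370 characters left out ...]
245]
 [241 244 245 246 246 246 244 236 218 196 205 225 239 244 246]
 [245 245 245 244 245 244 237 218 183 171 187 222 239 245 246]
 [244 245 245 245 244 238 223 190 176 179 207 233 242 246 245]
 [244 245 244 245 240 226 198 192 204 216 232 242 246 246 246]
 [246 245 246 243 232 205 193 217 232 237 242 246 246 247 246]
 [242 244 245 242 227 212 218 233 241 243 245 245 247 246 246]
 [222 234 240 242 237 233 236 242 244 245 245 245 246 246 245]
 [182 199 222 234 238 241 243 245 246 245 245 246 245 244 237]
 [160 168 180 202 223 234 241 245 246 246 247 246 245 240 223]]
[np.float64(403.22857142857146), np.float64(311.7314285714286)] [[ 0.4900649  -0.24231608  0.126     ]]
yaw -1.9495059543567053
```

Run:
```python
from h import *
togo([.4903,-.2413,.182],np.radians(98.8))
```

```text
shift units [ 0.005  -0.0013  0.0082] mm [ 1.7 -3.7 -6.6]
rot units [0.0016 0.0025 0.0043] deg -0.8
```

>>> apply_moves(
  series=[
    {"x": 0.005,"y": -0.001,"z": 0.004,"wx": 0.001,"wy": 0.002,"wz": 0.004,"fingers": -1},
    {"x": 0,"y": 0,"z": 0.003,"wx": 0,"wy": 0,"wz": 0,"fingers": -1},
    {"x": 0,"y": 0,"z": 0,"wx": 0,"wy": 0,"wz": 0,"fingers": -1},
  ],
)

```text
clock: 7.32
tool_pos: [0.4901, -0.2409, 0.182]
eef_rot: [0.759, -0.651, -0.001, 0.0]
contact_force: [0.1, -0.0, -1.4]
opening: 0.129
```

Run:
```python
from h import *
s=st(); togo([.4903,-.2413,.178],np.radians(98.8))
b,_=snap("side","s2.png"); u,v=403,310
cv2.imwrite("pics/c4.png",cv2.resize(b[v-25:v+25,u-30:u+30,::-1],(720,600),interpolation=cv2.INTER_CUBIC))
```

```text
t 7.33 tcp [ 0.4901 -0.2409  0.182 ] F [ 0.1 -0.  -1.4] M [-0.02  0.19 -0.03] op 0.129
x [ 0.151 -0.988 -0.002] z [-0.003  0.001 -1.   ] q [ 0.15  0.7   0.37  1.88 -0.4   0.64 -0.65]
shift units [ 0.0006 -0.0002  0.005 ] mm [ 0.2 -0.4 -4. ]
rot units [ 0.0008  0.0006 -0.0005] deg 0.1
```

View pics/c4.png

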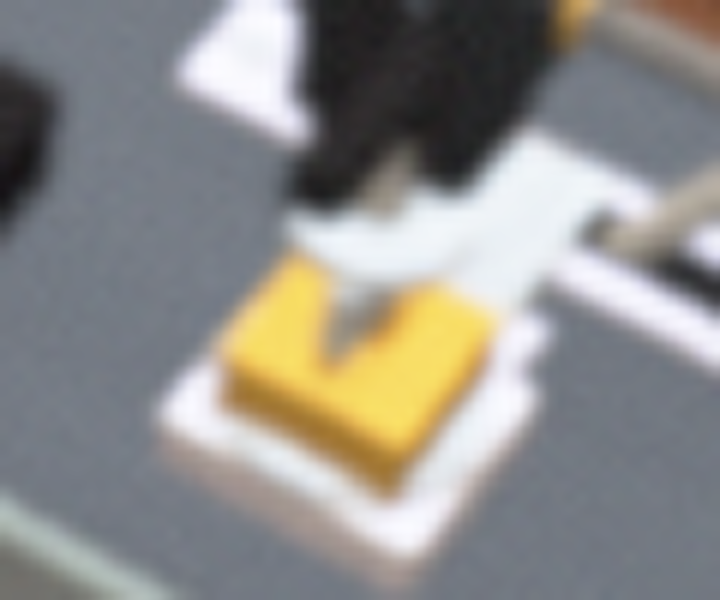

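The blade sits right over the slot, its near corner at crop (335,360). Descend in small steps.

>>> apply_moves(
  series=[
    {"x": 0.001,"y": 0,"z": 0.004,"wx": 0,"wy": 0,"wz": 0,"fingers": -1},
    {"x": 0,"y": 0,"z": 0.004,"wx": 0,"wy": 0,"wz": 0,"fingers": -1},
    {"x": 0,"y": 0,"z": 0.004,"wx": 0,"wy": 0,"wz": 0,"fingers": -1},
    {"x": 0,"y": 0,"z": 0,"wx": 0,"wy": 0,"wz": 0,"fingers": -1},
  ],
)

```text
clock: 7.88
tool_pos: [0.4918, -0.2418, 0.1735]
eef_rot: [0.759, -0.651, 0.0, -0.001]
contact_force: [-0.1, 0.6, -1.1]
opening: 0.127
```

Run:
```python
from h import *
s=st(); togo([.4903,-.2413,.1605],np.radians(98.8))
```

```text
t 7.88 tcp [ 0.4918 -0.2418  0.1735] F [-0.1  0.6 -1.1] M [ 0.15  0.21 -0.01] op 0.127
x [ 0.152 -0.988 -0.001] z [ 0.001  0.001 -1.   ] q [ 0.16  0.71  0.36  1.88 -0.41  0.62 -0.64]
shift units [-0.0009  0.0018  0.0162] mm [ -1.5   0.5 -13. ]
rot units [-0.0005  0.0002 -0.0004] deg 0.1
```

>>> apply_moves(
  series=[
    {"x": 0,"y": 0.001,"z": 0.004,"wx": 0,"wy": 0,"wz": 0,"fingers": -1},
    {"x": 0,"y": 0,"z": 0.004,"wx": 0,"wy": 0,"wz": 0,"fingers": -1},
    {"x": 0,"y": 0,"z": 0.004,"wx": 0,"wy": 0,"wz": 0,"fingers": -1},
  ],
)

```text
clock: 8.25
tool_pos: [0.4916, -0.2418, 0.1633]
eef_rot: [0.759, -0.651, 0.001, -0.001]
contact_force: [0.3, 0.0, -0.6]
opening: 0.133
```

Run:
```python
from h import *
s=st(); togo([.4903,-.2413,.1605],np.radians(98.8))
```

```text
t 8.25 tcp [ 0.4916 -0.2418  0.1633] F [ 0.3  0.  -0.6] M [0.11 0.   0.07] op 0.133
x [ 0.152 -0.988 -0.   ] z [ 0.002  0.001 -1.   ] q [ 0.17  0.72  0.35  1.89 -0.42  0.59 -0.63]
shift units [-0.0008  0.0015  0.0035] mm [-1.3  0.5 -2.8]
rot units [-0.0008  0.0001 -0.0003] deg 0.1
```

Blade is 13 mm down without resistance. Seat it, then turn counter-clockwise.

>>> apply_moves(
  series=[
    {"x": 0,"y": 0,"z": 0.003,"wx": 0,"wy": 0,"wz": 0,"fingers": -1},
    {"x": 0,"y": 0,"z": 0,"wx": 0,"wy": 0,"wz": -0.03,"fingers": -1},
    {"x": 0,"y": 0,"z": 0,"wx": 0,"wy": 0,"wz": -0.03,"fingers": -1},
    {"x": 0,"y": 0,"z": 0,"wx": 0,"wy": 0,"wz": -0.03,"fingers": -1},
    {"x": 0,"y": 0,"z": 0,"wx": 0,"wy": 0,"wz": -0.03,"fingers": -1},
  ],
)

```text
clock: 8.88
tool_pos: [0.4911, -0.2399, 0.1603]
eef_rot: [0.87, -0.493, -0.001, -0.002]
contact_force: [-1.3, 1.5, 0.3]
opening: 0.131
```

Run:
```python
from h import *
s=st(); togo([.4916,-.2418,.1605],np.radians(98.8))
```

```text
t 8.88 tcp [ 0.4911 -0.2399  0.1603] F [-1.3  1.5  0.3] M [ 0.18  0.07 -0.13] op 0.131
x [ 0.514 -0.858 -0.003] z [ 0.001  0.004 -1.   ] q [ 0.23  0.71  0.23  1.89 -0.29  0.57 -0.37]
shift units [ 0.0023  0.0006 -0.0002] mm [ 0.5 -1.9  0.2]
rot units [-0.0006  0.0012  0.123 ] deg -22.1
```

>>> apply_moves(
  series=[
    {"x": 0.001,"y": 0,"z": 0,"wx": 0,"wy": 0,"wz": -0.034,"fingers": -1},
    {"x": 0.001,"y": 0,"z": 0,"wx": 0,"wy": 0,"wz": -0.034,"fingers": -1},
    {"x": 0,"y": 0,"z": 0,"wx": 0,"wy": 0,"wz": -0.034,"fingers": -1},
    {"x": 0,"y": 0,"z": 0,"wx": 0,"wy": 0,"wz": -0.034,"fingers": -1},
    {"x": 0,"y": 0,"z": 0,"wx": 0,"wy": 0,"wz": -0.034,"fingers": -1},
    {"x": 0,"y": 0,"z": 0,"wx": 0,"wy": 0,"wz": -0.034,"fingers": -1},
  ],
)

```text
clock: 9.62
tool_pos: [0.4897, -0.2387, 0.1603]
eef_rot: [0.983, -0.185, -0.003, -0.004]
contact_force: [0.5, 1.6, 1.3]
opening: 0.13
```

Run:
```python
from h import *
s=st(); togo([.4916,-.2418,.1605],np.radians(98.8))
```

```text
t 9.62 tcp [ 0.4897 -0.2387  0.1603] F [0.5 1.6 1.3] M [ 0.21  0.12 -0.14] op 0.13
x [ 0.932 -0.363 -0.007] z [-0.004  0.009 -1.   ] q [ 0.35  0.7   0.05  1.88 -0.07  0.57  0.07]
shift units [ 0.0036  0.0027 -0.0002] mm [ 1.9 -3.1  0.2]
rot units [-0.001   0.0032  0.3328] deg -59.9
```

>>> apply_moves(
  series=[
    {"x": 0,"y": 0,"z": 0,"wx": 0,"wy": 0,"wz": -0.03,"fingers": -1},
    {"x": 0,"y": 0,"z": 0,"wx": 0,"wy": 0,"wz": -0.03,"fingers": -1},
    {"x": 0,"y": 0,"z": 0,"wx": 0,"wy": 0,"wz": -0.03,"fingers": -1},
  ],
)

```text
clock: 10.0
tool_pos: [0.4888, -0.2386, 0.1603]
eef_rot: [0.999, -0.041, -0.003, -0.005]
contact_force: [0.8, 1.2, 2.0]
opening: 0.126
```

Run:
```python
from h import *
s=st(); togo([.4916,-.2418,.1605],np.radians(98.8))
```

```text
t 10.0 tcp [ 0.4888 -0.2386  0.1603] F [0.8 1.2 2. ] M [ 0.17  0.12 -0.13] op 0.126
x [ 0.997 -0.082 -0.006] z [-0.005  0.01  -1.   ] q [ 0.4   0.7  -0.04  1.88  0.03  0.57  0.26]
shift units [ 0.0038  0.0038 -0.0002] mm [ 2.8 -3.2  0.2]
rot units [-0.0014  0.0037  0.4251] deg -76.5
```

>>> apply_moves(
  series=[
    {"x": 0,"y": 0,"z": 0,"wx": 0,"wy": 0,"wz": -0.012,"fingers": -1},
    {"x": 0,"y": 0,"z": 0,"wx": 0,"wy": 0,"wz": -0.012,"fingers": -1},
    {"x": 0,"y": 0,"z": 0,"wx": 0,"wy": 0,"wz": 0,"fingers": -1},
  ],
)

```text
clock: 10.38
tool_pos: [0.4885, -0.2385, 0.1604]
eef_rot: [1.0, -0.003, -0.003, -0.006]
contact_force: [-0.2, 1.5, 0.7]
opening: 0.133
```

Run:
```python
from h import *
s=st(); togo([.4916,-.2418,.1605],np.radians(98.8)); im,_=snap("side","s3.png"); u,v=410,300
cv2.imwrite("pics/c5.png",cv2.resize(im[v-40:v+40,u-50:u+50,::-1],(700,560),interpolation=cv2.INTER_CUBIC))
```

```text
t 10.38 tcp [ 0.4885 -0.2385  0.1604] F [-0.2  1.5  0.7] M [ 0.22 -0.03 -0.45] op 0.133
x [ 1.    -0.007 -0.005] z [-0.005  0.011 -1.   ] q [ 0.41  0.7  -0.06  1.88  0.05  0.57  0.31]
shift units [ 0.0039  0.004  -0.0002] mm [ 3.1 -3.3  0.1]
rot units [-0.0017  0.0038  0.449 ] deg -80.8
```

View pics/c5.png

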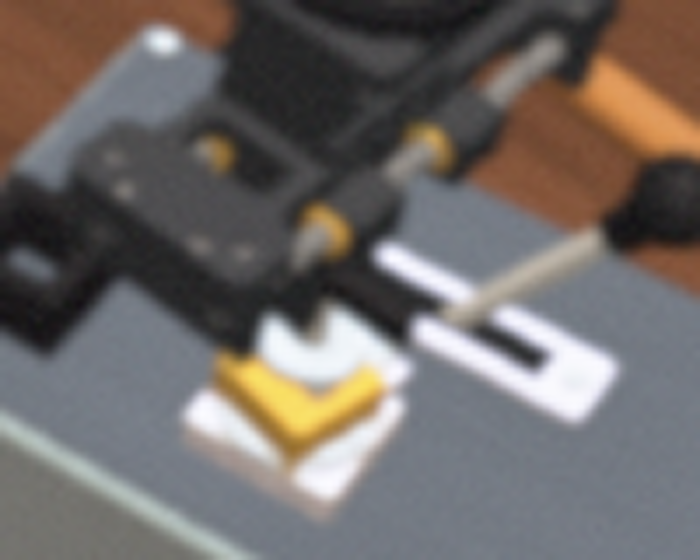

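The lock is at its stop (moment 0.45 N m) and the bolt is drawn back. Release and rise.

>>> apply_moves(
  series=[
    {"x": 0,"y": 0,"z": 0,"wx": 0,"wy": 0,"wz": 0.008,"fingers": -1},
    {"x": 0,"y": 0,"z": 0,"wx": 0,"wy": 0,"wz": 0,"fingers": -0.3},
    {"x": 0,"y": 0,"z": 0,"wx": 0,"wy": 0,"wz": 0,"fingers": -0.3},
    {"x": 0,"y": 0,"z": -0.02,"wx": 0,"wy": 0,"wz": 0,"fingers": -0.3},
    {"x": 0,"y": 0,"z": -0.05,"wx": 0,"wy": 0,"wz": 0,"fingers": 0.3},
    {"x": 0,"y": 0,"z": -0.06,"wx": 0,"wy": 0,"wz": 0,"fingers": 0.3},
    {"x": 0,"y": 0,"z": -0.05,"wx": 0,"wy": 0,"wz": 0,"fingers": 0.3},
  ],
)

```text
clock: 11.3
tool_pos: [0.4866, -0.2406, 0.3044]
eef_rot: [1.0, -0.016, -0.008, -0.006]
contact_force: [-0.2, -0.0, -0.9]
opening: 0.646
```

```bash
cat > box.py <<'E'
from h import *
C=np.array([.5347,-.2335]); Y=np.radians(8.9)
def bx(x,y,z): return np.array([C[0]+x*np.cos(Y)-y*np.sin(Y),C[1]+x*np.sin(Y)+y*np.cos(Y),z])
def knob(a): return bx(.032,.160*np.sin(a),.06+.16*np.cos(a))
def lever():
    "knob pixel blob in side0-style picture -> lever angle by closest projected knob"
E
python3 - <<'E'
from box import *
st()
im,de=snap("top","t4.png"); 
print("pred knob",knob(-.6),proj("top",knob(-.6)))
u,v=np.round(proj("top",knob(-.6))[0]).astype(int)
h=cv2.cvtColor(im,cv2.COLOR_RGB2HSV)
m=(h[...,2]<60); k=np.zeros_like(m); k[v-14:v+14,u-10:u+14]=1; m&=k
c=np.argwhere(m).mean(0)[::-1]; print("knob px",c,m.sum(),onz("top",[c],.192))
togo(knob(-.6)+[0,0,.08],np.radians(98.9))
E
```

```text
t 11.3 tcp [ 0.4866 -0.2406  0.3044] F [-0.2 -0.  -0.9] M [-0.08  0.04 -0.06] op 0.646
x [ 0.999 -0.032 -0.015] z [-0.015  0.011 -1.   ] q [ 0.41  0.51 -0.05  1.72  0.03  0.94  0.32]
pred knob [ 0.58029168 -0.31780432  0.1920537 ] [[479.16427042 216.41279883]]
knob px [481.07042254 221.69014085] 71 [[ 0.56729755 -0.32232486  0.192     ]]
shift units [0.1171 0.0916 0.0452] mm [ 91.1 -76.  -37.3]
rot units [-0.0006  0.0035  0.4403] deg -79.3
```

>>> apply_moves(
  series=[
    {"x": 0,"y": 0,"z": 0,"wx": 0,"wy": 0,"wz": 0.055,"fingers": 0.3},
    {"x": 0,"y": 0,"z": 0,"wx": 0,"wy": 0,"wz": 0.055,"fingers": 0.3},
    {"x": 0,"y": 0,"z": 0,"wx": 0,"wy": 0,"wz": 0.055,"fingers": 0.3},
    {"x": 0,"y": 0,"z": 0,"wx": 0,"wy": 0,"wz": 0.055,"fingers": 0.3},
    {"x": 0,"y": 0,"z": 0,"wx": 0,"wy": 0,"wz": 0.055,"fingers": 0.3},
    {"x": 0,"y": 0,"z": 0,"wx": 0,"wy": 0,"wz": 0.055,"fingers": 0.3},
    {"x": 0,"y": 0,"z": 0,"wx": 0,"wy": 0,"wz": 0.055,"fingers": 0.3},
    {"x": 0,"y": 0,"z": 0,"wx": 0,"wy": 0,"wz": 0.055,"fingers": 0.3},
  ],
)

```text
clock: 12.35
tool_pos: [0.4879, -0.2436, 0.3095]
eef_rot: [0.745, -0.667, -0.004, 0.0]
contact_force: [0.1, -0.1, 0.6]
opening: 0.65
```

Run:
```python
from box import *
st(); togo(knob(-.6)+[0,0,.06],np.radians(98.9))
```

```text
t 12.35 tcp [ 0.4879 -0.2436  0.3095] F [ 0.1 -0.1  0.6] M [-0.03  0.12 -0.03] op 0.65
x [ 0.111 -0.994 -0.005] z [-0.006  0.004 -1.   ] q [ 0.16  0.52  0.36  1.72 -0.22  0.94 -0.85]
shift units [ 0.1054 -0.1048  0.0707] mm [ 92.4 -74.2 -57.5]
rot units [ 0.0017  0.0016 -0.0139] deg 2.5
```

>>> apply_moves(
  series=[
    {"x": 0.035,"y": -0.035,"z": 0.01,"wx": 0,"wy": 0,"wz": 0,"fingers": 0.3},
    {"x": 0.035,"y": -0.035,"z": 0.01,"wx": 0,"wy": 0,"wz": 0,"fingers": 0.3},
    {"x": 0.033,"y": -0.033,"z": 0.03,"wx": 0,"wy": 0,"wz": 0,"fingers": 0.3},
    {"x": 0,"y": 0,"z": 0.01,"wx": 0,"wy": 0,"wz": -0.014,"fingers": 0.3},
  ],
)

```text
clock: 12.85
tool_pos: [0.5805, -0.3178, 0.258]
eef_rot: [0.761, -0.649, -0.004, 0.001]
contact_force: [-0.3, 0.4, -0.1]
opening: 0.651
```

Run:
```python
from box import *
st(); togo(knob(-.6)+[0,0,-.008],np.radians(98.9))
a,_=snap("top","t5.png"); b,_=snap("side","s5.png")
def crop(im,c,r): 
    u,v=np.round(c).astype(int); return cv2.resize(im[v-r:v+r,u-r:u+r,::-1],(400,400),interpolation=cv2.INTER_CUBIC)
q=knob(-.6)
print(proj("top",q),proj("side",q))
cv2.imwrite("pics/c6.png",np.hstack([crop(a,proj("top",q)[0],35),crop(b,proj("side",q)[0],35)]))
```

```text
t 12.85 tcp [ 0.5805 -0.3178  0.258 ] F [-0.3  0.4 -0.1] M [-0.05  0.2  -0.  ] op 0.651
x [ 0.157 -0.988 -0.004] z [-0.008  0.003 -1.   ] q [ 0.27  0.74  0.32  1.43 -0.25  1.02 -0.77]
shift units [ 0.0004 -0.0004  0.0924] mm [ -0.2  -0.  -74. ]
rot units [0.0023 0.0014 0.0007] deg -0.1
[[479.16427042 216.41279883]] [[459.04963876 289.99703669]]
```

View pics/c6.png

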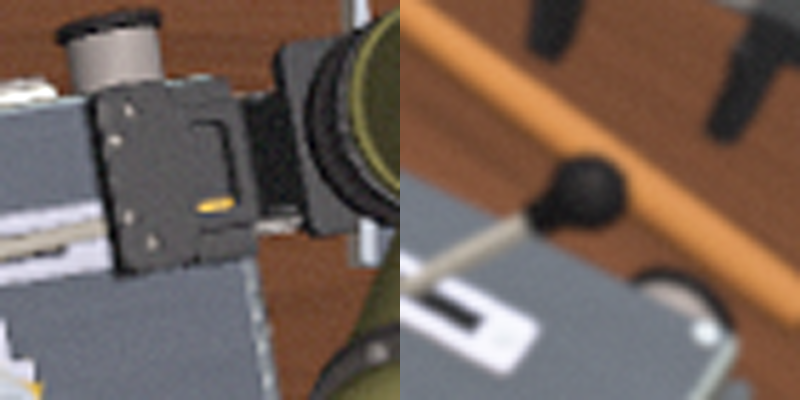

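The knob shows in the side crop at about (457,289), within 1.5 px of prediction, and the fingers straddle it. Lower and push.

>>> apply_moves(
  series=[
    {"x": 0,"y": 0,"z": 0.035,"wx": 0.002,"wy": 0.001,"wz": 0,"fingers": 0.3},
    {"x": 0,"y": 0,"z": 0.045,"wx": 0,"wy": 0,"wz": 0,"fingers": 0.3},
    {"x": 0,"y": 0,"z": 0.01,"wx": 0,"wy": 0,"wz": 0,"fingers": 0.3},
    {"x": -0.015,"y": 0,"z": -0.004,"wx": 0,"wy": 0,"wz": 0,"fingers": 0.3},
    {"x": -0.015,"y": 0,"z": -0.006,"wx": 0,"wy": 0,"wz": 0,"fingers": 0.3},
    {"x": -0.015,"y": 0,"z": -0.006,"wx": 0,"wy": 0,"wz": 0,"fingers": 0.3},
    {"x": -0.015,"y": 0,"z": -0.006,"wx": 0,"wy": 0,"wz": 0,"fingers": 0.3},
  ],
)

```text
clock: 13.82
tool_pos: [0.5725, -0.2707, 0.2111]
eef_rot: [0.759, -0.651, 0.005, 0.0]
contact_force: [0.1, -2.6, -0.4]
opening: 0.648
```

Run:
```python
from box import *
s=st(); p=s["tool_pos"]; print("box",(np.array([[np.cos(Y),np.sin(Y)],[-np.sin(Y),np.cos(Y)]])@(p[:2]-C)*1e3).round(1))
togo(bx(.032,.0125,.212),np.radians(98.9))
```

```text
t 13.82 tcp [ 0.5725 -0.2707  0.2111] F [ 0.1 -2.6 -0.4] M [-0.54  0.33  0.02] op 0.648
x [ 0.151 -0.988  0.009] z [ 0.007 -0.008 -1.   ] q [ 0.2   0.75  0.31  1.59 -0.28  0.83 -0.8 ]
box [ 31.5 -42.6]
shift units [-0.0688 -0.0003 -0.0017] mm [-8.1 54.5  0.9]
rot units [-0.002  -0.0028 -0.0011] deg 0.2
```

>>> apply_moves(
  series=[
    {"x": -0.016,"y": 0,"z": 0,"wx": 0,"wy": 0,"wz": 0,"fingers": 0.3},
    {"x": -0.016,"y": 0,"z": -0.001,"wx": 0,"wy": 0,"wz": 0,"fingers": 0.3},
    {"x": -0.016,"y": 0,"z": 0,"wx": 0,"wy": 0,"wz": 0,"fingers": 0.3},
    {"x": -0.012,"y": 0,"z": 0,"wx": 0,"wy": 0,"wz": 0,"fingers": 0.3},
    {"x": 0,"y": 0,"z": 0,"wx": 0,"wy": 0,"wz": 0,"fingers": 0.3},
  ],
)

```text
clock: 14.45
tool_pos: [0.5667, -0.2183, 0.2135]
eef_rot: [0.76, -0.65, 0.007, -0.001]
contact_force: [0.6, -0.6, 0.6]
opening: 0.65
```

```bash
cat >> box.py <<'E'
def lev():
    s=st(); p=s["tool_pos"]; print("box",(np.array([[np.cos(Y),np.sin(Y)],[-np.sin(Y),np.cos(Y)]])@(p[:2]-C)*1e3).round(1))
    im,_=snap("side"); h=cv2.cvtColor(im,cv2.COLOR_RGB2HSV)
    # rod between hinge and knob: bright metallic; report projected predictions vs edges
    return im
E
python3 - <<'E'
from box import *
im=lev(); togo(bx(.032,.0125,.212),np.radians(98.9))
for a in(-.15,0,.15): print(a,proj("side",knob(a)).round(1),proj("side",bx(.032,.1*np.sin(a),.06+.1*np.cos(a))).round(1))
u,v=np.round(proj("side",bx(.032,0,.17))[0]).astype(int); print(u,v)
cv2.imwrite("pics/c7.png",cv2.resize(im[v-40:v+40,u-40:u+40,::-1],(560,560),interpolation=cv2.INTER_CUBIC))
E
```

```text
t 14.45 tcp [ 0.5667 -0.2183  0.2135] F [ 0.6 -0.6  0.6] M [-0.17  0.08  0.03] op 0.65
x [ 0.154 -0.988  0.01 ] z [ 0.012 -0.008 -1.   ] q [ 0.11  0.71  0.32  1.68 -0.29  0.78 -0.86]
box [34.  10.1]
shift units [-0.0033  0.0023  0.0016] mm [-2.2  2.3 -1.3]
rot units [-0.0034 -0.0032 -0.0003] deg 0.1
-0.15 [[434.  268.8]] [[426.3 284.9]]
0 [[424.6 263.7]] [[420.7 281.8]]
0.15 [[415.1 259.8]] [[415.  279.3]]
421 279
```

View pics/c7.png

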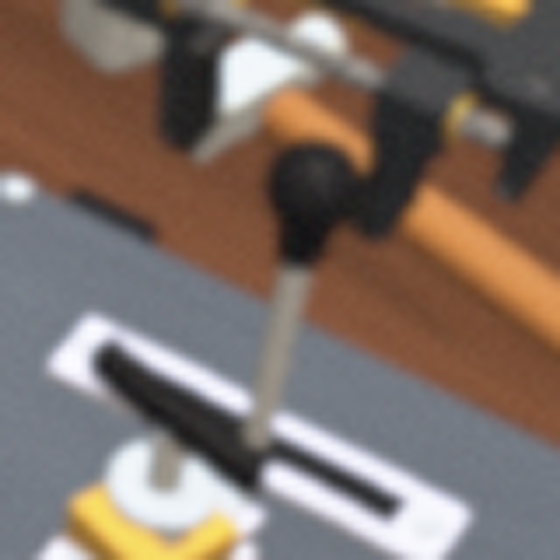

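The lever is upright: knob at about (426,266) against (424.6,263.7) predicted, so roughly -0.03 rad. Nudge 2 mm, back the finger off, and wait.

>>> apply_moves(
  series=[
    {"x": -0.003,"y": 0,"z": 0,"wx": 0,"wy": 0,"wz": 0,"fingers": 0.3},
    {"x": 0.008,"y": 0,"z": 0,"wx": 0,"wy": 0,"wz": 0,"fingers": 0.3},
    {"x": 0,"y": 0,"z": 0,"wx": 0,"wy": 0,"wz": 0,"fingers": 0.3},
    {"x": 0,"y": 0,"z": 0,"wx": 0,"wy": 0,"wz": 0,"fingers": 0.3},
    {"x": 0,"y": 0,"z": 0,"wx": 0,"wy": 0,"wz": 0,"fingers": 0.3},
    {"x": 0,"y": 0,"z": 0,"wx": 0,"wy": 0,"wz": 0,"fingers": 0.3},
    {"x": 0,"y": 0,"z": 0,"wx": 0,"wy": 0,"wz": 0,"fingers": 0.3},
    {"x": 0,"y": 0,"z": 0,"wx": 0,"wy": 0,"wz": 0,"fingers": 0.3},
  ],
)

```text
clock: 15.5
tool_pos: [0.5661, -0.2218, 0.2118]
eef_rot: [0.759, -0.651, 0.005, -0.001]
contact_force: [-1.1, -0.9, 0.6]
opening: 0.651
```

Run:
```python
from box import *
im=lev(); cv2.imwrite("pics/s6.png",im[:,:,::-1])
def kn(im,c):
    h=cv2.cvtColor(im,cv2.COLOR_RGB2HSV); u,v=np.round(c).astype(int); m=np.zeros(h.shape[:2],np.uint8)
    m[v-9:v+10,u-9:u+7]=(h[v-9:v+10,u-9:u+7,2]<70); q=np.argwhere(m); return q.mean(0)[::-1],len(q)
print(kn(im,(426,265)))
# rod: metallic greyish pixels at a height row: column centre of low-sat bright pixels between knob and slot
g=cv2.cvtColor(im,cv2.COLOR_RGB2HSV)
for v in (278,284,290): print(v,im[v,412:434].tolist()[::1] if v==284 else "")
```

```text
t 15.5 tcp [ 0.5661 -0.2218  0.2118] F [-1.1 -0.9  0.6] M [-0.    0.1  -0.01] op 0.651
x [ 0.153 -0.988  0.006] z [ 0.009 -0.005 -1.   ] q [ 0.12  0.71  0.31  1.67 -0.29  0.79 -0.85]
box [32.9  6.7]
(array([423.98657718, 266.46308725]), 149)
278 
284 [[115, 121, 131], [116, 122, 130], [115, 122, 129], [115, 124, 133], [115, 122, 131], [117, 122, 130], [120, 120, 125], [134, 132, 127], [148, 140, 132], [153, 146, 135], [146, 138, 129], [134, 119, 110], [127, 100, 89], [128, 92, 76], [133, 89, 68], [134, 87, 63], [135, 87, 63], [134, 88, 62], [132, 86, 60], [131, 83, 58], [130, 84, 59], [131, 85, 60]]
290
```

>>> apply_moves(
  series=[
    {"x": 0,"y": 0,"z": 0,"wx": 0,"wy": 0,"wz": 0,"fingers": 0.3},
    {"x": 0,"y": 0,"z": 0,"wx": 0,"wy": 0,"wz": 0,"fingers": 0.3},
    {"x": 0,"y": 0,"z": 0,"wx": 0,"wy": 0,"wz": 0,"fingers": 0.3},
    {"x": 0,"y": 0,"z": 0,"wx": 0,"wy": 0,"wz": 0,"fingers": 0.3},
    {"x": 0,"y": 0,"z": 0,"wx": 0,"wy": 0,"wz": 0,"fingers": 0.3},
    {"x": 0,"y": 0,"z": 0,"wx": 0,"wy": 0,"wz": 0,"fingers": 0.3},
    {"x": 0,"y": 0,"z": 0,"wx": 0,"wy": 0,"wz": 0,"fingers": 0.3},
    {"x": 0,"y": 0,"z": 0,"wx": 0,"wy": 0,"wz": 0,"fingers": 0.3},
  ],
)

```text
clock: 16.55
tool_pos: [0.5662, -0.2218, 0.2119]
eef_rot: [0.759, -0.651, 0.005, -0.001]
contact_force: [-0.6, -0.0, 0.5]
opening: 0.65
```

>>> apply_moves(
  series=[
    {"x": 0,"y": 0,"z": 0,"wx": 0,"wy": 0,"wz": 0,"fingers": 0.3},
    {"x": 0,"y": 0,"z": 0,"wx": 0,"wy": 0,"wz": 0,"fingers": 0.3},
    {"x": 0,"y": 0,"z": 0,"wx": 0,"wy": 0,"wz": 0,"fingers": 0.3},
    {"x": 0,"y": 0,"z": 0,"wx": 0,"wy": 0,"wz": 0,"fingers": 0.3},
    {"x": 0,"y": 0,"z": 0,"wx": 0,"wy": 0,"wz": 0,"fingers": 0.3},
    {"x": 0,"y": 0,"z": 0,"wx": 0,"wy": 0,"wz": 0,"fingers": 0.3},
    {"x": 0,"y": 0,"z": 0,"wx": 0,"wy": 0,"wz": 0,"fingers": 0.3},
    {"x": 0,"y": 0,"z": 0,"wx": 0,"wy": 0,"wz": 0,"fingers": 0.3},
  ],
)

```text
clock: 17.55
tool_pos: [0.5661, -0.2218, 0.2119]
eef_rot: [0.759, -0.651, 0.005, -0.001]
contact_force: [0.0, -0.3, 0.3]
opening: 0.651
```

>>> apply_moves(
  series=[
    {"x": 0,"y": 0,"z": 0,"wx": 0,"wy": 0,"wz": 0,"fingers": 0.3},
    {"x": 0,"y": 0,"z": 0,"wx": 0,"wy": 0,"wz": 0,"fingers": 0.3},
    {"x": 0,"y": 0,"z": 0,"wx": 0,"wy": 0,"wz": 0,"fingers": 0.3},
    {"x": 0,"y": 0,"z": 0,"wx": 0,"wy": 0,"wz": 0,"fingers": 0.3},
    {"x": 0,"y": 0,"z": 0,"wx": 0,"wy": 0,"wz": 0,"fingers": 0.3},
    {"x": 0,"y": 0,"z": 0,"wx": 0,"wy": 0,"wz": 0,"fingers": 0.3},
    {"x": 0,"y": 0,"z": 0,"wx": 0,"wy": 0,"wz": 0,"fingers": 0.3},
    {"x": 0,"y": 0,"z": 0,"wx": 0,"wy": 0,"wz": 0,"fingers": 0.3},
  ],
)

```text
clock: 18.55
tool_pos: [0.5661, -0.2218, 0.2119]
eef_rot: [0.759, -0.651, 0.005, -0.001]
contact_force: [0.1, 0.3, 0.2]
opening: 0.651
```

>>> apply_moves(
  series=[
    {"x": 0,"y": 0,"z": 0,"wx": 0,"wy": 0,"wz": 0,"fingers": 0.3},
    {"x": 0,"y": 0,"z": 0,"wx": 0,"wy": 0,"wz": 0,"fingers": 0.3},
    {"x": 0,"y": 0,"z": 0,"wx": 0,"wy": 0,"wz": 0,"fingers": 0.3},
    {"x": 0,"y": 0,"z": 0,"wx": 0,"wy": 0,"wz": 0,"fingers": 0.3},
    {"x": 0,"y": 0,"z": 0,"wx": 0,"wy": 0,"wz": 0,"fingers": 0.3},
    {"x": 0,"y": 0,"z": 0,"wx": 0,"wy": 0,"wz": 0,"fingers": 0.3},
    {"x": 0,"y": 0,"z": 0,"wx": 0,"wy": 0,"wz": 0,"fingers": 0.3},
    {"x": 0,"y": 0,"z": 0,"wx": 0,"wy": 0,"wz": 0,"fingers": 0.3},
  ],
)

```text
clock: 19.55
tool_pos: [0.5662, -0.2218, 0.2119]
eef_rot: [0.759, -0.651, 0.005, -0.001]
contact_force: [-0.4, 0.4, 1.5]
opening: 0.649
```

Run:
```python
from box import *
im=lev(); cv2.imwrite("pics/s7.png",im[:,:,::-1])
a=cv2.imread("pics/s6.png"); d=cv2.absdiff(a,cv2.imread("pics/s7.png")).max(2); print("change around lever",d[250:310,410:434].max(), d[250:310,410:434].mean())
togo(bx(.032,.0125,.212),np.radians(98.9))
```

```text
t 19.55 tcp [ 0.5662 -0.2218  0.2119] F [-0.4  0.4  1.5] M [-0.08  0.15 -0.03] op 0.649
x [ 0.153 -0.988  0.006] z [ 0.009 -0.005 -1.   ] q [ 0.12  0.71  0.31  1.67 -0.29  0.79 -0.85]
box [32.9  6.7]
change around lever 10 2.3444444444444446
shift units [-0.0072  0.0011 -0.0002] mm [-1.7  5.6  0.1]
rot units [-0.0025 -0.002  -0.0006] deg 0.1
```

The lever stands at about 0 rad and is unchanged. Finish the full five seconds, then go over to mains.

>>> apply_moves(
  series=[
    {"x": 0,"y": 0,"z": 0,"wx": 0,"wy": 0,"wz": 0,"fingers": 0.3},
    {"x": 0,"y": 0,"z": 0,"wx": 0,"wy": 0,"wz": 0,"fingers": 0.3},
    {"x": 0,"y": 0,"z": 0,"wx": 0,"wy": 0,"wz": 0,"fingers": 0.3},
    {"x": 0,"y": 0,"z": 0,"wx": 0,"wy": 0,"wz": 0,"fingers": 0.3},
    {"x": -0.018,"y": 0,"z": 0,"wx": 0,"wy": 0,"wz": 0,"fingers": 0.3},
    {"x": -0.018,"y": 0,"z": 0.001,"wx": 0,"wy": 0,"wz": 0,"fingers": 0.3},
    {"x": -0.018,"y": 0,"z": 0.003,"wx": 0,"wy": 0,"wz": 0,"fingers": 0.3},
    {"x": -0.018,"y": 0,"z": 0.005,"wx": 0,"wy": 0,"wz": 0,"fingers": 0.3},
  ],
)

```text
clock: 20.6
tool_pos: [0.5578, -0.164, 0.2051]
eef_rot: [0.759, -0.651, 0.008, -0.001]
contact_force: [0.9, -1.9, 1.7]
opening: 0.649
```

Run:
```python
from box import *
s=st();p=s["tool_pos"]; print("box",(np.array([[np.cos(Y),np.sin(Y)],[-np.sin(Y),np.cos(Y)]])@(p[:2]-C)*1e3).round(1)); togo(bx(.032,.105,.186),np.radians(98.9))
```

```text
t 20.6 tcp [ 0.5578 -0.164   0.2051] F [ 0.9 -1.9  1.7] M [-0.46  0.05 -0.01] op 0.649
x [ 0.151 -0.988  0.011] z [ 0.012 -0.009 -1.   ] q [ 0.02  0.69  0.32  1.77 -0.3   0.72 -0.92]
box [33.5 65.1]
shift units [-0.0501  0.0023  0.0233] mm [ -7.7  39.2 -19.1]
rot units [-0.0034 -0.0034 -0.0012] deg 0.2
```

>>> apply_moves(
  series=[
    {"x": -0.017,"y": 0.001,"z": 0.007,"wx": 0,"wy": 0,"wz": 0,"fingers": 0.3},
    {"x": -0.017,"y": 0.001,"z": 0.008,"wx": 0,"wy": 0,"wz": 0,"fingers": 0.3},
    {"x": -0.017,"y": 0,"z": 0.007,"wx": 0,"wy": 0,"wz": 0,"fingers": 0.3},
    {"x": -0.004,"y": 0,"z": 0,"wx": 0,"wy": 0,"wz": 0,"fingers": 0.3},
    {"x": 0,"y": 0,"z": 0,"wx": 0,"wy": 0,"wz": 0,"fingers": 0.3},
  ],
)

```text
clock: 21.22
tool_pos: [0.5518, -0.1272, 0.1871]
eef_rot: [0.757, -0.653, 0.017, 0.003]
contact_force: [-0.1, -0.5, -0.0]
opening: 0.647
```

Run:
```python
from box import *
im=lev(); togo(bx(.032,.105,.186),np.radians(98.9))
for a in (.4,.5,.6): print(a,proj("side",knob(a)).round(1))
u,v=np.round(proj("side",knob(.5))[0]).astype(int)
h=cv2.cvtColor(im,cv2.COLOR_RGB2HSV); cv2.imwrite("pics/s8.png",im[:,:,::-1])
```

```text
t 21.23 tcp [ 0.5518 -0.1272  0.1871] F [-0.1 -0.5 -0. ] M [-0.13  0.06 -0.02] op 0.647
x [ 0.147 -0.989  0.029] z [ 0.022 -0.026 -0.999] q [-0.06  0.69  0.32  1.84 -0.32  0.63 -0.98]
box [ 33.3 102.3]
shift units [-0.0031  0.0016  0.0013] mm [-1.6  2.2 -1.1]
rot units [-0.0055 -0.0091 -0.0023] deg 0.4
0.4 [[400.  256.2]]
0.5 [[394.4 255.8]]
0.6 [[389.1 255.9]]
```

>>> apply_moves(
  series=[
    {"x": -0.006,"y": 0.001,"z": 0,"wx": -0.005,"wy": -0.009,"wz": 0,"fingers": 0.3},
    {"x": -0.006,"y": 0,"z": 0,"wx": 0,"wy": 0,"wz": 0,"fingers": 0.3},
  ],
)

```text
clock: 21.52
tool_pos: [0.5517, -0.1266, 0.1877]
eef_rot: [0.756, -0.655, 0.008, 0.002]
contact_force: [2.8, -14.1, -7.3]
opening: 0.652
```

Run:
```python
from box import *
im=lev()
```

```text
t 21.52 tcp [ 0.5517 -0.1266  0.1877] F [  2.8 -14.1  -7.3] M [-2.64 -0.47  0.05] op 0.652
x [ 0.142 -0.99   0.014] z [ 0.009 -0.013 -1.   ] q [-0.05  0.7   0.32  1.83 -0.32  0.66 -0.98]
box [ 33.3 103. ]
```

Stop reached (14 N). Back off, rise and turn the jaws back for the key.

>>> apply_moves(
  series=[
    {"x": 0.012,"y": 0,"z": 0,"wx": 0,"wy": 0,"wz": 0,"fingers": 0.3},
    {"x": 0,"y": 0,"z": -0.04,"wx": 0,"wy": 0,"wz": 0,"fingers": 0.3},
    {"x": 0,"y": 0,"z": -0.06,"wx": 0,"wy": 0,"wz": 0,"fingers": 0.3},
    {"x": 0,"y": 0,"z": -0.06,"wx": -0.002,"wy": -0.004,"wz": 0,"fingers": 0.3},
    {"x": 0,"y": 0,"z": 0,"wx": 0,"wy": 0,"wz": -0.055,"fingers": 0},
    {"x": 0,"y": 0,"z": 0,"wx": 0,"wy": 0,"wz": -0.055,"fingers": 0},
    {"x": 0,"y": 0,"z": 0,"wx": 0,"wy": 0,"wz": -0.055,"fingers": 0},
    {"x": 0,"y": 0,"z": 0,"wx": 0,"wy": 0,"wz": -0.055,"fingers": 0},
  ],
)

```text
clock: 22.58
tool_pos: [0.547, -0.1235, 0.3149]
eef_rot: [0.938, -0.346, -0.012, -0.004]
contact_force: [-0.5, -0.0, 0.0]
opening: 0.497
```

>>> apply_moves(
  series=[
    {"x": 0,"y": 0,"z": 0,"wx": 0,"wy": 0,"wz": -0.055,"fingers": 0},
    {"x": 0,"y": 0,"z": 0,"wx": 0,"wy": 0,"wz": -0.055,"fingers": 0},
    {"x": 0,"y": 0,"z": 0,"wx": 0,"wy": 0,"wz": -0.055,"fingers": 0},
    {"x": 0,"y": 0,"z": 0,"wx": 0,"wy": 0,"wz": -0.055,"fingers": 0},
  ],
)

```text
clock: 23.08
tool_pos: [0.5434, -0.1172, 0.3126]
eef_rot: [1.0, 0.007, -0.015, -0.013]
contact_force: [0.6, 0.8, -0.6]
opening: 0.5
```

Run:
```python
from box import *
st(); q=[.49,-.2395,.184]; togo([.49,-.2395,.28],np.radians(-8))
a,da=snap("top","t9.png"); b,_=snap("side","s9.png")
def crop(im,c,r): 
    u,v=np.round(c).astype(int); return cv2.resize(im[v-r:v+r,u-r:u+r,::-1],(400,400),interpolation=cv2.INTER_CUBIC)
print(proj("top",q),proj("side",q))
cv2.imwrite("pics/c9.png",np.hstack([crop(a,proj("top",q)[0],40),crop(b,proj("side",q)[0],40)]))
```

```text
t 23.07 tcp [ 0.5434 -0.1172  0.3126] F [ 0.6  0.8 -0.6] M [-0.07  0.05  0.02] op 0.5
x [ 0.999  0.015 -0.03 ] z [-0.03   0.025 -0.999] q [ 0.16  0.52 -0.03  1.65 -0.    1.    0.15]
shift units [-0.0678  0.1529  0.0389] mm [ -53.4 -122.3  -32.6]
rot units [-0.0073  0.01    0.0491] deg -8.9
[[447.55097825 253.34693647]] [[405.35326273 294.30586203]]
```

View pics/c9.png

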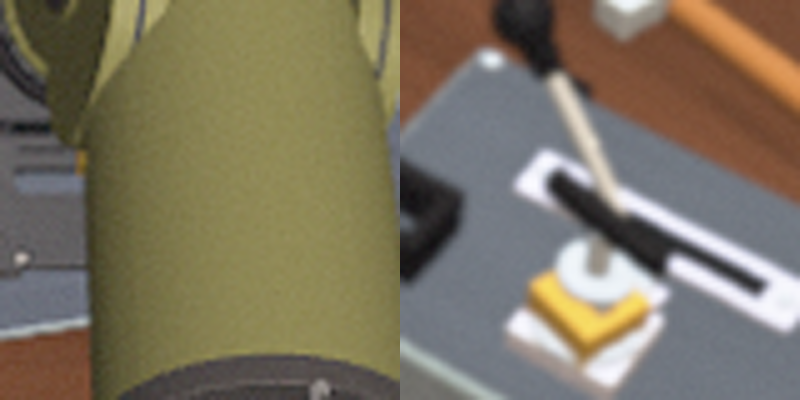

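The lever is fully left (knob at about (390,259), expected (389,256)). The key stands in the lock with its bar from side px (395,290) to (418,307).

Run:
```python
from box import *
q=onz("side",[(396.3,290.5),(418,306)],.178); print(q, q.mean(0), np.degrees(np.arctan2(*(q[0]-q[1])[[1,0]])),np.linalg.norm(q[1]-q[0]))
b=cv2.imread("pics/s9.png"); h=cv2.cvtColor(b,cv2.COLOR_BGR2HSV)
m=np.zeros(h.shape[:2],np.uint8); m[284:312,392:422]=(h[284:312,392:422,2]<75)
n,l,s,c=cv2.connectedComponentsWithStats(m); print(s,c)
i=1+np.argmax(s[1:,4]); k=np.argwhere(l==i)[:,::-1].astype(np.float32); print(cv2.minAreaRect(k))
for z in(.17,.178,.184): print(onz("side",[c[i]],z))
```

```text
[[ 0.48894338 -0.2153296   0.178     ]
 [ 0.48791499 -0.2771658   0.178     ]] [ 0.48842918 -0.2462477   0.178     ] 89.04721056642343 0.06184475601614398
[[     0      0    640    480 307044]
 [   395    289     27     20    156]] [[319.45506182 239.46983494]
 [407.94871795 298.87179487]]
((406.75213623046875, 298.7077331542969), (29.0313777923584, 7.3051581382751465), 29.47588539123535)
[[ 0.49452391 -0.24547768  0.17      ]]
[[ 0.4882638  -0.24912511  0.178     ]]
[[ 0.48356872 -0.25186069  0.184     ]]
```

Run:
```python
from box import *
togo([.4885,-.24,.26],np.radians(-2.5))
```

```text
shift units [-0.0682  0.1542  0.0639] mm [ -55.  -122.6  -52.6]
rot units [-0.0078  0.0095  0.0167] deg -3.0
```

>>> apply_moves(
  series=[
    {"x": -0.023,"y": 0.05,"z": 0.01,"wx": -0.007,"wy": 0.01,"wz": 0.018,"fingers": 0},
    {"x": -0.023,"y": 0.05,"z": 0.01,"wx": 0,"wy": 0,"wz": 0,"fingers": 0},
    {"x": -0.023,"y": 0.05,"z": 0.02,"wx": 0,"wy": 0,"wz": 0,"fingers": 0},
    {"x": 0,"y": 0,"z": 0.02,"wx": 0,"wy": 0,"wz": 0,"fingers": 0},
  ],
)

```text
clock: 23.68
tool_pos: [0.4829, -0.2348, 0.2624]
eef_rot: [1.0, -0.03, 0.001, -0.003]
contact_force: [0.1, 0.2, -0.3]
opening: 0.502
```

Run:
```python
from box import *
st();togo([.4885,-.24,.162],np.radians(-2.5))
```

```text
t 23.68 tcp [ 0.4829 -0.2348  0.2624] F [ 0.1  0.2 -0.3] M [-0.05 -0.02  0.05] op 0.502
x [ 0.998 -0.061  0.001] z [ 0.001  0.006 -1.   ] q [ 0.38  0.54 -0.01  1.81 -0.    0.8   0.31]
shift units [0.0072 0.0068 0.1254] mm [   5.6   -5.2 -100.4]
rot units [-0.0019 -0.0004 -0.0054] deg 1.0
```

>>> apply_moves(
  series=[
    {"x": 0.007,"y": 0.006,"z": 0.03,"wx": -0.002,"wy": 0,"wz": -0.005,"fingers": 0},
    {"x": 0,"y": 0,"z": 0.03,"wx": 0,"wy": 0,"wz": 0,"fingers": 0},
    {"x": 0,"y": 0,"z": 0.01,"wx": 0,"wy": 0,"wz": 0,"fingers": 0},
  ],
)

```text
clock: 24.05
tool_pos: [0.4871, -0.2385, 0.2039]
eef_rot: [1.0, -0.028, -0.001, -0.001]
contact_force: [0.8, -0.1, 0.5]
opening: 0.5
```

Run:
```python
from box import *
st();togo([.4885,-.24,.162],np.radians(-2.5))
```

```text
t 24.05 tcp [ 0.4871 -0.2385  0.2039] F [ 0.8 -0.1  0.5] M [-0.1   0.04 -0.05] op 0.5
x [ 0.998 -0.056 -0.002] z [-0.002  0.003 -1.   ] q [ 0.38  0.63 -0.01  1.86  0.01  0.66  0.31]
shift units [0.0019 0.0019 0.0524] mm [  1.4  -1.5 -41.9]
rot units [-0.0009  0.0007 -0.0039] deg 0.7
```

>>> apply_moves(
  series=[
    {"x": 0.002,"y": 0.002,"z": 0.025,"wx": 0,"wy": 0,"wz": -0.004,"fingers": 0},
    {"x": 0,"y": 0,"z": 0.025,"wx": 0,"wy": 0,"wz": 0,"fingers": 0},
    {"x": 0,"y": 0,"z": 0,"wx": 0,"wy": 0,"wz": 0,"fingers": 0},
  ],
)

```text
clock: 24.42
tool_pos: [0.4892, -0.2389, 0.1636]
eef_rot: [1.0, -0.024, -0.001, -0.002]
contact_force: [0.3, 0.7, 0.8]
opening: 0.5
```

Run:
```python
from box import *
st();togo([.4885,-.24,.1605],np.radians(-2.5))
```

```text
t 24.43 tcp [ 0.4892 -0.2389  0.1636] F [0.3 0.7 0.8] M [-0.13  0.08  0.03] op 0.5
x [ 0.999 -0.048 -0.002] z [-0.002  0.004 -1.   ] q [ 0.38  0.69 -0.02  1.89  0.01  0.57  0.31]
shift units [-0.0008  0.0014  0.0039] mm [-0.7 -1.1 -3.1]
rot units [-0.0012  0.0007 -0.0014] deg 0.2
```

>>> apply_moves(
  force=45,
  series=[
    {"x": 0,"y": 0.001,"z": 0.003,"wx": 0,"wy": 0,"wz": 0,"fingers": -0.4},
    {"x": 0,"y": 0,"z": 0,"wx": 0,"wy": 0,"wz": 0,"fingers": -1},
    {"x": 0,"y": 0,"z": 0,"wx": 0,"wy": 0,"wz": 0,"fingers": -1},
    {"x": 0,"y": 0,"z": 0,"wx": 0,"wy": 0,"wz": 0,"fingers": -1},
    {"x": 0,"y": 0,"z": 0,"wx": 0,"wy": 0,"wz": 0,"fingers": -1},
  ],
)

```text
clock: 25.05
tool_pos: [0.4896, -0.24, 0.1637]
eef_rot: [1.0, -0.025, -0.0, -0.001]
contact_force: [0.6, 0.6, -1.6]
opening: 0.131
```

Run:
```python
from box import *
st()
```

```text
t 25.05 tcp [ 0.4896 -0.24    0.1637] F [ 0.6  0.6 -1.6] M [-0.07  0.09 -0.01] op 0.131
x [ 0.999 -0.05  -0.   ] z [-0.     0.003 -1.   ] q [ 0.38  0.69 -0.01  1.89  0.01  0.57  0.31]
```

Gripped. Turn clockwise to close.

>>> apply_moves(
  series=[
    {"x": 0,"y": 0,"z": 0,"wx": 0,"wy": 0,"wz": 0.034,"fingers": -1},
    {"x": 0,"y": 0,"z": 0,"wx": 0,"wy": 0,"wz": 0.034,"fingers": -1},
    {"x": 0,"y": 0,"z": 0,"wx": 0,"wy": 0,"wz": 0.034,"fingers": -1},
    {"x": 0,"y": 0,"z": 0,"wx": 0,"wy": 0,"wz": 0.034,"fingers": -1},
    {"x": 0,"y": 0,"z": 0,"wx": 0,"wy": 0,"wz": 0.034,"fingers": -1},
    {"x": 0,"y": 0,"z": 0,"wx": 0,"wy": 0,"wz": 0.034,"fingers": -1},
  ],
)

```text
clock: 25.8
tool_pos: [0.4906, -0.2406, 0.1637]
eef_rot: [0.938, -0.347, 0.001, -0.001]
contact_force: [-0.6, -0.8, -2.2]
opening: 0.13
```

Run:
```python
from box import *
st();togo([.49,-.24,.1637],np.radians(98.9))
```

```text
t 25.8 tcp [ 0.4906 -0.2406  0.1637] F [-0.6 -0.8 -2.2] M [-0.28  0.26  0.19] op 0.13
x [ 0.759 -0.651  0.001] z [ 0.002  0.002 -1.   ] q [ 0.27  0.7   0.17  1.89 -0.21  0.57 -0.13]
shift units [-0.001  -0.0001  0.    ] mm [-0.6  0.6 -0. ]
rot units [-9.000e-04  1.000e-04  2.249e-01] deg -40.5
```

>>> apply_moves(
  series=[
    {"x": 0,"y": 0,"z": 0,"wx": 0,"wy": 0,"wz": 0.034,"fingers": -1},
    {"x": 0,"y": 0,"z": 0,"wx": 0,"wy": 0,"wz": 0.034,"fingers": -1},
    {"x": 0,"y": 0,"z": 0,"wx": 0,"wy": 0,"wz": 0.034,"fingers": -1},
    {"x": 0,"y": 0,"z": 0,"wx": 0,"wy": 0,"wz": 0.034,"fingers": -1},
    {"x": 0,"y": 0,"z": 0,"wx": 0,"wy": 0,"wz": 0.034,"fingers": -1},
    {"x": 0,"y": 0,"z": 0,"wx": 0,"wy": 0,"wz": 0.034,"fingers": -1},
    {"x": 0,"y": 0,"z": 0,"wx": 0,"wy": 0,"wz": 0.034,"fingers": -1},
  ],
)

```text
clock: 26.68
tool_pos: [0.4905, -0.2421, 0.1637]
eef_rot: [0.74, -0.673, 0.001, -0.0]
contact_force: [-2.3, -0.3, -0.5]
opening: 0.129
```

Run:
```python
from box import *
st();togo([.49,-.24,.1637],np.radians(98.9))
```

```text
t 26.68 tcp [ 0.4905 -0.2421  0.1637] F [-2.3 -0.3 -0.5] M [-0.2   0.45  0.19] op 0.129
x [ 0.094 -0.996  0.002] z [ 0.002 -0.002 -1.   ] q [ 0.15  0.73  0.39  1.9  -0.46  0.6  -0.64]
shift units [-0.0026  0.0004 -0.    ] mm [-0.5  2.1  0. ]
rot units [-0.0007 -0.0006 -0.0195] deg 3.5
```

>>> apply_moves(
  series=[
    {"x": 0,"y": 0,"z": 0,"wx": 0,"wy": 0,"wz": 0.018,"fingers": -1},
    {"x": 0,"y": 0,"z": 0,"wx": 0,"wy": 0,"wz": 0.018,"fingers": -1},
    {"x": 0,"y": 0,"z": 0,"wx": 0,"wy": 0,"wz": 0,"fingers": -1},
  ],
)

```text
clock: 27.05
tool_pos: [0.4906, -0.242, 0.1637]
eef_rot: [-0.701, 0.713, -0.002, -0.0]
contact_force: [-0.3, -0.2, 0.7]
opening: 0.134
```

Run:
```python
from box import *
st();togo([.49,-.24,.1637],np.radians(98.9))
```

```text
t 27.05 tcp [ 0.4906 -0.242   0.1637] F [-0.3 -0.2  0.7] M [-0.18  0.43  0.53] op 0.134
x [-0.017 -1.     0.003] z [ 0.002 -0.003 -1.   ] q [ 0.13  0.74  0.42  1.9  -0.5   0.61 -0.72]
shift units [-0.0025  0.0007 -0.    ] mm [-0.6  2.   0. ]
rot units [-0.0005 -0.0009 -0.055 ] deg 9.9
```

The lock is at its closed stop (0.53 N m). Relieve and lift the key out.

>>> apply_moves(
  series=[
    {"x": 0,"y": 0,"z": 0,"wx": 0,"wy": 0,"wz": -0.025,"fingers": -1},
    {"x": 0,"y": 0,"z": -0.015,"wx": 0,"wy": 0,"wz": 0,"fingers": -1},
    {"x": 0,"y": 0,"z": -0.015,"wx": 0,"wy": 0,"wz": 0,"fingers": -1},
    {"x": 0,"y": 0,"z": -0.02,"wx": 0,"wy": 0,"wz": 0,"fingers": -1},
    {"x": 0,"y": 0,"z": -0.01,"wx": 0,"wy": 0,"wz": 0,"fingers": -1},
  ],
)

```text
clock: 27.68
tool_pos: [0.4914, -0.2417, 0.2151]
eef_rot: [0.728, -0.685, 0.002, -0.0]
contact_force: [-0.1, -0.0, -1.4]
opening: 0.13
```

Run:
```python
from box import *
st();togo([.4745,-.1372,.205],np.radians(98.9))
im,_=snap("side","s10.png"); u,v=405,300
cv2.imwrite("pics/c10.png",cv2.resize(im[v-45:v+45,u-45:u+45,::-1],(540,540),interpolation=cv2.INTER_CUBIC))
```

```text
t 27.68 tcp [ 0.4914 -0.2417  0.2151] F [-0.1 -0.  -1.4] M [-0.06  0.13 -0.02] op 0.13
x [ 0.061 -0.998  0.003] z [ 0.004 -0.002 -1.   ] q [ 0.1   0.66  0.46  1.85 -0.43  0.72 -0.71]
shift units [-0.1317  0.0131  0.0122] mm [-16.9 104.5 -10.1]
rot units [-0.0012 -0.0009 -0.03  ] deg 5.4
```

View pics/c10.png

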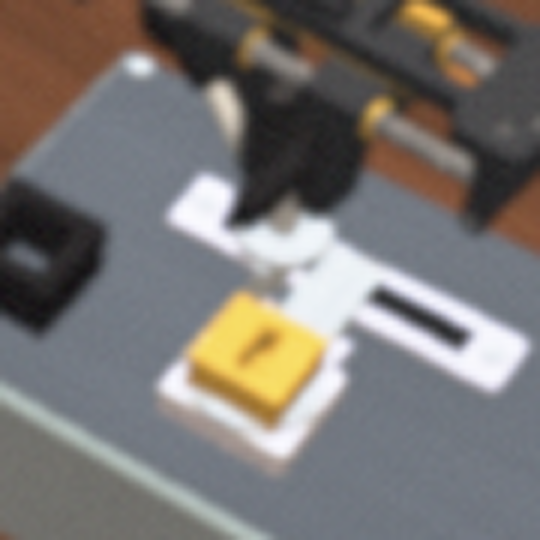

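The lock is closed with the bolt across the slot, and the key is held upright. Carry it to the holder.

>>> apply_moves(
  series=[
    {"x": -0.044,"y": 0.004,"z": 0,"wx": 0,"wy": 0,"wz": 0,"fingers": -1},
    {"x": -0.044,"y": 0.004,"z": 0,"wx": 0,"wy": 0,"wz": 0,"fingers": -1},
    {"x": -0.042,"y": 0.004,"z": 0.004,"wx": 0,"wy": 0,"wz": 0,"fingers": -1},
    {"x": 0,"y": 0,"z": 0.004,"wx": 0,"wy": 0,"wz": -0.03,"fingers": -1},
    {"x": 0,"y": 0,"z": 0.004,"wx": 0,"wy": 0,"wz": 0,"fingers": -1},
  ],
)

```text
clock: 28.35
tool_pos: [0.4758, -0.1351, 0.206]
eef_rot: [0.76, -0.65, 0.003, -0.001]
contact_force: [-0.3, -0.4, -0.9]
opening: 0.135
```

Run:
```python
from box import *
st();togo([.4745,-.1372,.185],np.radians(98.9))
```

```text
t 28.35 tcp [ 0.4758 -0.1351  0.206 ] F [-0.3 -0.4 -0.9] M [-0.06  0.15 -0.07] op 0.135
x [ 0.155 -0.988  0.004] z [ 0.007 -0.003 -1.   ] q [-0.09  0.61  0.43  2.01 -0.44  0.6  -0.77]
shift units [0.0022 0.0022 0.0263] mm [ -1.3  -2.1 -21. ]
rot units [-0.0019 -0.0012  0.0001] deg -0.0
```

>>> apply_moves(
  series=[
    {"x": 0.002,"y": 0.002,"z": 0.013,"wx": -0.002,"wy": -0.001,"wz": 0,"fingers": -1},
    {"x": 0,"y": 0,"z": 0.01,"wx": 0,"wy": 0,"wz": 0,"fingers": -1},
    {"x": 0,"y": 0,"z": 0,"wx": 0,"wy": 0,"wz": 0,"fingers": -1},
  ],
)

```text
clock: 28.72
tool_pos: [0.4742, -0.1381, 0.1858]
eef_rot: [0.758, -0.652, -0.0, 0.001]
contact_force: [0.2, -0.5, -0.4]
opening: 0.129
```

Run:
```python
from box import *
s=st();togo([.4745,-.1372,.170],np.radians(98.9))
im,_=snap("side","s11.png"); u,v=np.round(proj("side",[.4745,-.137,.125])[0]).astype(int); print(u,v)
cv2.imwrite("pics/c11.png",cv2.resize(im[v-35:v+35,u-35:u+35,::-1],(560,560),interpolation=cv2.INTER_CUBIC))
```

```text
t 28.73 tcp [ 0.4742 -0.1381  0.1858] F [ 0.2 -0.5 -0.4] M [-0.02  0.18 -0.04] op 0.129
x [ 0.15  -0.989  0.   ] z [-0.002 -0.001 -1.   ] q [-0.06  0.64  0.41  2.03 -0.46  0.56 -0.75]
shift units [-0.0011 -0.0005  0.0198] mm [  0.3   0.9 -15.8]
rot units [ 0.0005 -0.0001 -0.0015] deg 0.3
365 291
```

View pics/c11.png

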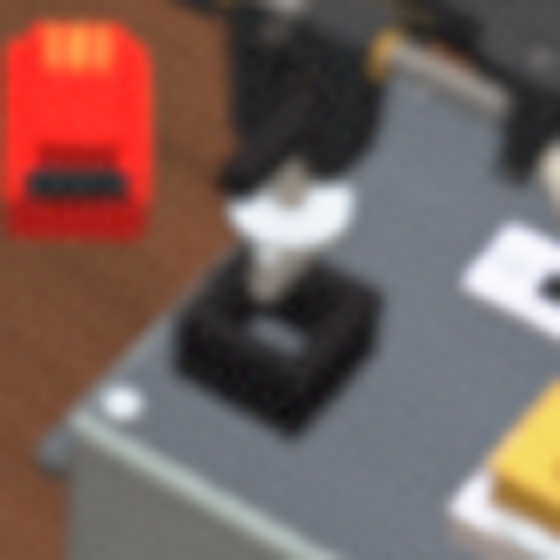

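The blade centre falls on the hole centre, crop about (283,315). Lower it.

>>> apply_moves(
  series=[
    {"x": 0,"y": 0,"z": 0.01,"wx": 0,"wy": 0,"wz": 0,"fingers": -1},
    {"x": 0,"y": 0,"z": 0.01,"wx": 0,"wy": 0,"wz": 0,"fingers": -1},
    {"x": 0,"y": 0,"z": 0.006,"wx": 0,"wy": 0,"wz": 0,"fingers": -1},
    {"x": 0,"y": 0,"z": 0,"wx": 0,"wy": 0,"wz": 0,"fingers": -1},
  ],
)

```text
clock: 29.28
tool_pos: [0.4746, -0.1386, 0.1639]
eef_rot: [0.758, -0.652, 0.0, 0.001]
contact_force: [0.5, 0.9, -0.8]
opening: 0.133
```

Run:
```python
from box import *
s=st();togo([.4745,-.1375,.145],np.radians(98.9))
```

```text
t 29.27 tcp [ 0.4746 -0.1386  0.1639] F [ 0.5  0.9 -0.8] M [-0.08  0.16 -0.  ] op 0.133
x [ 0.149 -0.989  0.001] z [-0.001 -0.001 -1.   ] q [-0.04  0.68  0.37  2.04 -0.49  0.5  -0.73]
shift units [-0.0014 -0.0001  0.0237] mm [ -0.1   1.1 -18.9]
rot units [ 0.0002 -0.0003 -0.0018] deg 0.3
```

>>> apply_moves(
  series=[
    {"x": 0,"y": 0,"z": 0.008,"wx": 0,"wy": 0,"wz": 0,"fingers": -1},
    {"x": 0,"y": 0,"z": 0.008,"wx": 0,"wy": 0,"wz": 0,"fingers": -1},
    {"x": 0,"y": 0,"z": 0.006,"wx": 0,"wy": 0,"wz": 0,"fingers": -1},
    {"x": 0,"y": 0,"z": 0,"wx": 0,"wy": 0,"wz": 0,"fingers": -1},
  ],
)

```text
clock: 29.78
tool_pos: [0.4748, -0.1386, 0.1452]
eef_rot: [0.758, -0.652, 0.0, 0.001]
contact_force: [-0.4, 1.2, -0.6]
opening: 0.128
```

Run:
```python
from box import *
s=st();togo([.4745,-.1375,.144],np.radians(98.9))
```

```text
t 29.77 tcp [ 0.4748 -0.1386  0.1452] F [-0.4  1.2 -0.6] M [-0.05  0.1  -0.02] op 0.128
x [ 0.149 -0.989  0.001] z [-0.    -0.001 -1.   ] q [-0.02  0.71  0.34  2.06 -0.51  0.46 -0.71]
shift units [-0.0014  0.0001  0.0014] mm [-0.3  1.1 -1.2]
rot units [ 0.0001 -0.0004 -0.0017] deg 0.3
```

Down 3 more mm if free, then release and rise.

>>> apply_moves(
  series=[
    {"x": 0,"y": 0,"z": 0.003,"wx": 0,"wy": 0,"wz": 0,"fingers": -1},
    {"x": 0,"y": 0,"z": 0,"wx": 0,"wy": 0,"wz": 0,"fingers": -0.3},
    {"x": 0,"y": 0,"z": 0,"wx": 0,"wy": 0,"wz": 0,"fingers": -0.3},
    {"x": 0,"y": 0,"z": 0,"wx": 0,"wy": 0,"wz": 0,"fingers": -0.3},
    {"x": 0,"y": 0,"z": -0.02,"wx": 0,"wy": 0,"wz": 0,"fingers": -0.3},
    {"x": 0,"y": 0,"z": -0.05,"wx": 0,"wy": 0,"wz": 0,"fingers": 0},
    {"x": 0,"y": 0,"z": -0.06,"wx": 0,"wy": 0,"wz": 0,"fingers": 0.2},
    {"x": 0,"y": 0,"z": -0.04,"wx": 0,"wy": 0,"wz": 0,"fingers": 0.2},
  ],
)

```text
clock: 30.78
tool_pos: [0.4737, -0.1381, 0.2821]
eef_rot: [0.758, -0.652, -0.002, 0.001]
contact_force: [0.1, 0.2, 0.1]
opening: 0.596
```

>>> apply_moves(
  series=[
    {"x": -0.07,"y": 0,"z": 0,"wx": 0,"wy": 0,"wz": 0,"fingers": 0.2},
    {"x": -0.07,"y": 0,"z": 0,"wx": 0,"wy": 0,"wz": 0,"fingers": 0.2},
    {"x": -0.07,"y": 0,"z": 0,"wx": 0,"wy": 0,"wz": 0,"fingers": 0.2},
    {"x": -0.07,"y": 0,"z": 0,"wx": 0,"wy": 0,"wz": 0,"fingers": 0.2},
  ],
)

```text
clock: 31.28
tool_pos: [0.4436, 0.0839, 0.2849]
eef_rot: [0.754, -0.657, 0.003, -0.001]
contact_force: [0.1, -0.7, 0.4]
opening: 0.602
```

```bash
cat > key.py <<'E'
from box import *
def key():
    im,de=snap("top"); P=pts("top",de); Z=P[...,2]; w=np.zeros(Z.shape,bool); w[235:290,375:430]=1
    m=w&(Z>.145)&(Z<.18); 
    if m.sum()<10: print("no bar",m.sum()); return
    q=P[m]; c=onz("top",np.argwhere(m)[:,::-1],.165)[:,:2].astype(np.float32)*1000
    print("bar",cv2.minAreaRect(c),"z med/max",np.median(q[:,2]).round(4),"exp c",(bx(-.045,.105,.165)[:2]*1e3).round(1))
    v=np.linalg.svd(q-q.mean(0))[2][0]; print("bar axis",v.round(3))
E
python3 - <<'E'
from key import *
s=st(); key()
im,_=snap("side","s12.png"); u,v=366,285
cv2.imwrite("pics/c12.png",cv2.resize(im[v-35:v+35,u-35:u+35,::-1],(420,420),interpolation=cv2.INTER_CUBIC))
E
```

```text
t 31.27 tcp [0.4436 0.0839 0.2849] F [ 0.1 -0.7  0.4] M [-0.04  0.11  0.02] op 0.602
x [ 0.138 -0.99   0.003] z [ 0.006 -0.002 -1.   ] q [-0.68  0.45  0.59  2.03 -0.36  0.75 -1.31]
bar ((475.65887451171875, -137.750244140625), (68.29012298583984, 13.28886604309082), 8.291757583618164) z med/max 0.1641 exp c [ 474.  -136.7]
bar axis [-0.991 -0.136  0.009]
```

View pics/c12.png

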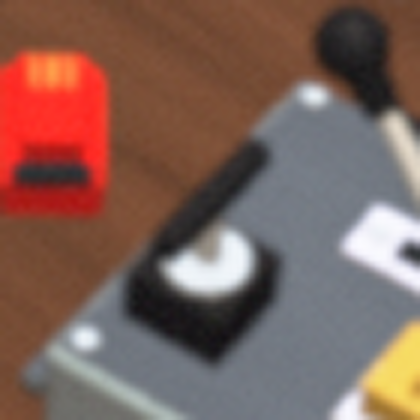

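The key is parked upright and the lever is on mains. Now measure packs and bays afresh.

```bash
cat > pk.py <<'E'
from h import *
def rects(lo,hi,z,w,amin,cond=None):
    im,de=snapshot("top"); Z=pts("top",de)[...,2]; h=cv2.cvtColor(im,cv2.COLOR_RGB2HSV)
    m=np.zeros(Z.shape,np.uint8); u0,v0,u1,v1=w; s=np.s_[v0:v1,u0:u1]
    m[s]=((Z>lo)&(Z<hi)&(cond(h) if cond else True))[s]
    out=[]
    for c in cv2.findContours(m,cv2.RETR_EXTERNAL,cv2.CHAIN_APPROX_NONE)[0]:
        W=onz("top",c.reshape(-1,2),z)[:,:2].astype(np.float32)*1000
        if cv2.contourArea(W)<amin: continue
        (cx,cy),(a,b),t=cv2.minAreaRect(W)
        if a<b: a,b,t=b,a,t+90
        out.append((round(cx,1),round(cy,1),round(a,1),round(b,1),round((t+90)%180-90,1),np.round(c.reshape(-1,2).mean(0)).tolist()))
    return out
E
python3 - <<'E'
from pk import *
grey=lambda h:(h[...,1]<70)&(h[...,2]>110)
print("rails"); [print(r) for r in rects(.034,.055,.042,(140,215,360,370),700,grey)]
print("pads"); [print(r) for r in rects(.010,.028,.020,(235,170,315,262),600,grey)]
print("cases"); [print(r) for r in rects(.015,.055,.03,(140,215,360,370),2500,lambda h:h[...,1]<110)]
C=np.array([609.2,201.9]); a=np.radians(-10.9); u=np.array([np.cos(a),np.sin(a)]); v=np.array([-u[1],u[0]])
for i,(s,t) in enumerate([(-1,-1),(-1,1),(1,-1),(1,1)]): print("bay",i,(C+49*s*u+36*t*v).round(1))
E
```

```text
rails
(528.8, 434.7, 55.6, 30.8, 63.9, [189.0, 241.0])
pads
(553.1, 176.0, 63.0, 41.7, -11.0, [283.0, 232.0])
(567.0, 246.9, 62.7, 41.3, -10.8, [258.0, 228.0])
(649.6, 158.0, 62.8, 41.8, -10.4, [290.0, 199.0])
(663.2, 228.6, 62.9, 40.4, -10.8, [265.0, 194.0])
cases
(528.2, 432.5, 82.7, 48.5, 63.7, [191.0, 242.0])
(561.7, 211.1, 160.3, 110.4, 80.2, [271.0, 231.0])
bay 0 [554.3 175.8]
bay 1 [567.9 246.5]
bay 2 [650.5 157.3]
bay 3 [664.1 228. ]
```

Bays agree within 1 mm by two methods. Packs B and C are hidden under the arm; I'll start with C, at its earlier measured place.

>>> apply_moves(
  series=[
    {"x": 0.054,"y": 0.019,"z": 0,"wx": 0,"wy": 0,"wz": 0,"fingers": 0.2},
    {"x": 0,"y": 0,"z": 0,"wx": 0,"wy": 0,"wz": -0.058,"fingers": 0.2},
    {"x": 0,"y": 0,"z": 0,"wx": 0,"wy": 0,"wz": -0.058,"fingers": 0.2},
    {"x": 0,"y": 0,"z": 0,"wx": 0,"wy": 0,"wz": -0.058,"fingers": 0.2},
    {"x": 0,"y": 0,"z": 0,"wx": 0,"wy": 0,"wz": -0.058,"fingers": 0.2},
    {"x": 0,"y": 0,"z": 0,"wx": 0,"wy": 0,"wz": -0.058,"fingers": 0.2},
    {"x": 0,"y": 0,"z": 0,"wx": 0,"wy": 0,"wz": -0.058,"fingers": 0.2},
    {"x": 0,"y": 0,"z": 0,"wx": 0,"wy": 0,"wz": -0.058,"fingers": 0.2},
  ],
)

```text
clock: 32.52
tool_pos: [0.4355, 0.0157, 0.2859]
eef_rot: [0.997, -0.076, 0.005, 0.005]
contact_force: [0.8, 0.8, -0.0]
opening: 0.598
```

>>> apply_moves(
  series=[
    {"x": 0,"y": 0,"z": 0.03,"wx": 0,"wy": 0,"wz": -0.058,"fingers": 0.2},
    {"x": 0,"y": 0,"z": 0.03,"wx": 0,"wy": 0,"wz": -0.058,"fingers": 0.2},
  ],
)

```text
clock: 32.78
tool_pos: [0.4378, 0.0102, 0.2385]
eef_rot: [0.994, 0.107, 0.007, 0.007]
contact_force: [0.9, 0.4, -0.4]
opening: 0.6
```

Run:
```python
from pk import *
s=st(); togo([.4342,.0387,.12],np.radians(14))
grey=lambda h:(h[...,1]<70)&(h[...,2]>110)
print("rails"); [print(r) for r in rects(.034,.055,.042,(140,215,360,370),200,grey)]
im,_=snap("side","s13.png"); P=[[.4342,.0387,.042],[.4054,.2025,.042]]; q=proj("side",P); print(q)
c=[cv2.resize(im[int(v)-30:int(v)+30,int(u)-30:int(u)+30,::-1],(390,390),interpolation=cv2.INTER_CUBIC) for u,v in q]; cv2.imwrite("pics/c13.png",np.hstack(c))
```

```text
t 32.77 tcp [0.4378 0.0102 0.2385] F [ 0.9  0.4 -0.4] M [-0.07  0.09  0.02] op 0.6
x [0.977 0.214 0.012] z [ 0.014 -0.012 -1.   ] q [-0.19  0.45  0.07  2.12 -0.04  0.56  0.12]
shift units [ 0.0015 -0.038   0.1476] mm [  -3.6   28.5 -118.5]
rot units [ 0.0048 -0.0036 -0.0093] deg 1.7
rails
(405.0, 203.1, 55.3, 31.4, 83.1, [274.0, 286.0])
(528.8, 434.7, 55.6, 30.8, 63.9, [189.0, 241.0])
[[304.39068377 283.98610592]
 [258.45933021 258.55719701]]
```

View pics/c13.png

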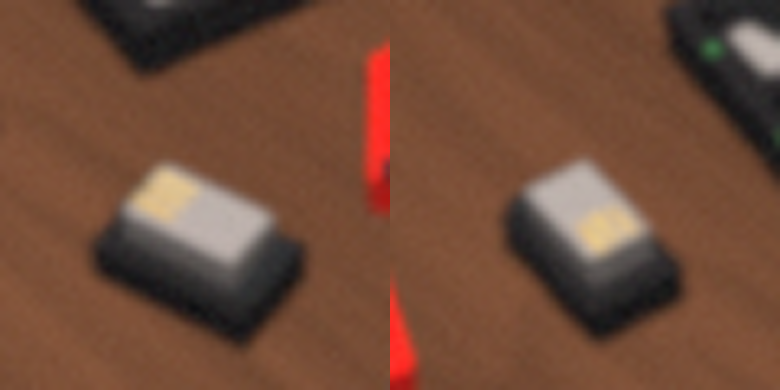

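Both packs are where they were first measured (same 2 px camera offset in both). Go down on C.

>>> apply_moves(
  force=40,
  series=[
    {"x": 0.001,"y": -0.038,"z": 0.05,"wx": 0.005,"wy": -0.004,"wz": -0.009,"fingers": 0.2},
    {"x": 0,"y": 0,"z": 0.06,"wx": 0,"wy": 0,"wz": 0,"fingers": 0.2},
    {"x": 0,"y": 0,"z": 0.06,"wx": 0,"wy": 0,"wz": 0,"fingers": 0.2},
    {"x": 0,"y": 0,"z": 0.03,"wx": 0,"wy": 0,"wz": 0,"fingers": 0.2},
  ],
)

```text
clock: 33.38
tool_pos: [0.4378, 0.0345, 0.0772]
eef_rot: [0.994, 0.105, 0.004, 0.001]
contact_force: [-0.7, -0.5, 1.2]
opening: 0.599
```

Run:
```python
from pk import *
s=st(); togo([.4342,.0387,.026],np.radians(14))
```

```text
t 33.38 tcp [0.4378 0.0345 0.0772] F [-0.7 -0.5  1.2] M [-0.08 -0.02 -0.05] op 0.599
x [0.978 0.208 0.007] z [ 0.007 -0.002 -1.   ] q [-0.19  0.78  0.01  2.25 -0.07  0.1   0.1 ]
shift units [-0.0037 -0.0062  0.0639] mm [ -3.6   4.2 -51.2]
rot units [ 0.001  -0.0021 -0.011 ] deg 2.0
```

>>> apply_moves(
  series=[
    {"x": -0.004,"y": -0.006,"z": 0.02,"wx": 0.001,"wy": -0.002,"wz": -0.011,"fingers": 0.2},
    {"x": 0,"y": 0,"z": 0.02,"wx": 0,"wy": 0,"wz": 0,"fingers": 0.2},
    {"x": 0,"y": 0,"z": 0,"wx": 0,"wy": 0,"wz": 0,"fingers": 0.2},
  ],
)

```text
clock: 33.75
tool_pos: [0.4389, 0.0349, 0.0463]
eef_rot: [0.993, 0.115, -0.002, 0.002]
contact_force: [-0.5, -0.2, -0.2]
opening: 0.604
```

Run:
```python
from pk import *
s=st(); togo([.4342,.0387,.026],np.radians(14))
```

```text
t 33.75 tcp [0.4389 0.0349 0.0463] F [-0.5 -0.2 -0.2] M [-0.09  0.04  0.03] op 0.604
x [ 0.974  0.228 -0.004] z [-0.003 -0.004 -1.   ] q [-0.19  0.85  0.01  2.25 -0.06  0.04  0.1 ]
shift units [-0.0046 -0.006   0.0254] mm [ -4.7   3.8 -20.3]
rot units [ 0.0011  0.0013 -0.0047] deg 0.8
```

q6 is at its limit with this wrist turn. I'll grip C lengthwise instead (56 mm rail, jaws along the pack), which gives a better arm posture.

>>> apply_moves(
  series=[
    {"x": 0,"y": 0,"z": -0.06,"wx": 0,"wy": 0,"wz": 0,"fingers": 0.8},
    {"x": 0,"y": 0,"z": -0.06,"wx": 0,"wy": 0,"wz": 0.055,"fingers": 0.8},
    {"x": 0,"y": 0,"z": 0,"wx": 0,"wy": 0,"wz": 0.055,"fingers": 0.8},
    {"x": 0,"y": 0,"z": 0,"wx": 0,"wy": 0,"wz": 0.055,"fingers": 0.8},
    {"x": 0,"y": 0,"z": 0,"wx": 0,"wy": 0,"wz": 0.055,"fingers": 0.8},
    {"x": 0,"y": 0,"z": 0,"wx": 0,"wy": 0,"wz": 0.055,"fingers": 0.8},
    {"x": 0,"y": 0,"z": 0,"wx": 0,"wy": 0,"wz": 0.055,"fingers": 0.8},
    {"x": 0,"y": 0,"z": 0,"wx": 0,"wy": 0,"wz": 0.055,"fingers": 0.8},
  ],
)

```text
clock: 34.75
tool_pos: [0.4441, 0.0328, 0.153]
eef_rot: [0.868, -0.497, 0.005, -0.003]
contact_force: [-0.2, 0.1, 0.1]
opening: 0.898
```

>>> apply_moves(
  series=[
    {"x": 0,"y": 0,"z": 0,"wx": 0,"wy": 0,"wz": 0.055,"fingers": 0.8},
    {"x": 0,"y": 0,"z": 0,"wx": 0,"wy": 0,"wz": 0.055,"fingers": 0.8},
  ],
)

```text
clock: 35.0
tool_pos: [0.4452, 0.0327, 0.1553]
eef_rot: [0.764, -0.645, 0.005, -0.006]
contact_force: [-0.6, -0.6, 0.3]
opening: 0.899
```

Run:
```python
from pk import *
s=st(); togo([.4342,.0387,.06],np.radians(-76))
```

```text
t 35.0 tcp [0.4452 0.0327 0.1553] F [-0.6 -0.6  0.3] M [-0.01  0.11 -0.02] op 0.899
x [ 0.168 -0.986 -0.001] z [ 0.015  0.003 -1.   ] q [-0.44  0.66  0.42  2.2  -0.72  0.39 -0.83]
shift units [-0.0097  0.0141  0.1189] mm [-11.    6.  -95.3]
rot units [-0.0049  0.     -0.0241] deg 4.3
```

>>> apply_moves(
  series=[
    {"x": -0.01,"y": 0.014,"z": 0.04,"wx": -0.005,"wy": 0,"wz": -0.024,"fingers": 0.8},
    {"x": 0,"y": 0,"z": 0.05,"wx": 0,"wy": 0,"wz": 0,"fingers": 0.8},
    {"x": 0,"y": 0,"z": 0.02,"wx": 0,"wy": 0,"wz": 0,"fingers": 0.8},
    {"x": 0,"y": 0,"z": 0,"wx": 0,"wy": 0,"wz": 0,"fingers": 0.8},
  ],
)

```text
clock: 35.5
tool_pos: [0.4377, 0.0385, 0.0692]
eef_rot: [0.785, -0.619, 0.004, -0.004]
contact_force: [-0.8, 0.3, 1.1]
opening: 0.9
```

Run:
```python
from pk import *
s=st(); togo([.4342,.0387,.026],np.radians(-76))
```

```text
t 35.5 tcp [0.4377 0.0385 0.0692] F [-0.8  0.3  1.1] M [-0.05  0.17 -0.03] op 0.9
x [ 0.234 -0.972  0.   ] z [ 0.011  0.002 -1.   ] q [-0.26  0.81  0.1   2.26 -0.85  0.1  -0.67]
shift units [-0.0013  0.0048  0.054 ] mm [ -3.5   0.2 -43.2]
rot units [-0.0035 -0.0002 -0.0027] deg 0.5
```

>>> apply_moves(
  series=[
    {"x": -0.001,"y": 0.004,"z": 0,"wx": -0.035,"wy": 0,"wz": -0.003,"fingers": 0.8},
    {"x": 0,"y": 0,"z": 0.02,"wx": 0,"wy": 0,"wz": 0,"fingers": 0.8},
    {"x": 0,"y": 0,"z": 0,"wx": 0,"wy": 0,"wz": 0,"fingers": 0.8},
  ],
)

```text
clock: 35.88
tool_pos: [0.4347, 0.0382, 0.0569]
eef_rot: [0.786, -0.616, -0.03, 0.038]
contact_force: [-0.4, 0.2, -0.0]
opening: 0.904
```

Run:
```python
from pk import *
s=st(); togo([.4342,.0387,.027],np.radians(-76))
```

```text
t 35.88 tcp [0.4347 0.0382 0.0569] F [-0.4  0.2 -0. ] M [0.  0.1 0. ] op 0.904
x [ 0.24  -0.971  0.   ] z [-0.094 -0.023 -0.995] q [-0.38  0.87  0.31  2.18 -0.83  0.31 -0.68]
shift units [-0.0007 -0.0032  0.0373] mm [ -0.5   0.5 -29.9]
rot units [ 0.0309 -0.     -0.0007] deg 0.1
```

q6 is back to 0.31. Descend and close.

>>> apply_moves(
  force=40,
  series=[
    {"x": 0,"y": -0.002,"z": 0.02,"wx": 0,"wy": 0,"wz": 0,"fingers": 0.8},
    {"x": 0,"y": -0.001,"z": 0.015,"wx": 0,"wy": 0,"wz": 0,"fingers": 0.8},
    {"x": 0,"y": 0,"z": 0,"wx": 0,"wy": 0,"wz": 0,"fingers": 0.8},
  ],
)

```text
clock: 36.25
tool_pos: [0.4363, 0.0387, 0.0312]
eef_rot: [0.786, -0.617, -0.029, 0.036]
contact_force: [-0.4, 0.6, 1.0]
opening: 0.9
```

Run:
```python
from pk import *
s=st(); togo([.4342,.0387,.027],np.radians(-76))
```

```text
t 36.25 tcp [0.4363 0.0387 0.0312] F [-0.4  0.6  1. ] M [0.01 0.09 0.04] op 0.9
x [ 0.238 -0.971 -0.001] z [-0.089 -0.021 -0.996] q [-0.33  0.92  0.23  2.18 -0.87  0.23 -0.65]
shift units [-0.0006  0.0021  0.0055] mm [-2.1  0.  -4.2]
rot units [ 0.029   0.0004 -0.0012] deg 0.2
```

>>> apply_moves(
  force=40,
  series=[
    {"x": 0,"y": 0.002,"z": 0.005,"wx": 0,"wy": 0,"wz": 0,"fingers": 0.8},
    {"x": 0,"y": 0,"z": 0,"wx": 0,"wy": 0,"wz": 0,"fingers": 0},
    {"x": 0,"y": 0,"z": 0,"wx": 0,"wy": 0,"wz": 0,"fingers": -0.5},
    {"x": 0,"y": 0,"z": 0,"wx": 0,"wy": 0,"wz": 0,"fingers": -0.5},
    {"x": 0,"y": 0,"z": 0,"wx": 0,"wy": 0,"wz": 0,"fingers": -0.5},
    {"x": 0,"y": 0,"z": -0.02,"wx": 0,"wy": 0,"wz": 0,"fingers": -0.5},
    {"x": 0,"y": 0,"z": -0.02,"wx": 0,"wy": 0,"wz": 0,"fingers": -0.5},
  ],
)

```text
clock: 37.12
tool_pos: [0.4366, 0.0388, 0.0599]
eef_rot: [0.786, -0.617, -0.029, 0.036]
contact_force: [0.3, -0.5, -1.5]
opening: 0.633
```

Run:
```python
from pk import *
s=st(); togo([.650,.1577,.13],np.radians(-10.9))
```

```text
t 37.12 tcp [0.4366 0.0388 0.0599] F [ 0.3 -0.5 -1.5] M [-0.01 -0.01  0.01] op 0.633
x [ 0.237 -0.971 -0.002] z [-0.09  -0.02  -0.996] q [-0.38  0.87  0.31  2.18 -0.83  0.32 -0.68]
shift units [-0.0814 -0.2851 -0.1144] mm [213.4 118.9  70.1]
rot units [ 0.0258  0.0174 -0.363 ] deg 65.4
```

C is gripped (55.7 mm). Lift, and turn about the vertical keeping the tilt so the pack stays flat.

>>> apply_moves(
  series=[
    {"x": -0.01,"y": -0.05,"z": -0.05,"wx": 0,"wy": 0,"wz": 0,"fingers": -0.5},
    {"x": 0,"y": -0.02,"z": -0.04,"wx": 0,"wy": 0.005,"wz": -0.052,"fingers": -0.5},
    {"x": 0,"y": 0,"z": -0.01,"wx": 0,"wy": 0.005,"wz": -0.052,"fingers": -0.5},
    {"x": 0,"y": 0,"z": 0,"wx": 0,"wy": 0.005,"wz": -0.052,"fingers": -0.5},
    {"x": 0,"y": 0,"z": 0,"wx": 0,"wy": 0.005,"wz": -0.052,"fingers": -0.5},
    {"x": 0,"y": 0,"z": 0,"wx": 0,"wy": 0.005,"wz": -0.052,"fingers": -0.5},
    {"x": 0,"y": 0,"z": 0,"wx": 0,"wy": 0.005,"wz": -0.052,"fingers": -0.5},
    {"x": 0,"y": 0,"z": 0,"wx": 0,"wy": 0.005,"wz": -0.05,"fingers": -0.5},
  ],
)

```text
clock: 38.12
tool_pos: [0.4956, 0.0631, 0.1363]
eef_rot: [0.996, -0.075, -0.004, 0.048]
contact_force: [-0.1, 0.0, -2.0]
opening: 0.632
```

```bash
cat >> h.py <<'E'
def togot(p,yaw,tilt):
    "as togo, tool leaning by tilt about its jaw axis (tool x)"
    s=get_state(); r=R.from_quat(s["eef_rot"]); M=r.as_matrix(); d=np.array(p)-s["tool_pos"]
    cur=np.arctan2(M[1,0],M[0,0]); a=cur+((yaw-cur+np.pi/2)%np.pi-np.pi/2)
    t=R.from_matrix(np.c_[[np.cos(a),np.sin(a),0],[np.sin(a),-np.cos(a),0],[0,0,-1]])*R.from_rotvec([tilt,0,0])
    print("tilt now",round(np.arctan2(-(M[2,1]),-M[2,2]),4) ,"shift units",np.round(M.T@d/.8,4),"mm",np.round(d*1e3,1),"rot units",np.round((r.inv()*t).as_rotvec()/np.pi,4))
E
python3 - <<'E'
from pk import *
s=st(); togot([.650,.1577,.13],np.radians(-10.9),-.092)
E
```

```text
t 38.12 tcp [0.4956 0.0631 0.1363] F [-0.1  0.  -2. ] M [ 0.03  0.03 -0.  ] op 0.632
x [ 0.989 -0.15  -0.001] z [-0.015 -0.095 -0.995] q [-0.46  0.73  0.31  2.02 -0.27  0.46 -0.13]
tilt now -0.0961 shift units [ 0.1731 -0.1459 -0.0063] mm [154.4  94.6  -6.3] rot units [ 0.0013 -0.0009  0.0127]
```

>>> apply_moves(
  series=[
    {"x": 0.043,"y": -0.036,"z": -0.002,"wx": 0,"wy": 0,"wz": 0.013,"fingers": -0.5},
    {"x": 0.043,"y": -0.036,"z": -0.002,"wx": 0,"wy": 0,"wz": 0,"fingers": -0.5},
    {"x": 0.043,"y": -0.036,"z": -0.002,"wx": 0,"wy": 0,"wz": 0,"fingers": -0.5},
    {"x": 0.038,"y": -0.033,"z": 0,"wx": 0,"wy": 0,"wz": 0,"fingers": -0.5},
    {"x": 0,"y": 0,"z": 0,"wx": 0,"wy": 0,"wz": 0,"fingers": -0.5},
  ],
)

```text
clock: 38.75
tool_pos: [0.6459, 0.1518, 0.127]
eef_rot: [0.994, -0.096, -0.008, 0.049]
contact_force: [-0.2, -1.3, -2.1]
opening: 0.63
```

Run:
```python
from pk import *
s=st(); togot([.650,.1577,.10],np.radians(-10.9),-.092)
im,de=snap("side","s14.png");
```

```text
t 38.75 tcp [0.6459 0.1518 0.127 ] F [-0.2 -1.3 -2.1] M [0.07 0.09 0.02] op 0.63
x [ 0.982 -0.191 -0.006] z [-0.025 -0.096 -0.995] q [-0.52  0.93  0.37  1.5  -0.29  0.83 -0.28]
tilt now -0.0988 shift units [ 0.0039 -0.0115  0.0327] mm [  4.1   5.9 -27. ] rot units [ 0.0022  0.0021 -0.0003]
```

>>> apply_moves(
  series=[
    {"x": 0.005,"y": -0.013,"z": 0.015,"wx": 0.002,"wy": 0.002,"wz": 0,"fingers": -0.5},
    {"x": 0,"y": -0.001,"z": 0.015,"wx": 0,"wy": 0,"wz": 0,"fingers": -0.5},
    {"x": 0,"y": -0.002,"z": 0.015,"wx": 0,"wy": 0,"wz": 0,"fingers": -0.5},
    {"x": 0,"y": -0.002,"z": 0.015,"wx": 0,"wy": 0,"wz": 0,"fingers": -0.5},
    {"x": 0,"y": 0,"z": 0,"wx": 0,"wy": 0,"wz": 0,"fingers": -0.5},
  ],
)

```text
clock: 39.42
tool_pos: [0.6453, 0.1567, 0.0728]
eef_rot: [0.994, -0.098, -0.009, 0.048]
contact_force: [-0.3, -0.3, -2.9]
opening: 0.633
```

Run:
```python
from pk import *
s=st(); togot([.6502,.1592,.048],np.radians(-10.9),-.092)
```

```text
t 39.42 tcp [0.6453 0.1567 0.0728] F [-0.3 -0.3 -2.9] M [ 0.02  0.03 -0.01] op 0.633
x [ 0.981 -0.195 -0.009] z [-0.028 -0.094 -0.995] q [-0.52  1.    0.35  1.51 -0.31  0.74 -0.27]
tilt now -0.0979 shift units [ 0.0056 -0.0073  0.0304] mm [  4.9   2.5 -24.8] rot units [ 0.0019  0.003  -0.0016]
```

>>> apply_moves(
  series=[
    {"x": 0.006,"y": -0.007,"z": 0.005,"wx": 0.002,"wy": 0.003,"wz": 0,"fingers": -0.5},
    {"x": 0,"y": -0.001,"z": 0.008,"wx": 0,"wy": 0,"wz": 0,"fingers": -0.5},
    {"x": 0.001,"y": -0.001,"z": 0.008,"wx": 0,"wy": 0,"wz": 0,"fingers": -0.5},
    {"x": 0,"y": 0,"z": 0,"wx": 0,"wy": 0,"wz": 0,"fingers": -0.5},
  ],
)

```text
clock: 39.92
tool_pos: [0.6525, 0.162, 0.0585]
eef_rot: [0.994, -0.097, -0.004, 0.045]
contact_force: [0.4, 0.0, -2.4]
opening: 0.634
```

Run:
```python
from pk import *
s=st(); togot([.6502,.1592,.047],np.radians(-10.9),-.092)
```

```text
t 39.92 tcp [0.6525 0.162  0.0585] F [ 0.4  0.  -2.4] M [0.02 0.11 0.01] op 0.634
x [ 0.981 -0.194  0.001] z [-0.016 -0.088 -0.996] q [-0.52  1.02  0.34  1.5  -0.32  0.72 -0.27]
tilt now -0.0897 shift units [-0.0022  0.0026  0.0147] mm [ -2.3  -2.8 -11.5] rot units [-0.0007 -0.0003 -0.0016]
```

>>> apply_moves(
  series=[
    {"x": -0.002,"y": 0.002,"z": 0.005,"wx": 0,"wy": 0,"wz": 0,"fingers": -0.5},
    {"x": 0,"y": 0,"z": 0.005,"wx": 0,"wy": 0,"wz": 0,"fingers": -0.5},
    {"x": 0,"y": 0,"z": 0.003,"wx": 0,"wy": 0,"wz": 0,"fingers": -0.5},
    {"x": 0,"y": 0,"z": 0,"wx": 0,"wy": 0,"wz": 0,"fingers": -0.5},
  ],
)

```text
clock: 40.42
tool_pos: [0.6528, 0.1621, 0.0585]
eef_rot: [0.994, -0.097, -0.001, 0.042]
contact_force: [0.3, -0.1, -1.9]
opening: 0.634
```

Run:
```python
from pk import *
s=st(); togot([.6502,.1592,.047],np.radians(-10.9),-.092)
```

```text
t 40.42 tcp [0.6528 0.1621 0.0585] F [ 0.3 -0.1 -1.9] M [0.06 0.07 0.03] op 0.634
x [ 0.981 -0.194  0.007] z [-0.01  -0.083 -0.996] q [-0.51  1.02  0.33  1.51 -0.32  0.7  -0.27]
tilt now -0.0835 shift units [-0.0026  0.003   0.0146] mm [ -2.6  -2.9 -11.5] rot units [-0.0027 -0.002  -0.0017]
```

Run:
```python
from pk import *
s=get_state(); print(np.round(s["joint_torque"],2),np.round(s["q"],3))
a,_=snap("top","t15.png"); b,_=snap("side","s15.png")
u,v=np.round(proj("side",[.64,.17,.06])[0]).astype(int); U,V=np.round(proj("top",[.62,.18,.06])[0]).astype(int); print(u,v,U,V)
cv2.imwrite("pics/c15.png",np.hstack([cv2.resize(a[V-80:V+80,U-70:U+70,::-1],(400,457)),cv2.resize(b[v-60:v+54,u-50:u+50,::-1],(400,457),interpolation=cv2.INTER_CUBIC)]))
```

```text
[ -0.13 -62.56   7.6  -11.7    0.21   0.18  -0.  ] [-0.513  1.02   0.333  1.507 -0.323  0.703 -0.27 ]
325 223 281 207
```

View pics/c15.png

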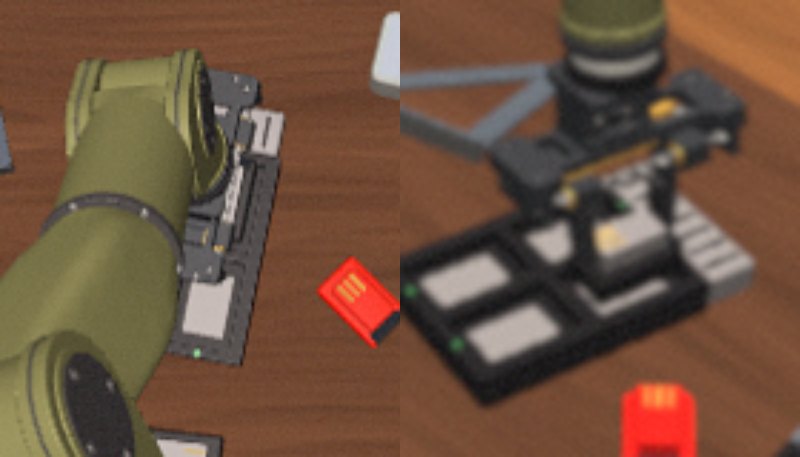

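>>> apply_moves(
  series=[
    {"x": 0,"y": 0,"z": 0.008,"wx": 0,"wy": 0,"wz": 0,"fingers": -0.5},
    {"x": 0,"y": 0,"z": 0,"wx": 0,"wy": 0,"wz": 0,"fingers": -0.5},
  ],
)

```text
clock: 40.78
tool_pos: [0.6525, 0.1628, 0.0566]
eef_rot: [0.994, -0.097, -0.001, 0.041]
contact_force: [0.2, -0.9, -2.3]
opening: 0.636
```

Run:
```python
from pk import *
s=st(); togot([.6502,.1592,.047],np.radians(-10.9),-.092)
s=get_state(); print(np.round(s["joint_torque"],2),np.round(s["q"],3))
```

```text
t 40.77 tcp [0.6525 0.1628 0.0566] F [ 0.2 -0.9 -2.3] M [-0.04  0.06  0.  ] op 0.636
x [ 0.981 -0.194  0.006] z [-0.01  -0.081 -0.997] q [-0.51  1.02  0.33  1.51 -0.32  0.7  -0.27]
tilt now -0.0815 shift units [-0.0021  0.004   0.0123] mm [-2.3 -3.6 -9.6] rot units [-0.0033 -0.0017 -0.0017]
[ -0.5  -62.89   7.4  -11.79   0.15   0.24   0.  ] [-0.512  1.023  0.33   1.507 -0.325  0.7   -0.269]
```

No contact forces: it looks like joint stiction swallowing small steps. Use larger single steps.

>>> apply_moves(
  series=[
    {"x": -0.004,"y": 0.006,"z": 0.012,"wx": -0.003,"wy": -0.002,"wz": 0,"fingers": -0.5},
    {"x": 0,"y": 0,"z": 0,"wx": 0,"wy": 0,"wz": 0,"fingers": -0.5},
  ],
)

```text
clock: 41.02
tool_pos: [0.6538, 0.1637, 0.057]
eef_rot: [0.995, -0.096, 0.001, 0.04]
contact_force: [-0.5, -1.0, -4.0]
opening: 0.631
```

Run:
```python
from pk import *
s=st(); togot([.6502,.1592,.047],np.radians(-10.9),-.092)
```

```text
t 41.02 tcp [0.6538 0.1637 0.057 ] F [-0.5 -1.  -4. ] M [-0.26  0.1   0.05] op 0.631
x [ 0.981 -0.191  0.01 ] z [-0.005 -0.08  -0.997] q [-0.51  1.02  0.33  1.51 -0.32  0.7  -0.27]
tilt now -0.0793 shift units [-0.0034  0.0054  0.0129] mm [ -3.6  -4.5 -10. ] rot units [-0.004  -0.0032 -0.001 ]
```

>>> apply_moves(
  series=[
    {"x": -0.004,"y": 0.006,"z": -0.012,"wx": -0.004,"wy": -0.003,"wz": 0,"fingers": -0.5},
    {"x": 0,"y": 0,"z": 0,"wx": 0,"wy": 0,"wz": 0,"fingers": -0.5},
  ],
)

```text
clock: 41.28
tool_pos: [0.6493, 0.1599, 0.0662]
eef_rot: [0.994, -0.096, -0.005, 0.047]
contact_force: [0.2, 0.2, -2.2]
opening: 0.634
```

Run:
```python
from pk import *
s=st(); togot([.6502,.1592,.057],np.radians(-10.9),-.092)
print(np.round(s["joint_torque"],2),np.round(s["q"],3))
a,da=snap("top"); b,db=snap("side")
# pack in hand: rail/case points from the side view near bay2
P=pts("side",db); w=(np.hypot(P[...,0]-.65,P[...,1]-.158)<.07)&(P[...,2]>.0)&(P[...,2]<.12)
h=cv2.cvtColor(b,cv2.COLOR_RGB2HSV); m=w&(h[...,1]<60)&(h[...,2]>120)
q=P[m]; print("grey pts z hist",np.histogram(q[:,2],bins=np.arange(0,.12,.01)))
t=q[(q[:,2]>.045)]; print(len(t),t.mean(0).round(4),np.median(t[:,2]))
```

```text
t 41.27 tcp [0.6493 0.1599 0.0662] F [ 0.2  0.2 -2.2] M [0.03 0.04 0.01] op 0.634
x [ 0.981 -0.192 -0.001] z [-0.018 -0.092 -0.996] q [-0.52  1.01  0.34  1.51 -0.32  0.72 -0.27]
tilt now -0.0936 shift units [ 0.0013 -0.0005  0.0115] mm [ 0.9 -0.7 -9.2] rot units [ 0.0005  0.0003 -0.001 ]
[-2.900e-01 -6.234e+01  7.650e+00 -1.181e+01  2.500e-01  2.400e-01
 -1.000e-02] [-0.518  1.011  0.342  1.507 -0.315  0.724 -0.274]
grey pts z hist (array([ 0, 61, 45,  8,  2,  1,  1, 53, 45,  2,  0]), array([0.  , 0.01, 0.02, 0.03, 0.04, 0.05, 0.06, 0.07, 0.08, 0.09, 0.1 ,
       0.11]))
102 [0.6513 0.1529 0.0795] 0.07967132318648551
```

```bash
cat > inhand.py <<'E'
from pk import *
def look(c,zt,yaw=-10.9):
    "edges of rail top (height zt) and of the case in the side view, in the bay frame centred on c (mm)"
    b,db=snapshot("side"); P=pts("side",db); a=np.radians(yaw); u=np.array([np.cos(a),np.sin(a)]); v=np.array([-u[1],u[0]])
    d=P[...,:2]-np.array(c)[:2]; X=d@u*1e3; Y=d@v*1e3; Z=P[...,2]*1e3
    h=cv2.cvtColor(b,cv2.COLOR_RGB2HSV)
    m=(abs(X)<45)&(abs(Y)<45)&(abs(Z-zt)<5)&(h[...,2]>110)
    print("top face n",m.sum(),"X",np.percentile(X[m],[2,50,98]).round(1),"Y",np.percentile(Y[m],[2,50,98]).round(1),"Z",np.percentile(Z[m],[5,50,95]).round(1))
    k=(abs(X)<60)&(abs(Y)<45)&(Z>zt-40)&(Z<zt-20)&(h[...,2]<90)&(h[...,1]<120)&(Z>34)
    print("case n",k.sum(),"X",np.percentile(X[k],[2,50,98]).round(1) if k.any() else "","Y",np.percentile(Y[k],[2,50,98]).round(1) if k.any() else "")
    r=(abs(X)<60)&(abs(Y)<60)&(Z>26)&(Z<36)
    return X,Y,Z
E
python3 - <<'E'
from inhand import *
look([.650,.1577],79.7)
E
```

```text
top face n 132 X [-29.   -1.6  25.7] Y [-21.   -4.2  11.4] Z [75.4 79.1 82.8]
case n 153 X [-42.2 -23.   34. ] Y [-29.8 -25.4  16.4]
```

Run:
```python
from pk import *
b,db=snapshot("side"); h=cv2.cvtColor(b,cv2.COLOR_RGB2HSV); g=((h[...,1]<70)&(h[...,2]>110)).astype(np.uint8)
for n,c in dict(bay0=[.5537,.1759],bay1=[.5674,.2467]).items():
    u,v=np.round(proj("side",[*c,.02])[0]).astype(int)
    k,l,s,ce=cv2.connectedComponentsWithStats(g); i=l[v,u]; cc=cv2.findContours((l==i).astype(np.uint8),cv2.RETR_EXTERNAL,cv2.CHAIN_APPROX_NONE)[0][0].reshape(-1,2)
    for z in(.018,.020): print(n,z,cv2.minAreaRect(onz("side",cc,z)[:,:2].astype(np.float32)*1000))
```

```text
bay0 0.018 ((551.5307006835938, 175.54803466796875), (41.40175247192383, 63.88217544555664), 78.8676986694336)
bay0 0.02 ((550.0974731445312, 173.88775634765625), (41.31365966796875, 63.74617385864258), 78.86770629882812)
bay1 0.018 ((564.2949829101562, 246.95053100585938), (40.428375244140625, 62.01805877685547), 79.38217163085938)
bay1 0.02 ((562.8345947265625, 245.13827514648438), (40.34233093261719, 61.88605499267578), 79.38218688964844)
```

The pack sits 3 mm off across the bay after the camera cross-check, and it had been resting on the rim. Correct and lower.

Run:
```python
from pk import *
togot([.649,.1632,.062],np.radians(-10.9),-.092)
```

```text
tilt now -0.0938 shift units [-0.0002 -0.0043  0.0035] mm [ 0.5  3.1 -3.1] rot units [ 0.0006  0.0008 -0.0009]
```

>>> apply_moves(
  series=[
    {"x": -0.001,"y": -0.005,"z": 0.004,"wx": 0,"wy": 0,"wz": 0,"fingers": -0.5},
    {"x": 0,"y": 0,"z": 0,"wx": 0,"wy": 0,"wz": 0,"fingers": -0.5},
  ],
)

```text
clock: 41.72
tool_pos: [0.6478, 0.164, 0.0602]
eef_rot: [0.994, -0.096, -0.007, 0.047]
contact_force: [-0.2, -0.1, -1.9]
opening: 0.636
```

Run:
```python
from pk import *
st();togot([.649,.1632,.050],np.radians(-10.9),-.092)
```

```text
t 41.73 tcp [0.6478 0.164  0.0602] F [-0.2 -0.1 -1.9] M [0.1  0.05 0.01] op 0.636
x [ 0.981 -0.192 -0.004] z [-0.022 -0.092 -0.996] q [-0.52  1.02  0.34  1.51 -0.32  0.72 -0.28]
tilt now -0.0944 shift units [ 0.0017 -0.0005  0.0128] mm [  1.2  -0.8 -10.2] rot units [ 0.0008  0.0013 -0.0009]
```

>>> apply_moves(
  series=[
    {"x": 0.001,"y": 0,"z": 0.006,"wx": 0,"wy": 0.001,"wz": 0,"fingers": -0.5},
    {"x": 0,"y": 0,"z": 0.006,"wx": 0,"wy": 0,"wz": 0,"fingers": -0.5},
    {"x": 0,"y": 0,"z": 0,"wx": 0,"wy": 0,"wz": 0,"fingers": -0.5},
  ],
)

```text
clock: 42.1
tool_pos: [0.6482, 0.1627, 0.0495]
eef_rot: [0.994, -0.096, -0.005, 0.047]
contact_force: [0.4, -0.4, -2.2]
opening: 0.632
```

Run:
```python
from pk import *
st();togot([.649,.1632,.0465],np.radians(-10.9),-.092)
```

```text
t 42.1 tcp [0.6482 0.1627 0.0495] F [ 0.4 -0.4 -2.2] M [ 0.06  0.02 -0.01] op 0.632
x [ 0.981 -0.192 -0.001] z [-0.019 -0.093 -0.995] q [-0.52  1.03  0.33  1.51 -0.32  0.7  -0.28]
tilt now -0.095 shift units [ 0.0009 -0.0012  0.0036] mm [ 0.8  0.5 -3. ] rot units [ 0.001   0.0005 -0.0009]
```

It is in the bay. Lower, release and rise.

>>> apply_moves(
  series=[
    {"x": 0,"y": 0,"z": 0.003,"wx": 0,"wy": 0,"wz": 0,"fingers": -0.5},
    {"x": 0,"y": 0,"z": 0,"wx": 0,"wy": 0,"wz": 0,"fingers": 0.6},
    {"x": 0,"y": 0,"z": 0,"wx": 0,"wy": 0,"wz": 0,"fingers": 0.6},
    {"x": 0,"y": 0,"z": 0,"wx": 0,"wy": 0,"wz": 0,"fingers": 0.6},
    {"x": 0,"y": 0,"z": -0.02,"wx": 0,"wy": 0,"wz": 0,"fingers": 0.6},
    {"x": 0,"y": 0,"z": -0.06,"wx": 0,"wy": 0,"wz": 0,"fingers": 0.6},
    {"x": 0,"y": 0,"z": -0.06,"wx": 0.03,"wy": 0,"wz": 0,"fingers": 0.6},
    {"x": 0,"y": 0,"z": 0,"wx": 0,"wy": 0,"wz": 0,"fingers": 0.6},
  ],
)

```text
clock: 43.1
tool_pos: [0.6527, 0.1734, 0.1665]
eef_rot: [0.995, -0.096, 0.003, -0.001]
contact_force: [0.0, -0.2, -0.2]
opening: 0.797
```

```bash
cat >> inhand.py <<'E'
def chk(c,yaw=-10.9):
    print("rail in bay, corrected for the side camera bias (+2.8,+1.5):"); look(c,60.,yaw)
E
python3 - <<'E'
from inhand import *
s=st(); chk([.650,.1577]); togo([.4052,.2028,.16],np.radians(-6.7))
grey=lambda h:(h[...,1]<70)&(h[...,2]>110)
print("rails"); [print(r) for r in rects(.034,.055,.042,(140,215,360,370),200,grey)]
E
```

```text
t 43.1 tcp [0.6527 0.1734 0.1665] F [ 0.  -0.2 -0.2] M [-0.11  0.08 -0.03] op 0.797
x [ 0.981 -0.192  0.005] z [ 0.005  0.002 -1.   ] q [-0.49  0.86  0.32  1.49 -0.33  0.84 -0.24]
rail in bay, corrected for the side camera bias (+2.8,+1.5):
top face n 128 X [-30.8  -3.6  24.8] Y [-17.6  -3.   13.4] Z [55.9 58.2 61.5]
case n 81 X [-48.9 -18.1  34. ] Y [-34.5 -20.2  21.3]
shift units [-0.308   0.0245  0.0049] mm [-245.6   27.5   -4. ]
rot units [-0.0009 -0.0001 -0.0234] deg 4.2
rails
(403.5, 191.1, 31.2, 30.8, -6.2, [278.0, 288.0])
(528.8, 434.7, 55.6, 30.8, 63.9, [189.0, 241.0])
```

C is centred in bay 2 within 1 mm. Now B, also lengthwise.

>>> apply_moves(
  series=[
    {"x": -0.075,"y": 0.006,"z": 0,"wx": 0,"wy": 0,"wz": 0,"fingers": 0.8},
    {"x": -0.075,"y": 0.006,"z": 0,"wx": 0,"wy": 0,"wz": 0,"fingers": 0.8},
    {"x": -0.075,"y": 0.006,"z": 0,"wx": 0,"wy": 0,"wz": 0,"fingers": 0.8},
    {"x": -0.06,"y": 0.005,"z": 0,"wx": 0,"wy": 0,"wz": 0,"fingers": 0.8},
    {"x": 0,"y": 0,"z": 0,"wx": 0,"wy": 0,"wz": 0.058,"fingers": 0.8},
    {"x": 0,"y": 0,"z": 0,"wx": 0,"wy": 0,"wz": 0.058,"fingers": 0.8},
    {"x": 0,"y": 0,"z": 0,"wx": 0,"wy": 0,"wz": 0.058,"fingers": 0.8},
    {"x": 0,"y": 0,"z": 0,"wx": 0,"wy": 0,"wz": 0.058,"fingers": 0.8},
  ],
)

```text
clock: 44.2
tool_pos: [0.4051, 0.2041, 0.154]
eef_rot: [0.894, -0.447, -0.009, 0.009]
contact_force: [0.6, -0.4, 0.5]
opening: 0.898
```

>>> apply_moves(
  series=[
    {"x": 0,"y": 0,"z": 0,"wx": 0,"wy": 0,"wz": 0.058,"fingers": 0.8},
    {"x": 0,"y": 0,"z": 0,"wx": 0,"wy": 0,"wz": 0.058,"fingers": 0.8},
    {"x": 0,"y": 0,"z": 0,"wx": 0,"wy": 0,"wz": 0.058,"fingers": 0.8},
    {"x": 0,"y": 0,"z": 0,"wx": 0,"wy": 0,"wz": 0.058,"fingers": 0.8},
    {"x": 0,"y": 0,"z": 0,"wx": -0.035,"wy": 0,"wz": 0,"fingers": 0.8},
  ],
)

```text
clock: 44.82
tool_pos: [0.3974, 0.2067, 0.1491]
eef_rot: [-0.668, 0.741, 0.048, -0.057]
contact_force: [0.2, -1.2, -0.8]
opening: 0.9
```

Run:
```python
from inhand import *
s=st(); togot([.4052,.2028,.08],np.radians(83.1),-.11)
```

```text
t 44.83 tcp [0.3974 0.2067 0.1491] F [ 0.2 -1.2 -0.8] M [0.02 0.02 0.05] op 0.9
x [-0.102 -0.995  0.02 ] z [-0.149 -0.004 -0.989] q [-0.93  0.8   0.7   2.07 -0.83  0.75 -1.32]
tilt now -0.1486 shift units [ 0.0021 -0.0229  0.0839] mm [  7.8  -3.9 -69.1] rot units [ 0.0122 -0.007   0.0048]
```

>>> apply_moves(
  series=[
    {"x": 0.002,"y": -0.014,"z": 0.03,"wx": 0.028,"wy": -0.007,"wz": 0.005,"fingers": 0.8},
    {"x": 0,"y": -0.005,"z": 0.05,"wx": 0,"wy": 0,"wz": 0,"fingers": 0.8},
    {"x": 0,"y": 0,"z": 0.01,"wx": 0,"wy": 0,"wz": 0,"fingers": 0.8},
  ],
)

```text
clock: 45.2
tool_pos: [0.4056, 0.2056, 0.0708]
eef_rot: [-0.665, 0.746, 0.022, -0.022]
contact_force: [0.0, -0.5, 0.9]
opening: 0.9
```

Run:
```python
from inhand import *
s=st(); togot([.4052,.2028,.027],np.radians(83.1),-.06)
```

```text
t 45.2 tcp [0.4056 0.2056 0.0708] F [ 0.  -0.5  0.9] M [-0.01  0.09  0.  ] op 0.9
x [-0.115 -0.993  0.003] z [-0.062  0.004 -0.998] q [-0.76  0.85  0.37  2.16 -0.98  0.37 -1.24]
tilt now -0.0617 shift units [ 0.0033 -0.0033  0.0546] mm [ -0.4  -2.8 -43.8] rot units [ 0.0005 -0.001   0.0015]
```

>>> apply_moves(
  series=[
    {"x": 0.003,"y": -0.003,"z": 0.02,"wx": -0.016,"wy": 0,"wz": 0.001,"fingers": 0.8},
    {"x": 0,"y": -0.003,"z": 0.02,"wx": 0,"wy": 0,"wz": 0,"fingers": 0.8},
    {"x": 0,"y": 0,"z": 0.006,"wx": 0,"wy": 0,"wz": 0,"fingers": 0.8},
    {"x": 0,"y": 0,"z": 0,"wx": 0,"wy": 0,"wz": 0,"fingers": 0.8},
  ],
)

```text
clock: 45.7
tool_pos: [0.402, 0.2039, 0.0287]
eef_rot: [-0.664, 0.745, 0.044, -0.044]
contact_force: [-0.1, 0.5, -0.2]
opening: 0.901
```

Run:
```python
from inhand import *
s=st(); togot([.4052,.2028,.027],np.radians(83.1),-.11)
```

```text
t 45.7 tcp [0.402  0.2039 0.0287] F [-0.1  0.5 -0.2] M [-0.01  0.01  0.03] op 0.901
x [-0.114 -0.993  0.007] z [-0.123  0.007 -0.992] q [-0.69  0.94  0.28  2.13 -0.97  0.35 -1.24]
tilt now -0.1234 shift units [ 0.0009 -0.0043  0.0016] mm [ 3.2 -1.1 -1.7] rot units [ 0.0042 -0.0025  0.0016]
```

>>> apply_moves(
  force=40,
  series=[
    {"x": 0.001,"y": -0.004,"z": 0.001,"wx": 0,"wy": 0,"wz": 0,"fingers": 0.8},
    {"x": 0,"y": 0,"z": 0,"wx": 0,"wy": 0,"wz": 0,"fingers": 0},
    {"x": 0,"y": 0,"z": 0,"wx": 0,"wy": 0,"wz": 0,"fingers": -0.5},
    {"x": 0,"y": 0,"z": 0,"wx": 0,"wy": 0,"wz": 0,"fingers": -0.5},
    {"x": 0,"y": 0,"z": 0,"wx": 0,"wy": 0,"wz": 0,"fingers": -0.5},
  ],
)

```text
clock: 46.32
tool_pos: [0.4053, 0.2032, 0.0284]
eef_rot: [-0.665, 0.745, 0.043, -0.043]
contact_force: [0.6, 0.0, -2.7]
opening: 0.635
```

Run:
```python
from inhand import *
s=st(); M=R.from_quat(s["eef_rot"]).as_matrix(); print("down in tool",(-M[2]).round(4)); togot([.4052,.2028,.027],np.radians(83.1),-.11)
```

```text
t 46.33 tcp [0.4053 0.2032 0.0284] F [ 0.6  0.  -2.7] M [ 0.02 -0.02  0.03] op 0.635
x [-0.113 -0.994  0.007] z [-0.122  0.007 -0.993] q [-0.69  0.94  0.29  2.12 -0.97  0.36 -1.24]
down in tool [-0.007  -0.1216  0.9926]
tilt now -0.1219 shift units [ 0.0005 -0.0002  0.0018] mm [-0.1 -0.4 -1.4] rot units [ 0.0038 -0.0025  0.002 ]
```

>>> apply_moves(
  series=[
    {"x": 0,"y": 0,"z": -0.04,"wx": 0,"wy": 0,"wz": 0,"fingers": -0.5},
    {"x": 0,"y": -0.04,"z": -0.05,"wx": 0,"wy": 0,"wz": 0,"fingers": -0.5},
    {"x": 0,"y": -0.05,"z": -0.03,"wx": 0,"wy": 0,"wz": 0,"fingers": -0.5},
    {"x": 0,"y": 0,"z": 0,"wx": 0,"wy": 0.007,"wz": -0.057,"fingers": -0.5},
    {"x": 0,"y": 0,"z": 0,"wx": 0,"wy": 0.007,"wz": -0.057,"fingers": -0.5},
    {"x": 0,"y": 0,"z": 0,"wx": 0,"wy": 0.007,"wz": -0.057,"fingers": -0.5},
    {"x": 0,"y": 0,"z": 0,"wx": 0,"wy": 0.007,"wz": -0.057,"fingers": -0.5},
    {"x": 0,"y": 0,"z": 0,"wx": 0,"wy": 0.007,"wz": -0.057,"fingers": -0.5},
  ],
)

```text
clock: 47.32
tool_pos: [0.4877, 0.1935, 0.1161]
eef_rot: [0.928, -0.367, -0.024, 0.063]
contact_force: [-0.8, -0.9, -2.2]
opening: 0.63
```

>>> apply_moves(
  series=[
    {"x": 0,"y": 0,"z": 0,"wx": 0,"wy": 0.007,"wz": -0.057,"fingers": -0.5},
    {"x": 0,"y": 0,"z": 0,"wx": 0,"wy": 0.007,"wz": -0.057,"fingers": -0.5},
    {"x": 0,"y": 0,"z": 0,"wx": 0,"wy": 0.007,"wz": -0.057,"fingers": -0.5},
  ],
)

```text
clock: 47.7
tool_pos: [0.4862, 0.1935, 0.1153]
eef_rot: [0.993, -0.096, -0.01, 0.066]
contact_force: [-0.1, -0.6, -1.8]
opening: 0.629
```

Run:
```python
from inhand import *
s=st(); togot([.5537,.1765,.10],np.radians(-10.9),-.122)
```

```text
t 47.7 tcp [0.4862 0.1935 0.1153] F [-0.1 -0.6 -1.8] M [0.08 0.05 0.03] op 0.629
x [ 0.981 -0.192 -0.007] z [-0.033 -0.13  -0.991] q [-0.69  0.8   0.28  1.91 -0.19  0.54 -0.51]
tilt now -0.1343 shift units [0.0871 0.0022 0.0189] mm [ 67.5 -17.  -15.3] rot units [ 0.0039  0.0024 -0.0006]
```

>>> apply_moves(
  series=[
    {"x": 0.043,"y": 0.001,"z": 0,"wx": 0.004,"wy": 0.002,"wz": 0,"fingers": -0.5},
    {"x": 0.042,"y": 0.001,"z": 0.005,"wx": 0,"wy": 0,"wz": 0,"fingers": -0.5},
    {"x": 0,"y": 0,"z": 0.02,"wx": 0,"wy": 0,"wz": 0,"fingers": -0.5},
    {"x": 0,"y": 0,"z": 0,"wx": 0,"wy": 0,"wz": 0,"fingers": -0.5},
  ],
)

```text
clock: 48.2
tool_pos: [0.5494, 0.1768, 0.0931]
eef_rot: [0.994, -0.094, -0.01, 0.061]
contact_force: [-0.5, 1.2, -2.7]
opening: 0.631
```

Run:
```python
from inhand import *
s=st(); togot([.5537,.1765,.068],np.radians(-10.9),-.122)
look([.5537,.1759],42+1e3*(s["tool_pos"][2]-.0285))
```

```text
t 48.2 tcp [0.5494 0.1768 0.0931] F [-0.5  1.2 -2.7] M [0.11 0.08 0.03] op 0.631
x [ 0.982 -0.187 -0.008] z [-0.031 -0.119 -0.992] q [-0.59  0.88  0.26  1.77 -0.18  0.59 -0.45]
tilt now -0.1229 shift units [ 0.0056 -0.0045  0.031 ] mm [  4.3  -0.3 -25.1] rot units [0.0003 0.0025 0.0009]
top face n 143 X [-32.   -4.3  23.2] Y [-22.   -7.1  11. ] Z [102.5 105.3 108.1]
case n 167 X [-46.6 -11.1  30.4] Y [-31.5 -27.2   2.9]
```

Run:
```python
from inhand import *
togot([.5517,.1802,.066],np.radians(-10.9),-.122)
```

```text
tilt now -0.1221 shift units [ 0.0011 -0.0085  0.0341] mm [  1.3   3.2 -27.9] rot units [0.     0.0018 0.0008]
```

>>> apply_moves(
  series=[
    {"x": 0.003,"y": -0.007,"z": 0.015,"wx": 0,"wy": 0.002,"wz": 0.001,"fingers": -0.5},
    {"x": 0,"y": -0.001,"z": 0.015,"wx": 0,"wy": 0,"wz": 0,"fingers": -0.5},
    {"x": 0,"y": 0,"z": 0,"wx": 0,"wy": 0,"wz": 0,"fingers": -0.5},
  ],
)

```text
clock: 48.62
tool_pos: [0.5516, 0.1815, 0.0677]
eef_rot: [0.994, -0.094, -0.006, 0.061]
contact_force: [0.3, 0.1, -2.5]
opening: 0.632
```

Run:
```python
from inhand import *
s=st(); togot([.5517,.1802,.0465],np.radians(-10.9),-.122)
look([.5537,.1759],42+1e3*(s["tool_pos"][2]-.0285))
```

```text
t 48.62 tcp [0.5516 0.1815 0.0677] F [ 0.3  0.1 -2.5] M [0.11 0.04 0.02] op 0.632
x [ 0.982 -0.187 -0.001] z [-0.023 -0.119 -0.993] q [-0.59  0.92  0.25  1.77 -0.19  0.54 -0.46]
tilt now -0.122 shift units [ 0.0004 -0.0017  0.0265] mm [  0.1  -1.3 -21.2] rot units [0.     0.0001 0.0005]
top face n 138 X [-29.6  -2.3  25.2] Y [-16.4  -1.3  16. ] Z [76.8 79.7 82.1]
case n 169 X [-44.5  -8.7  35.8] Y [-26.1 -22.2  14. ]
```

>>> apply_moves(
  series=[
    {"x": 0,"y": -0.001,"z": 0.009,"wx": 0,"wy": 0,"wz": 0,"fingers": -0.5},
    {"x": 0,"y": -0.001,"z": 0.009,"wx": 0,"wy": 0,"wz": 0,"fingers": -0.5},
    {"x": 0,"y": 0,"z": 0.007,"wx": 0,"wy": 0,"wz": 0,"fingers": -0.5},
    {"x": 0,"y": 0,"z": 0,"wx": 0,"wy": 0,"wz": 0,"fingers": -0.5},
  ],
)

```text
clock: 49.18
tool_pos: [0.5521, 0.1808, 0.047]
eef_rot: [0.994, -0.094, -0.005, 0.06]
contact_force: [0.7, -1.1, -2.0]
opening: 0.63
```

Run:
```python
from inhand import *
s=st(); togot([.5517,.1802,.0465],np.radians(-10.9),-.122)
```

```text
t 49.17 tcp [0.5521 0.1808 0.047 ] F [ 0.7 -1.1 -2. ] M [0.12 0.   0.04] op 0.63
x [ 0.982 -0.188  0.001] z [-0.022 -0.119 -0.993] q [-0.58  0.95  0.24  1.78 -0.19  0.5  -0.45]
tilt now -0.1211 shift units [-0.0004  0.0008  0.0008] mm [-0.4 -0.6 -0.5] rot units [-0.0003 -0.0003  0.0005]
```

>>> apply_moves(
  series=[
    {"x": 0,"y": 0,"z": 0.001,"wx": 0,"wy": 0,"wz": 0,"fingers": 0.5},
    {"x": 0,"y": 0,"z": 0,"wx": 0,"wy": 0,"wz": 0,"fingers": 0.5},
    {"x": 0,"y": 0,"z": 0,"wx": 0,"wy": 0,"wz": 0,"fingers": 0.5},
    {"x": 0,"y": 0,"z": -0.02,"wx": 0,"wy": 0,"wz": 0,"fingers": 0.5},
    {"x": 0,"y": 0,"z": -0.06,"wx": 0,"wy": 0,"wz": 0,"fingers": 0.5},
    {"x": 0,"y": 0,"z": -0.07,"wx": 0.038,"wy": 0,"wz": 0,"fingers": 0.2},
    {"x": 0,"y": 0,"z": 0,"wx": 0,"wy": 0,"wz": 0,"fingers": 0.2},
  ],
)

```text
clock: 50.05
tool_pos: [0.5571, 0.1963, 0.1734]
eef_rot: [0.996, -0.094, 0.004, -0.002]
contact_force: [0.5, -0.1, -1.0]
opening: 0.603
```

Run:
```python
from inhand import *
s=st(); look([.5537,.1759],60); look([.650,.1577],60); togo([.5288,.4345,.18],np.radians(-26.2))
grey=lambda h:(h[...,1]<70)&(h[...,2]>110)
print("rails"); [print(r) for r in rects(.034,.055,.042,(140,215,360,370),200,grey)]
```

```text
t 50.05 tcp [0.5571 0.1963 0.1734] F [ 0.5 -0.1 -1. ] M [-0.06  0.14  0.01] op 0.603
x [ 0.982 -0.187  0.007] z [ 0.007  0.003 -1.   ] q [-0.53  0.73  0.2   1.76 -0.22  0.67 -0.4 ]
top face n 140 X [-29.7  -5.3  22.6] Y [-16.7  -0.9  17.1] Z [56.  58.7 61.7]
case n 102 X [-53.4   0.2  57.8] Y [-40.9 -20.5  28.7]
top face n 129 X [-31.1  -5.4  24.7] Y [-18.1  -2.9  13.7] Z [55.5 58.3 61.5]
case n 90 X [-54.2 -24.3  32.5] Y [-40.6 -20.2  22.1]
shift units [-0.0848 -0.2844 -0.0134] mm [-25.2 236.1  10.9]
rot units [-0.0001  0.0002  0.0871] deg -15.7
rails
(528.8, 434.7, 55.6, 30.8, 63.9, [189.0, 242.0])
```

B is in bay 0 within about 2 mm. Now A, gripped across the rail.

>>> apply_moves(
  series=[
    {"x": -0.021,"y": -0.071,"z": -0.003,"wx": 0,"wy": 0,"wz": 0,"fingers": 0.2},
    {"x": -0.021,"y": -0.071,"z": -0.003,"wx": 0,"wy": 0,"wz": 0,"fingers": 0.2},
    {"x": -0.021,"y": -0.071,"z": -0.003,"wx": 0,"wy": 0,"wz": 0,"fingers": 0.2},
    {"x": -0.02,"y": -0.06,"z": 0.01,"wx": 0,"wy": 0,"wz": 0,"fingers": 0.2},
    {"x": 0,"y": 0,"z": 0.03,"wx": 0,"wy": 0,"wz": 0.044,"fingers": 0.2},
    {"x": 0,"y": 0,"z": 0.03,"wx": 0,"wy": 0,"wz": 0.044,"fingers": 0.2},
  ],
)

```text
clock: 50.95
tool_pos: [0.521, 0.433, 0.1077]
eef_rot: [0.973, -0.23, -0.005, 0.007]
contact_force: [0.5, -0.7, 0.2]
opening: 0.6
```

Run:
```python
from inhand import *
s=st(); togo([.5288,.4343,.07],np.radians(-26.2))
```

```text
t 50.95 tcp [0.521  0.433  0.1077] F [ 0.5 -0.7  0.2] M [-0.04  0.07  0.01] op 0.6
x [ 0.894 -0.447 -0.007] z [-0.013 -0.011 -1.   ] q [-0.91  0.95  0.31  1.49 -0.36  0.78 -0.93]
shift units [ 0.0083 -0.0066  0.0469] mm [  7.8   1.3 -37.7]
rot units [ 0.0051  0.0022 -0.0019] deg 0.4
```

>>> apply_moves(
  series=[
    {"x": 0.008,"y": -0.006,"z": 0.02,"wx": 0.005,"wy": 0.002,"wz": -0.002,"fingers": 0.2},
    {"x": 0,"y": 0,"z": 0.02,"wx": 0,"wy": 0,"wz": 0,"fingers": 0.2},
    {"x": 0,"y": 0,"z": 0.015,"wx": 0,"wy": 0,"wz": 0,"fingers": 0.2},
    {"x": 0,"y": 0,"z": 0,"wx": 0,"wy": 0,"wz": 0,"fingers": 0.2},
  ],
)

```text
clock: 51.45
tool_pos: [0.522, 0.434, 0.0536]
eef_rot: [0.974, -0.225, -0.005, 0.006]
contact_force: [-0.5, 0.2, 1.0]
opening: 0.6
```

Run:
```python
from inhand import *
s=st(); togo([.5288,.4343,.026],np.radians(-26.2))
```

```text
t 51.45 tcp [0.522  0.434  0.0536] F [-0.5  0.2  1. ] M [-0.02  0.07 -0.  ] op 0.6
x [ 0.899 -0.438 -0.006] z [-0.012 -0.01  -1.   ] q [-0.9   1.02  0.28  1.5  -0.38  0.69 -0.9 ]
shift units [ 0.0077 -0.0045  0.0344] mm [  6.8   0.3 -27.6]
rot units [0.0044 0.002  0.0014] deg -0.2
```

>>> apply_moves(
  series=[
    {"x": 0.009,"y": -0.005,"z": 0.008,"wx": 0.004,"wy": 0.002,"wz": 0,"fingers": 0.2},
    {"x": 0.003,"y": 0,"z": 0.01,"wx": 0,"wy": 0,"wz": 0,"fingers": 0.2},
    {"x": 0.002,"y": 0,"z": 0.01,"wx": 0,"wy": 0,"wz": 0,"fingers": 0.2},
    {"x": 0,"y": 0,"z": 0,"wx": 0,"wy": 0,"wz": 0,"fingers": 0.2},
  ],
)

```text
clock: 51.95
tool_pos: [0.536, 0.4327, 0.0312]
eef_rot: [0.974, -0.225, 0.001, -0.001]
contact_force: [0.2, -0.0, -0.3]
opening: 0.599
```

Run:
```python
from inhand import *
s=st(); togo([.5288,.4343,.027],np.radians(-26.2))
```

```text
t 51.95 tcp [0.536  0.4327 0.0312] F [ 0.2 -0.  -0.3] M [-0.11  0.14 -0.01] op 0.599
x [ 0.899 -0.438  0.002] z [ 0.003  0.001 -1.   ] q [-0.88  1.05  0.26  1.49 -0.38  0.65 -0.89]
shift units [-0.0089  0.0021  0.0053] mm [-7.2  1.6 -4.2]
rot units [-0.0006 -0.0006  0.0011] deg -0.2
```

>>> apply_moves(
  series=[
    {"x": -0.007,"y": 0.002,"z": 0.004,"wx": 0,"wy": 0,"wz": 0,"fingers": 0.2},
    {"x": 0,"y": 0,"z": 0,"wx": 0,"wy": 0,"wz": 0,"fingers": 0.2},
  ],
)

```text
clock: 52.2
tool_pos: [0.5297, 0.4341, 0.0281]
eef_rot: [0.974, -0.225, 0.001, -0.001]
contact_force: [-0.3, -0.5, -0.1]
opening: 0.603
```

Run:
```python
from inhand import *
s=st(); togo([.5288,.4343,.027],np.radians(-26.2))
```

```text
t 52.2 tcp [0.5297 0.4341 0.0281] F [-0.3 -0.5 -0.1] M [-0.09  0.09  0.  ] op 0.603
x [ 0.899 -0.438  0.002] z [ 0.003  0.002 -1.   ] q [-0.88  1.05  0.26  1.5  -0.39  0.63 -0.89]
shift units [-0.0011  0.0003  0.0014] mm [-0.9  0.2 -1.1]
rot units [-0.0008 -0.0005  0.0012] deg -0.2
```

Close, lift, and turn clockwise 75°.

>>> apply_moves(
  force=40,
  series=[
    {"x": 0,"y": 0,"z": 0.001,"wx": 0,"wy": 0,"wz": 0,"fingers": -0.3},
    {"x": 0,"y": 0,"z": 0,"wx": 0,"wy": 0,"wz": 0,"fingers": -0.8},
    {"x": 0,"y": 0,"z": 0,"wx": 0,"wy": 0,"wz": 0,"fingers": -0.8},
    {"x": 0,"y": 0,"z": 0,"wx": 0,"wy": 0,"wz": 0,"fingers": -0.8},
    {"x": 0,"y": 0,"z": -0.03,"wx": 0,"wy": 0,"wz": 0,"fingers": -0.8},
    {"x": 0,"y": 0,"z": -0.05,"wx": 0,"wy": 0,"wz": 0,"fingers": -0.8},
    {"x": 0,"y": 0,"z": -0.03,"wx": 0,"wy": 0,"wz": 0.05,"fingers": -0.8},
    {"x": 0,"y": 0,"z": 0,"wx": 0,"wy": 0,"wz": 0.052,"fingers": -0.8},
  ],
)

```text
clock: 53.2
tool_pos: [0.53, 0.4339, 0.1225]
eef_rot: [0.924, -0.382, 0.001, -0.002]
contact_force: [-0.7, 0.5, -1.7]
opening: 0.357
```

>>> apply_moves(
  series=[
    {"x": 0,"y": 0,"z": 0,"wx": 0,"wy": 0,"wz": 0.052,"fingers": -0.8},
    {"x": 0,"y": 0,"z": 0,"wx": 0,"wy": 0,"wz": 0.052,"fingers": -0.8},
    {"x": 0,"y": 0,"z": 0,"wx": 0,"wy": 0,"wz": 0.052,"fingers": -0.8},
    {"x": 0,"y": 0,"z": 0,"wx": 0,"wy": 0,"wz": 0.052,"fingers": -0.8},
    {"x": 0,"y": 0,"z": 0,"wx": 0,"wy": 0,"wz": 0.052,"fingers": -0.8},
    {"x": 0,"y": 0,"z": 0,"wx": 0,"wy": 0,"wz": 0.052,"fingers": -0.8},
  ],
)

```text
clock: 53.95
tool_pos: [0.531, 0.436, 0.1333]
eef_rot: [-0.623, 0.782, 0.002, 0.007]
contact_force: [-0.0, 0.5, -3.2]
opening: 0.359
```

Run:
```python
from inhand import *
s=st(); togo([.5674,.2480,.11],np.radians(-100.9))
```

```text
t 53.95 tcp [0.531  0.436  0.1333] F [-0.   0.5 -3.2] M [-0.06  0.17 -0.05] op 0.359
x [-0.224 -0.974 -0.014] z [ 0.008  0.013 -1.   ] q [-1.07  0.99  0.67  1.49 -0.73  0.91 -1.96]
shift units [ 0.2192 -0.0969  0.0266] mm [  36.4 -188.   -23.3]
rot units [-0.0017  0.0045 -0.0115] deg 2.1
```

>>> apply_moves(
  series=[
    {"x": 0.054,"y": -0.024,"z": 0,"wx": -0.002,"wy": 0.004,"wz": -0.011,"fingers": -0.8},
    {"x": 0.054,"y": -0.024,"z": 0,"wx": 0,"wy": 0,"wz": 0,"fingers": -0.8},
    {"x": 0.054,"y": -0.024,"z": 0.005,"wx": 0,"wy": 0,"wz": 0,"fingers": -0.8},
    {"x": 0.048,"y": -0.022,"z": 0.01,"wx": 0,"wy": 0,"wz": 0,"fingers": -0.8},
    {"x": 0,"y": 0,"z": 0.01,"wx": 0,"wy": 0,"wz": 0,"fingers": -0.8},
  ],
)

```text
clock: 54.58
tool_pos: [0.5746, 0.2551, 0.1196]
eef_rot: [-0.638, 0.77, 0.001, 0.006]
contact_force: [0.4, 0.1, -2.7]
opening: 0.355
```

Run:
```python
from inhand import *
s=st(); togo([.5674,.2480,.07],np.radians(-100.9)); look([.5674,.2467],42+1e3*(s["tool_pos"][2]-.0275))
```

```text
t 54.58 tcp [0.5746 0.2551 0.1196] F [ 0.4  0.1 -2.7] M [-0.03  0.17 -0.01] op 0.355
x [-0.187 -0.982 -0.01 ] z [ 0.007  0.009 -1.   ] q [-0.8   0.93  0.59  1.69 -0.73  0.75 -1.6 ]
shift units [0.0111 0.0075 0.0618] mm [ -7.2  -7.1 -49.6]
rot units [-0.0018  0.0032  0.0008] deg -0.1
top face n 72 X [-24.3 -10.    6.7] Y [-8.3 10.2 27.3] Z [129.9 132.2 136.3]
case n 162 X [-37.2 -10.7  37.3] Y [-18.5 -14.3  28.9]
```

Run:
```python
from inhand import *
togo([.5658,.2490,.08],np.radians(-100.9))
```

```text
shift units [0.0136 0.0071 0.0476] mm [ -7.4  -9.2 -38.2]
rot units [-0.0009  0.0037  0.0019] deg -0.3
```

>>> apply_moves(
  series=[
    {"x": 0.009,"y": 0.009,"z": 0.02,"wx": -0.002,"wy": 0.003,"wz": 0.001,"fingers": -0.8},
    {"x": 0,"y": 0,"z": 0.02,"wx": 0,"wy": 0,"wz": 0,"fingers": -0.8},
    {"x": 0,"y": 0,"z": 0.015,"wx": 0,"wy": 0,"wz": 0,"fingers": -0.8},
    {"x": 0,"y": 0,"z": 0,"wx": 0,"wy": 0,"wz": 0,"fingers": -0.8},
  ],
)

```text
clock: 55.12
tool_pos: [0.562, 0.2584, 0.0708]
eef_rot: [-0.641, 0.768, 0.004, -0.0]
contact_force: [0.1, -0.1, -1.7]
opening: 0.362
```

Run:
```python
from inhand import *
s=st(); togo([.5658,.2490,.066],np.radians(-100.9)); look([.5674,.2467],42+1e3*(s["tool_pos"][2]-.0275))
b,_=snap("side","s16.png"); u,v=np.round(proj("side",[.567,.247,.05])[0]).astype(int); print(u,v)
cv2.imwrite("pics/c16.png",cv2.resize(b[v-40:v+40,u-50:u+50,::-1],(800,640)[:2] and (750,600),interpolation=cv2.INTER_CUBIC))
```

```text
t 55.12 tcp [0.562  0.2584 0.0708] F [ 0.1 -0.1 -1.7] M [ 0.02  0.16 -0.02] op 0.362
x [-0.179 -0.984 -0.005] z [-0.006  0.006 -1.   ] q [-0.78  0.98  0.53  1.72 -0.77  0.66 -1.56]
shift units [ 0.0108 -0.0068  0.0059] mm [ 3.8 -9.4 -4.8]
rot units [0.0022 0.0016 0.0032] deg -0.6
top face n 68 X [-37.4 -23.9  -5.4] Y [-6.8  8.7 24.3] Z [81.4 83.5 86.1]
case n 174 X [-50.6 -26.6  27.5] Y [-17.8 -13.   30.1]
291 224
```

Run:
```python
from inhand import *
togo([.5675,.2470,.068],np.radians(-100.9))
```

```text
shift units [ 0.0129 -0.0081  0.0048] mm [  4.5 -11.3  -4. ]
rot units [0.0016 0.0018 0.0031] deg -0.6
```

>>> apply_moves(
  series=[
    {"x": 0.013,"y": -0.01,"z": 0.002,"wx": 0.002,"wy": 0.002,"wz": 0.003,"fingers": -0.8},
    {"x": 0,"y": 0,"z": 0,"wx": 0,"wy": 0,"wz": 0,"fingers": -0.8},
  ],
)

```text
clock: 55.48
tool_pos: [0.5705, 0.2454, 0.0711]
eef_rot: [-0.636, 0.771, -0.002, 0.001]
contact_force: [0.0, -0.7, -2.5]
opening: 0.359
```

Run:
```python
from inhand import *
s=st(); togo([.5675,.2470,.066],np.radians(-100.9)); look([.5674,.2467],42+1e3*(s["tool_pos"][2]-.0275))
```

```text
t 55.48 tcp [0.5705 0.2454 0.0711] F [ 0.  -0.7 -2.5] M [-0.01  0.14 -0.02] op 0.359
x [-0.19  -0.982  0.001] z [ 0.004 -0.002 -1.   ] q [-0.77  0.99  0.54  1.72 -0.77  0.66 -1.55]
shift units [-0.0012  0.0041  0.0064] mm [-3.   1.6 -5.1]
rot units [-0.0013 -0.0003 -0.0002] deg 0.0
top face n 67 X [-26.7 -12.1   4.3] Y [-21.3  -0.1  16.1] Z [81.2 84.3 87.5]
case n 167 X [-38.9 -14.4  38.2] Y [-29.7 -24.4  17.6]
```

>>> apply_moves(
  series=[
    {"x": -0.0015,"y": 0.004,"z": 0.004,"wx": 0,"wy": 0,"wz": 0,"fingers": -0.8},
    {"x": 0,"y": 0,"z": 0,"wx": 0,"wy": 0,"wz": 0,"fingers": -0.8},
  ],
)

```text
clock: 55.78
tool_pos: [0.567, 0.2489, 0.0679]
eef_rot: [-0.637, 0.771, -0.001, 0.001]
contact_force: [-0.0, -0.2, -2.7]
opening: 0.354
```

Run:
```python
from inhand import *
s=st(); togo([.5673,.2475,.0455],np.radians(-100.9)); look([.5674,.2467],42+1e3*(s["tool_pos"][2]-.0275))
```

```text
t 55.77 tcp [0.567  0.2489 0.0679] F [-0.  -0.2 -2.7] M [0.03 0.2  0.04] op 0.354
x [-0.189 -0.982 -0.001] z [ 0.003  0.    -1.   ] q [-0.77  0.99  0.53  1.73 -0.78  0.65 -1.55]
shift units [ 0.0016 -0.0006  0.028 ] mm [  0.3  -1.4 -22.4]
rot units [-0.001   0.0003  0.0002] deg -0.0
top face n 63 X [-30.6 -18.    0.8] Y [-15.5   0.6  16.1] Z [77.8 80.7 84.4]
case n 165 X [-43.4 -16.4  32.8] Y [-27.4 -21.5  21. ]
```

>>> apply_moves(
  series=[
    {"x": 0,"y": 0,"z": 0.008,"wx": 0,"wy": 0,"wz": 0,"fingers": -0.8},
    {"x": 0,"y": 0,"z": 0.008,"wx": 0,"wy": 0,"wz": 0,"fingers": -0.8},
    {"x": 0,"y": 0,"z": 0.008,"wx": 0,"wy": 0,"wz": 0,"fingers": -0.8},
    {"x": 0,"y": 0,"z": 0,"wx": 0,"wy": 0,"wz": 0,"fingers": -0.8},
  ],
)

```text
clock: 56.32
tool_pos: [0.5672, 0.2489, 0.0472]
eef_rot: [-0.637, 0.771, -0.001, 0.001]
contact_force: [-0.5, 0.1, -2.2]
opening: 0.356
```

Run:
```python
from inhand import *
s=st(); togo([.5673,.2475,.0455],np.radians(-100.9))
```

```text
t 56.33 tcp [0.5672 0.2489 0.0472] F [-0.5  0.1 -2.2] M [0.04 0.13 0.04] op 0.356
x [-0.188 -0.982 -0.001] z [ 0.003  0.    -1.   ] q [-0.76  1.02  0.51  1.73 -0.8   0.61 -1.53]
shift units [ 0.0016 -0.0005  0.0021] mm [ 0.1 -1.4 -1.7]
rot units [-0.0011  0.0003  0.0002] deg -0.0
```

It is in the bay. Release, rise and move clear to check everything.

>>> apply_moves(
  series=[
    {"x": 0,"y": 0,"z": 0.002,"wx": 0,"wy": 0,"wz": 0,"fingers": -0.8},
    {"x": 0,"y": 0,"z": 0,"wx": 0,"wy": 0,"wz": 0,"fingers": 0},
    {"x": 0,"y": 0,"z": 0,"wx": 0,"wy": 0,"wz": 0,"fingers": 0},
    {"x": 0,"y": 0,"z": 0,"wx": 0,"wy": 0,"wz": 0,"fingers": 0},
    {"x": 0,"y": 0,"z": -0.03,"wx": 0,"wy": 0,"wz": 0,"fingers": 0},
    {"x": 0,"y": 0,"z": -0.07,"wx": 0,"wy": 0,"wz": 0,"fingers": 0},
    {"x": 0,"y": 0,"z": -0.07,"wx": 0,"wy": 0,"wz": 0,"fingers": 0},
    {"x": 0,"y": 0,"z": -0.07,"wx": 0,"wy": 0,"wz": 0,"fingers": 0},
  ],
)

```text
clock: 57.32
tool_pos: [0.5649, 0.2484, 0.2399]
eef_rot: [-0.637, 0.771, -0.0, -0.002]
contact_force: [1.9, -0.1, 0.1]
opening: 0.499
```

>>> apply_moves(
  series=[
    {"x": -0.07,"y": 0.02,"z": 0,"wx": 0,"wy": 0,"wz": 0,"fingers": 0},
    {"x": -0.07,"y": 0.02,"z": 0,"wx": 0,"wy": 0,"wz": 0,"fingers": 0},
    {"x": -0.07,"y": 0.03,"z": 0,"wx": 0,"wy": 0,"wz": 0,"fingers": 0},
    {"x": -0.07,"y": 0.03,"z": 0,"wx": 0,"wy": 0,"wz": 0,"fingers": 0},
    {"x": -0.07,"y": 0.04,"z": 0,"wx": 0,"wy": 0,"wz": 0,"fingers": 0},
    {"x": -0.04,"y": 0.04,"z": 0,"wx": 0,"wy": 0,"wz": 0,"fingers": 0},
  ],
)

```text
clock: 58.08
tool_pos: [0.4907, 0.5828, 0.2482]
eef_rot: [-0.632, 0.775, -0.004, 0.006]
contact_force: [-0.0, 0.2, 0.5]
opening: 0.498
```

Run:
```python
from key import *
from pk import *
s=st(); grey=lambda h:(h[...,1]<70)&(h[...,2]>110)
print("rails at z .06"); [print(r) for r in rects(.05,.072,.060,(235,165,320,262),300,grey)]
print("bays 0 (553.7,175.9) 1 (567.4,246.7) 2 (650,157.7)")
print("loose rails"); [print(r) for r in rects(.034,.048,.042,(140,215,360,370),200,grey)]
key(); a,_=snap("top","final.png"); b,_=snap("side","final_s.png")
cv2.imwrite("pics/fin.png",cv2.resize(a[100:400,120:520,::-1],(800,600)))
h=cv2.cvtColor(b,cv2.COLOR_RGB2HSV)
```

```text
t 58.08 tcp [0.4907 0.5828 0.2482] F [-0.   0.2  0.5] M [ 0.02  0.16 -0.05] op 0.498
x [-0.202 -0.979 -0.004] z [ 0.014  0.001 -1.   ] q [-1.21  1.    0.78  1.09 -0.65  1.28 -2.29]
rails at z .06
(550.4, 177.7, 55.4, 31.4, -11.1, [282.0, 231.0])
(568.7, 249.7, 55.3, 31.2, -11.7, [255.0, 228.0])
(650.3, 158.8, 55.2, 31.0, -12.2, [288.0, 198.0])
bays 0 (553.7,175.9) 1 (567.4,246.7) 2 (650,157.7)
loose rails
bar ((475.5772705078125, -137.1901092529297), (68.29012298583984, 14.420960426330566), 8.291757583618164) z med/max 0.1642 exp c [ 474.  -136.7]
bar axis [-0.991 -0.135  0.012]
```

View pics/fin.png

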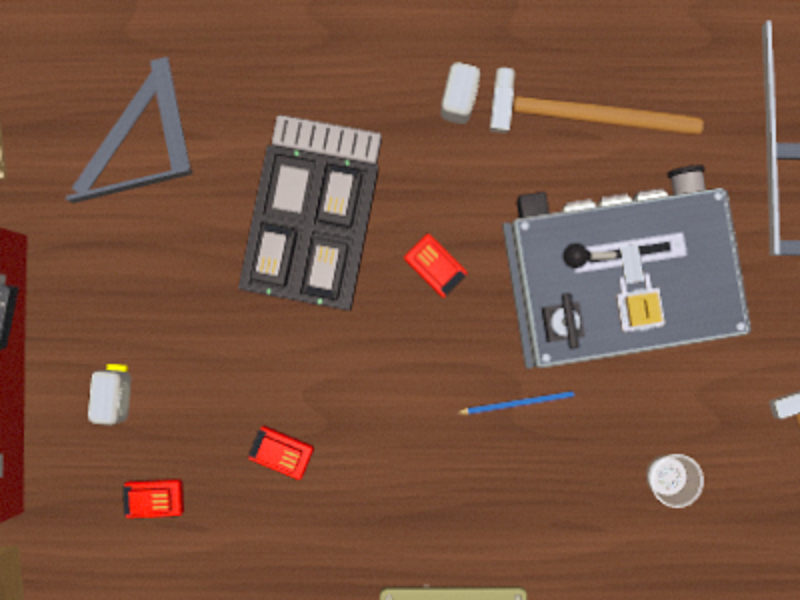

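All is in place: three packs in bays, lever left, lock closed, key parked. One last flatness check, then hand in.

Run:
```python
from h import *
_,de=snapshot("top"); P=pts("top",de); ok=True
for n,(x,y) in dict(bay0=(.5504,.1777),bay1=(.5687,.2497),bay2=(.6503,.1588)).items():
    m=(np.hypot(P[...,0]-x,P[...,1]-y)<.018)&(P[...,2]>.04); q=P[m]; c=np.linalg.lstsq(np.c_[q[:,:2]-[x,y],np.ones(len(q))],q[:,2],rcond=None)[0]
    print(n,"top z",c[2].round(4),"tilt",np.hypot(*c[:2]).round(3)); ok&=abs(c[2]-.06)<.006
if ok: print(finish_job())
```

```text
bay0 top z 0.0599 tilt 0.086
bay1 top z 0.0596 tilt 0.158
bay2 top z 0.0592 tilt 0.105
the job is handed in; nothing more can be done
None
```

The changeover is done and the job is handed in at about 58 s of the 210 s allowed. No verdict came back, and one last check, pack tilt, did not clearly pass.

**What I did**
- I put the key in the lock and turned it open to its stop.
- I pushed the lever upright and left it standing there untouched for about 5 s, then took it over to the mains stop.
- I turned the lock closed to its stop and parked the key in its holder.
- I then laid the three black packs in bays 2, 0 and 1, in that order, and left the red look-alikes alone.

**Last checks that agree**
- **Lever, lock and key:** the lever is fully left and the bolt lies across its slot. The key is upright in its holder, about 2 mm from the holder's expected centre.
- **Packs:** they sit about 4, 3 and 1 mm from the centres of bays 0, 1 and 2. Their tops are at 59–60 mm, where 60 mm is right for lying on the floor of a bay.
- **Other things:** by eye, nothing else on the bench has moved.

**Checks that disagree**
- **Pack tilt:** a fit to the depth picture gave tilts of 0.09, 0.16 and 0.11 rad for bays 0, 1 and 2, over the 0.08 rad limit. Each fit covers only a small patch of noisy depth. The heights and the picture suggest the packs lie flat, so I took these as noise. My script checked only the heights before handing in, so I did not follow the tilts up.
- **Cameras:** the two cameras differ by about 3 mm at the charger, and I corrected for that.
- **First pack:** it rested on the rim of bay 2 for a moment before I re-centred it.

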